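# Fit the counter rack's shelf deck, stock it and switch on its lamp

### The arm

A 7-joint arm with a two-finger parallel gripper is mounted at the origin on the work surface. World frame = base frame: x ahead of the robot, y to its left, z up, the work surface at z = 0. Lengths are in mm, angles in rad, forces in N, time in s.
With the tool pointing down it reaches from about 425 to 925 mm from the base axis. Payload 6.8 kg.
Tool frame: the origin (TCP) lies midway between the tips of the shut fingers; the grasp point (between the pads) lies arm.hold_point_z behind it (arm.hold_point_z is the distance from the TCP to the grasp point, in mm); z points along the fingers, y is the direction in which the jaws open and shut (so a half turn about z gives the same grasp; the last joint's range is limited). The gripper opens to 85 mm and grips with 20 to 120 N. Pads are 22 mm wide; open, the fingers measure 114 mm over their backs; the gripper's body (76 mm by 85 mm) begins 54 mm behind the grasp point. The pads swing forward as they close: fully open they stand 13 mm farther back than shut.
Start: joints at [-1.403, 0.477, 0.022, 1.555, -0.011, 1.109, -0.083], TCP at [183.809, 649.509, 197.208] pointing down, gripper open.
Joint ranges: [-2.96, 2.96], [-0.34, 2.1], [-1.41, 1.46], [0.24, 2.44], [-1.37, 4.51], [0.17, 1.92], [-2.96, 2.96]. Speed limits (rad/s): [2.39, 2.39, 3.14, 3.14, 3.14, 3.14, 3.14].

### API

Orientations are given as a rotation vector (axis times angle).
In Python, from plant import sensors, imaging, job_done, arm gives the robot as it stands. The module is installed in compiled form; this text tells all that it offers.
- The arm moves only by the tool send_rows, never from a script. Its argument "series" is a list of rows, each a list of 7 numbers: the shift along the world's x, y, z in mm, then the turn, a rotation vector about the world's x, y, z in rad, then the opening, from 0 (shut) to 1 (fully open). In form: [[tx, ty, tz, rx, ry, rz, gripper], ...]. A call has 1 to 20 rows; each row is the pose to reach, as a shift and turn from the pose commanded when the call began; what a row does not reach only later rows make up. A row lasts 1/12 s, in which the tool goes at most 41.7 mm and 7.16 degrees, less where a joint would pass 70% of its speed; a pose out of reach is approached as far as the arm can. A call with a gripper value outside its range is refused whole. The fingers move at their own pace and stop on an object; "squeeze" is the grip in N (left out, the last holds). Time passes only in rows, so rows that repeat a pose let the fingers close. It gives the time, the measured TCP pose, the force and the opening at its end, in the units of the state.
- sensors.get_state(): the state, without advancing time (a new reading comes with each control period).
- imaging.camera(name): name is "side" or "top" or "wrist"; returns the picture (384x512x3 uint8, blue, green, red); there is no depth.
- imaging.camera_model(name): a dict with "mtx" (3x3 intrinsics, pixels), "rvec" (rotation vector, rad) and "tvec" (3), from world to camera coordinates, as OpenCV has them; the wrist camera has in their place "hand_eye" (4x4, takes a point from camera to tool coordinates, whose origin is the TCP and whose axes are the flange's). Camera axes: x right, y down, z forward; pixel columns grow to the right and rows downward; lengths in mm; the calibration is good to about 2 mm. A picture is of the moment at which its call begins: read the wrist's pose just before it. camera_model takes no time and is no camera call.
- job_done(): hands the job in, once; it reports no verdict.
The state is a dict: "time": time; "qpos": joint angles; "joint_velocities": joint speeds; "tau": joint torques, N m; "ee_pos": TCP position; "tool_rot": TCP orientation; "ft_force": force on the tool from outside, world axes, zero at the start; "torque": the same for the moment, N m; "width": opening from 0.0 (shut) to 1.0 (fully open).
Only numpy, scipy, OpenCV 4.12 (cv2) and the standard library are available. Lean on these libraries where they do the work, as an engineer would, in place of code of your own. Each camera call takes 0.05 s, during which the arm holds its last target.

### The job

Fit the loose shelf deck into the counter display rack: with its front end still raised, hook its plain rear edge under the rack's rear lip, then swing the front end with the stop down until the deck lies flat and fully home. Set the canister with the bar handle gently upright on the deck, then switch on the rack's lamp by pushing the switch under the tower's hood fully up from below. Leave the other goods as they stand and do not drop the canister.

Things in the scene. Friction and masses are not known exactly. Their poses are not given: they have to be found in the camera images.
- rack: Fixed dark steel display rack on the counter, 216 mm wide (its y), 154 mm deep (its x); an open frame with a bay for a deck and a grey lamp tower at its -y end. Origin on the counter under the bay's middle, z up; +x is its front, away from the robot (yaw up to 0.2 rad), -x its rear with the lip. All 'rack' numbers are in this frame, in mm.
- bay (a point): middle of the deck bay at ledge height, rack (0,0,60). The deck rests on ledges along rear and front. Rear wall inner face x=-67; front rail inner face x=69, 8 thick, top z=66; side guides' inner faces y=-100 and 100, tops z=70. Home: deck origin here within 3 mm in x, 5 in y, deck x along rack x.
- lip_edge (a point): middle of the lower edge of the rear lip, rack (-49,0,76). The lip runs along the whole width, from the rear wall (x=-67) forward to x=-49, z 76 to 82. A flat deck cannot drop past it: the rear edge goes in under it with the front raised (about 0.25 rad suits), rear bottom edge close above the ledge, then the front swings down behind the front rail.
- deck: Loose grey shelf deck, 0.3 to 0.42 kg: flat plate 130 mm (its x) by 190 mm (its y) by 8 mm, with an upright stop along its front (+x) edge. Starts flat on the counter on the left, stop away from the robot. Origin at the centre of the plate's underside, z up.
- deck_rear (a point): middle of the deck's plain rear edge face, at deck (-65,0,4) mm; this is the edge that goes under the lip.
- deck_stop (a point): point inside the deck's upright stop, mid width and mid thickness, at deck (60,0,30) mm. The stop runs the full width, is 10 mm thick (deck x 55 to 65) and reaches 45 mm above the plate (53 above the underside). Pinch it from above across its thickness.
- canister: White rectangular canister, 0.35 to 0.7 kg, 56 mm (its x) by 90 mm (its y), body 105 mm high, bar handle on top, black cap (24 mm wide, up to z=124) at y=32 mm. Origin under its centre, z up. Stands near the robot on the left; it and the round flask may swap places. Goes on the deck plate, free from deck x=-45 (lip) to 55 mm (stop); the middle is best.
- canister_handle (a point): middle of the canister's bar handle, at canister (0,-10,136) mm. The bar runs along canister y, 60 mm long, 16 mm wide, 14 mm high; under it a 24 mm gap down to the body's top, between end posts 40 mm apart. Pinch it across its width from above.
- switch (a joint): height by which the lamp switch has been pushed up: 0 (off, hanging) to 0.008 m (on, hard stop); it starts between 0 and 0.0015. It slides straight up with about 3 N and stays where it is left. It is on above 0.006.
- switch_face (a point): centre of the switch's downward face at joint value 0, rack (-82,-160,118). The switch is a black block 28 mm (rack x) by 40 mm (rack y) hanging 32 mm below the tower's hood. Reach it from the robot's side with closed fingers tilted about 45 degrees, tips going under the face, then move straight up.
- hood_edge (a point): middle of the lower edge of the hood that overhangs the switch on the robot's side, rack (-100,-160,150). Hood: rack x -100 to -50, y -190 to -130, z 150 to 165. The tower's column behind it: x -55 to 25, same y, from the counter up to z=171.
- flask: Round white flask with a black cap, 64 mm across, 150 mm high; bystander that shares two places with the canister. Origin under its centre.
- wax_tin: Low round tin, 72 mm across, 32 mm high, near the robot; bystander.
- sprayer_a: Black trigger spray bottle 62 mm across, 176 mm high, beyond the rack and deck; bystander.
- sprayer_b: Another such spray bottle; bystander.
- jar: Grey jar 80 mm across, 70 mm high, beyond the rack; bystander.
- carton: Cardboard box 80 x 100 x 70 mm, far left; bystander.
- brush: Brush lying near the robot on the right; bystander.
Not all that is in view belongs to the job. Leave any blue or red look-alike of the deck alone.

How it is judged:
By the outcome, as a careful person would: the job done as asked, in the order asked, and still so for the second after the job is handed in, with the robot touching nothing.
It also fails if it takes over 70 s, if anything falls off the work surface, if the arm or the gripper's body presses on something with over 40 N, if the wrist force passes 120 N, or if a joint passes its speed limit or range.

## Working session

There is one attempt and no reset: what is moved stays moved. The work goes in short steps, Python scripts to look and compute and a tool call to move; the robot and the scene stay as the last step left them, time stands still between calls to the robot, and variables do not carry over. Pictures are saved under pics/ and viewed, and the job is handed in when it is done.

Besides the shell and the picture viewer there is one more tool, called after ">>>" in YAML: its name, and indented under it one key for each argument. send_rows: Moves the arm, as the interface text tells. Its arguments: {"type":"object","properties":{"series":{"type":"array","items":{"type":"array","items":{"type":"number"}}},"squeeze":{"type":"number"}},"required":["series"]}

```bash
mkdir -p pics; ls
python3 - <<'E'
from plant import sensors, imaging, arm
import cv2
print(sensors.get_state()); print(arm, [ (a,getattr(arm,a)) for a in dir(arm) if not a.startswith('_')])
for n in ("side","top","wrist"):
    cv2.imwrite(f"pics/a_{n}.png", imaging.camera(n)); print(n, imaging.camera_model(n))
E
```

```text
pics
{'time': 0.0, 'qpos': array([-1.40310762,  0.4778023 ,  0.02236284,  1.55643301, -0.01151832,
        1.1093395 , -0.08309425]), 'joint_velocities': array([ 1.82000182e-04, -5.84092002e-04, -3.78332845e-04,  7.10162457e-04,
       -2.69079075e-03,  2.37818805e-05, -1.29859131e-03]), 'tau': array([-6.23711712e-04, -5.96461451e+01,  1.60791703e+00, -2.81207693e+01,
        1.25252220e-02,  9.39740217e-03, -1.02915888e-05]), 'ee_pos': array([183.65467851, 648.85045359, 196.23255173]), 'tool_rot': array([-4.31820992e-01, -3.11164799e+00,  2.90535678e-03]), 'ft_force': array([-0.01665097,  0.58685197, -0.4242096 ]), 'torque': array([0.00827115, 0.04401911, 0.01630305]), 'width': 1.0005008231523587}
<Robot object at 0x7f66889bfa10> [('PlanningError', <class 'plant.PlanningError'>), ('hold_point_z', 18.700000000000003)]
side {'mtx': array([[446.34089111,   0.        , 260.88679655],
       [  0.        , 446.34089111, 191.21063449],
       [  0.        ,   0.        ,   1.        ]]), 'rvec': array([ 2.42676793, -0.31012259,  0.1063209 ]), 'tvec': array([-480.85060307,  251.17262091, 1535.71759405])}
top {'mtx': array([[419.15774319,   0.        , 249.39029845],
       [  0.        , 419.15774319, 190.94364258],
       [  0.        ,   0.        ,   1.        ]]), 'rvec': array([ 2.15480192, -2.20050544,  0.04171627]), 'tvec': array([ 130.28291272,  529.65849717, 1532.37326035])}
wrist {'mtx': array([[285.27044801,   0.        , 256.10183771],
       [  0.        , 285.27044801, 190.03986842],
       [  0.        ,   0.        ,   1.        ]]), 'hand_eye': array([[ 6.08476392e-04, -9.60983300e-01, -2.76605725e-01,
         6.86408694e+01],
       [ 9.99999814e-01,  5.97170151e-04,  1.25108533e-04,
        -1.72546333e+00],
       [ 4.49534713e-05, -2.76605750e-01,  9.60983484e-01,
        -1.76964556e+02],
       [ 0.00000000e+00,  0.00000000e+00,  0.00000000e+00,
         1.00000000e+00]])}
```

View pics/a_side.png

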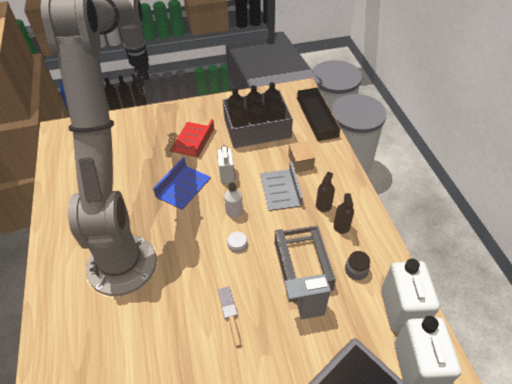

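View pics/a_top.png

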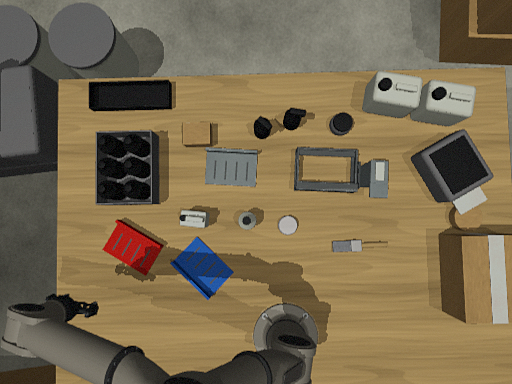

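View pics/a_wrist.png

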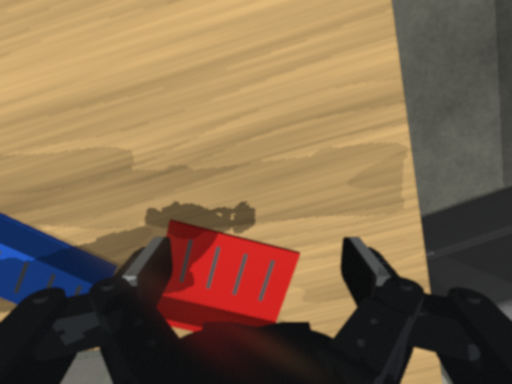

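The top view shows a grey deck at (231,167), with blue (202,267) and red (133,247) look-alikes. Only the grey one fits. The small white rectangular canister is at (193,217) and the round flask at (247,220). The two large canisters at (392,92) and (447,100) are far right, so they're not the one meant. The rack is at (327,170) with its tower at (378,178). I'll enlarge crops to confirm.

```bash
cat > h.py <<'E'
import numpy as np, cv2
from scipy.spatial.transform import Rotation as R
from plant import sensors, imaging, arm
def cam(name, st=None):
    m=imaging.camera_model(name); K=m['mtx']
    if name=='wrist':
        H=np.array(m['hand_eye']); T=np.eye(4); T[:3,:3]=R.from_rotvec(st['tool_rot']).as_matrix(); T[:3,3]=st['ee_pos']
        W=np.linalg.inv(T@H); return K,W[:3,:3],W[:3,3]
    return K,R.from_rotvec(m['rvec']).as_matrix(),np.array(m['tvec'])
def ray(c,uv):
    K,Rm,t=c; d=Rm.T@np.linalg.inv(K)@np.array([uv[0],uv[1],1.]); return -Rm.T@t, d/np.linalg.norm(d)
def onz(c,uv,z):
    o,d=ray(c,uv); return o+d*(z-o[2])/d[2]
def proj(c,p):
    K,Rm,t=c; q=K@(Rm@np.asarray(p,float)+t); return q[:2]/q[2]
def tri(c1,u1,c2,u2):
    o1,d1=ray(c1,u1);o2,d2=ray(c2,u2)
    A=np.stack([d1,-d2],1); s=np.linalg.lstsq(A,o2-o1,rcond=None)[0]
    a,b=o1+d1*s[0],o2+d2*s[1]; return (a+b)/2,np.linalg.norm(a-b)
def crop(img,x0,y0,x1,y1,k,fn):
    cv2.imwrite(fn,cv2.resize(img[y0:y1,x0:x1],None,fx=k,fy=k,interpolation=cv2.INTER_CUBIC))
E
python3 - <<'E'
from h import *
t=cv2.imread('pics/a_top.png'); s=cv2.imread('pics/a_side.png')
crop(t,170,110,300,240,6 and 4.6,'pics/b1.png'); crop(t,280,130,400,220,6,'pics/b2.png')
crop(s,205,140,315,225,7,'pics/b3.png'); crop(s,265,220,345,320,6,'pics/b4.png')
E
```

```text
(no output)
```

View pics/b1.png

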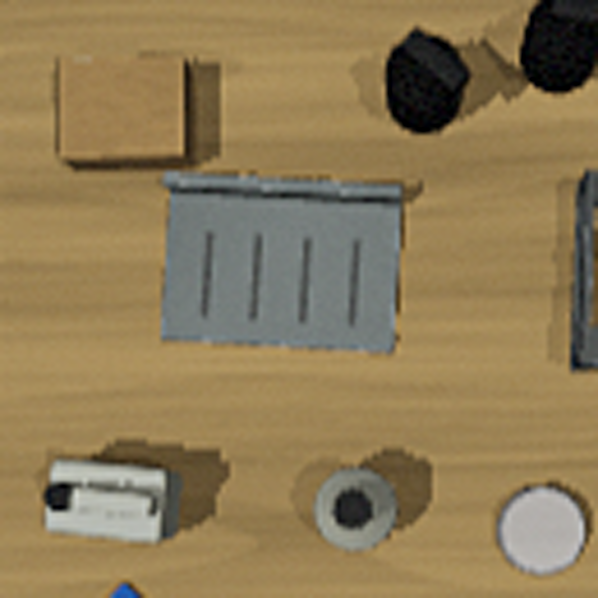

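View pics/b2.png

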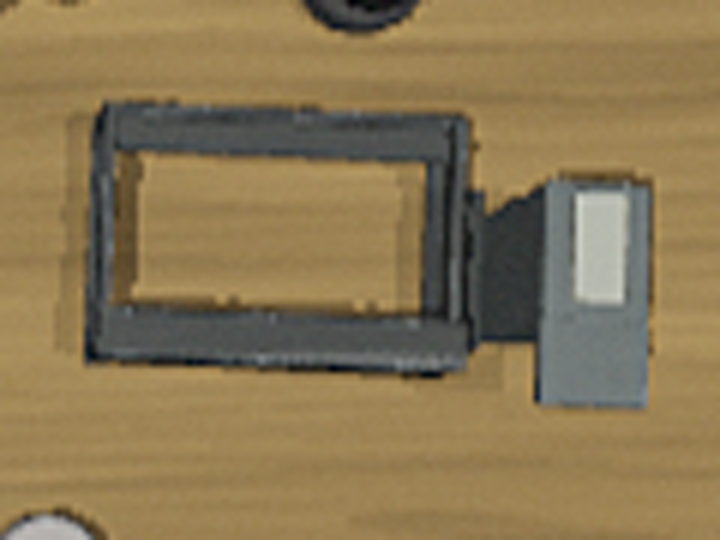

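View pics/b3.png

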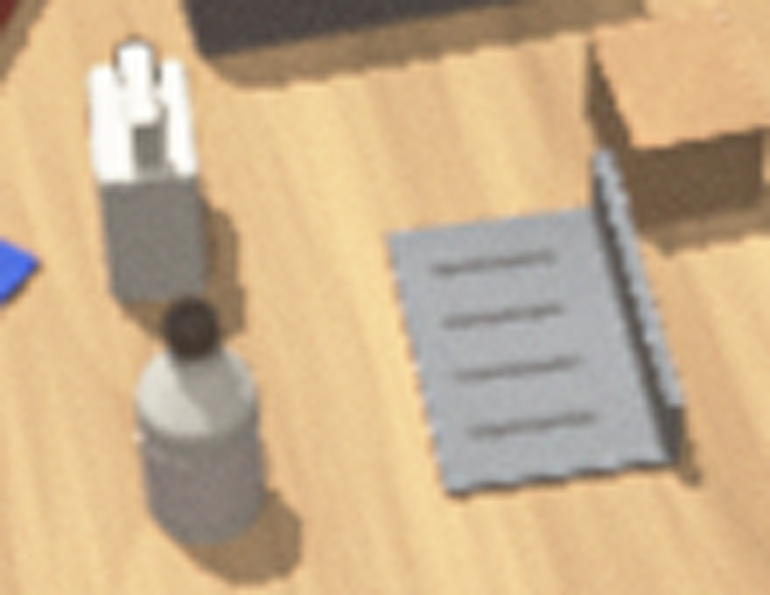

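View pics/b4.png

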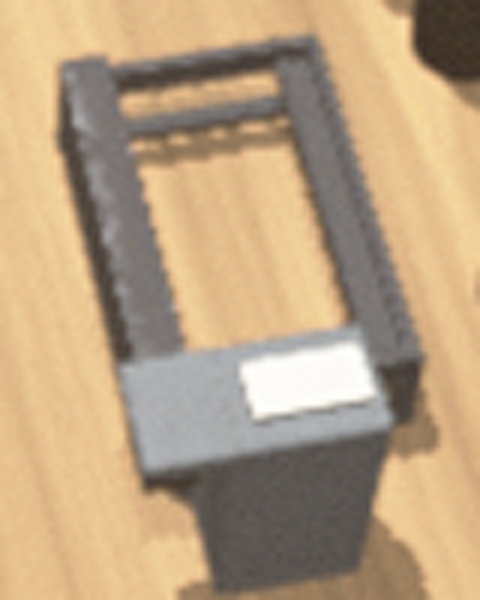

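Run:
```python
from h import *
c=cam('top'); s=cam('side')
def P(x,y,k,x0,y0): return ((x+.5)/k+x0-.5,(y+.5)/k+y0-.5)
def q(tag,x,y,z,o=(170,110,4.6)): print(tag,onz(c,P(x,y,o[2],o[0],o[1]),z).round(1))
q('deck rl',162,340,8);q('deck rr',394,352,8);q('stop fl',165,173,53);q('stop fr',402,185,53)
b=(280,130,6)
q('lip rear l',88,360,82,b);q('lip rear r',463,372,82,b);q('guide fl',104,104,70,b);q('fr',466,116,66,b)
q('lipfront',120,308,82,b)
q('lipfront r',410,318,82,b)
q('hood rl',538,403,165,b);q('hood rr',644,403,165,b);q('tower fl',548,182,171,b);q('tower fr',650,182,171,b)
q('can rl',45,530,105);q('can rr',160,541,105);q('can fl',50,460,105);q('can fr',167,470,105)
q('flask cap',352,508,150);q('tin',541,530,32)
# side
S=lambda x,y,x0,y0,k:P(x,y,k,x0,y0)
print('side deck rl',onz(s,S(390,235,205,140,7),8).round(1),'rr',onz(s,S(450,492,205,140,7),8).round(1),'stop tl',onz(s,S(600,152,205,140,7),53).round(1),'tr',onz(s,S(680,405,205,140,7),53).round(1))
print('side hood rear r',onz(s,S(145,472,265,220,6),165).round(1),'hood rear l',onz(s,S(122,362,265,220,6),165).round(1),'tower f r',onz(s,S(390,428,265,220,6),171).round(1),'fl',onz(s,S(362,330,265,220,6),171).round(1))
print('side lip rear l',onz(s,S(64,66,265,220,6),82).round(1))
```

```text
deck rl [564.3 285.4   8. ]
deck rr [550.4  97.1   8. ]
stop fl [693.4 275.3  53. ]
stop fr [679.3  87.6  53. ]
lip rear l [529.6 -41.2  82. ]
lip rear r [ 517.8 -260.6   82. ]
guide fl [683.6 -55.9  70. ]
fr [ 671.7 -271.7   66. ]
lipfront [560.  -60.8  82. ]
lipfront r [ 550.2 -230.8   82. ]
hood rl [ 495.  -282.1  165. ]
hood rr [ 493.8 -340.3  165. ]
tower fl [ 617.2 -290.7  171. ]
tower fr [ 615.9 -346.7  171. ]
can rl [413.7 363.7 105. ]
can rr [403.7 276.3 105. ]
can fl [466.7 359.3 105. ]
can fr [457.3 270.3 105. ]
flask cap [426. 129. 150.]
tin [404.9 -16.4  32. ]
side deck rl [566.7 281.4   8. ] rr [551.5  93.    8. ] stop tl [687.9 273.   53. ] tr [675.   84.9  53. ]
side hood rear r [ 490.6 -344.3  165. ] hood rear l [ 496.6 -285.5  165. ] tower f r [ 609.3 -354.8  171. ] fl [ 614.2 -301.5  171. ]
side lip rear l [533.8 -53.5  82. ]
```

>>> send_rows:
  series:
    - [100,-200,90,0,0,-0.4,1]
    - [416,-779,90,0,0,-1.35,1]
    - [416,-779,90,0,0,-1.35,1]
    - [416,-779,90,0,0,-1.35,1]
    - [416,-779,90,0,0,-1.35,1]
    - [416,-779,90,0,0,-1.35,1]
    - [416,-779,90,0,0,-1.35,1]
    - [416,-779,90,0,0,-1.35,1]
    - [416,-779,90,0,0,-1.35,1]
    - [416,-779,90,0,0,-1.35,1]
    - [416,-779,90,0,0,-1.35,1]
    - [416,-779,90,0,0,-1.35,1]
    - [416,-779,90,0,0,-1.35,1]
    - [416,-779,90,0,0,-1.35,1]
    - [416,-779,90,0,0,-1.35,1]
    - [416,-779,90,0,0,-1.35,1]
    - [416,-779,90,0,0,-1.35,1]
    - [416,-779,90,0,0,-1.35,1]
    - [416,-779,90,0,0,-1.35,1]
    - [416,-779,90,0,0,-1.35,1]

```text
time: 1.82
ee_pos: [573.9, -81.9, 282.4]
tool_rot: [-2.281, -2.16, -0.0]
ft_force: [0.7, 0.3, 0.2]
width: 1.001
```

>>> send_rows:
  series:
    - [20,-40,0,0,0,0,1]
    - [20,-40,0,0,0,0,1]
    - [20,-40,0,0,0,0,1]
    - [20,-40,0,0,0,0,1]

```text
time: 2.15
ee_pos: [593.1, -119.9, 281.7]
tool_rot: [-2.281, -2.158, 0.001]
ft_force: [-0.4, 0.6, -0.2]
width: 0.996
```

Run:
```python
from h import *
st=sensors.get_state(); im=imaging.camera('wrist'); cv2.imwrite('pics/w1.png',im)
np.savez('w1.npz',p=st['ee_pos'],r=st['tool_rot']); print(st['ee_pos'],st['tool_rot'],st['joint_velocities'].round(3))
print(st['qpos'])
```

```text
[ 593.07272552 -119.87243399  281.7045312 ] [-2.28138305e+00 -2.15814902e+00  9.14676245e-04] [-0.036 -0.017 -0.021  0.012 -0.001 -0.001  0.   ]
[-0.45204654  0.35000002  0.72767698  1.66074295 -0.24493202  1.22582205
  0.27382457]
```

View pics/w1.png

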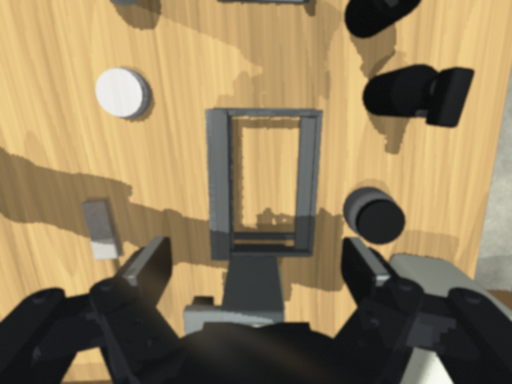

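Run:
```python
from h import *
im=cv2.imread('pics/w1.png'); crop(im,195,95,335,265,3.5,'pics/w1c.png')
```

```text
(no output)
```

View pics/w1c.png

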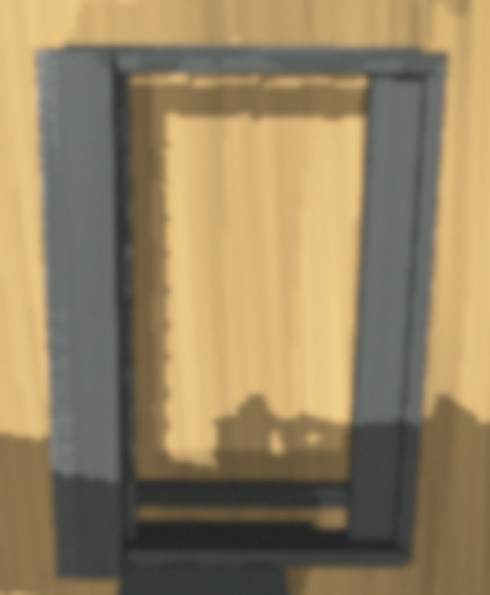

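Run:
```python
from h import *
d=np.load('w1.npz'); c=cam('wrist',{'ee_pos':d['p'],'tool_rot':d['r']})
P=lambda x,y:((x+.5)/3.5+195-.5,(y+.5)/3.5+95-.5)
g={}
for n,x,y,z in [('liprear +y',38,52,82),('liprear -y',58,577,82),('lipfr +y',112,58,82),('lipfr -y',120,570,82),('railout +y',447,55,66),('railout -y',410,563,66),('railin +y',427,75,66),('railin -y',398,548,66)]:
    g[n]=onz(c,P(x,y),z); print(n,g[n].round(1))
for a in ('liprear','lipfr','railout','railin'):
    v=g[a+' +y']-g[a+' -y']; print(a,np.arctan2(-v[0],v[1]),np.linalg.norm(v))
yaw=np.mean([np.arctan2(-(g[a+' +y']-g[a+' -y'])[0],(g[a+' +y']-g[a+' -y'])[1]) for a in('liprear','lipfr','railout')])
X=np.array([np.cos(yaw),np.sin(yaw)])
for a,x in (('liprear',-77),('lipfr',-49),('railout',77),('railin',69)):
    m=(g[a+' +y']+g[a+' -y'])[:2]/2 - x*X; print(a,'-> origin',m.round(1))
```

```text
liprear +y [533.4 -50.2  82. ]
liprear -y [ 519.7 -263.1   82. ]
lipfr +y [560.1 -53.8  82. ]
lipfr -y [ 546.1 -261.2   82. ]
railout +y [685.2 -59.7  66. ]
railout -y [ 671.  -273.6   66. ]
railin +y [677.7 -66.6  66. ]
railin -y [ 665.8 -266.    66. ]
liprear -0.06435544531451555 213.36581976458922
lipfr -0.06723728795396187 207.94937608356466
railout -0.06629605724577946 214.3450164762897
railin -0.05953299486330191 199.7166851336912
liprear -> origin [ 603.4 -161.7]
lipfr -> origin [ 602.  -160.7]
railout -> origin [ 601.3 -161.6]
railin -> origin [ 602.9 -161.8]
```

>>> send_rows:
  series:
    - [60,320,-40,0,0,-0.018,0.6]
    - [60,320,-40,0,0,-0.018,0.6]
    - [60,320,-40,0,0,-0.018,0.6]
    - [60,320,-40,0,0,-0.018,0.6]
    - [60,320,-40,0,0,-0.018,0.6]
    - [60,320,-40,0,0,-0.018,0.6]
    - [60,320,-40,0,0,-0.018,0.6]
    - [60,320,-40,0,0,-0.018,0.6]
    - [60,320,-40,0,0,-0.018,0.6]
    - [60,320,-40,0,0,-0.018,0.6]
    - [60,320,-40,0,0,-0.018,0.6]
    - [60,320,-40,0,0,-0.018,0.6]
    - [60,320,-40,0,0,-0.018,0.6]
    - [60,320,-40,0,0,-0.018,0.6]

```text
time: 3.37
ee_pos: [653.4, 198.6, 242.9]
tool_rot: [2.303, 2.137, 0.001]
ft_force: [-0.1, 0.6, -0.2]
width: 0.602
```

Run:
```python
from h import *
st=sensors.get_state(); im=imaging.camera('wrist'); cv2.imwrite('pics/w2.png',im)
np.savez('w2.npz',p=st['ee_pos'],r=st['tool_rot']); print(st['ee_pos'],st['tool_rot'],st['joint_velocities'].round(3),st['qpos'])
```

```text
[653.44488078 198.55165516 242.88509157] [2.30282635e+00 2.13681939e+00 1.06691805e-03] [ 0.003  0.004 -0.005 -0.004 -0.001 -0.     0.   ] [-0.80709554  0.51458644  0.631448    1.51345484 -0.31527216  1.21610647
 -0.20233302]
```

View pics/w2.png

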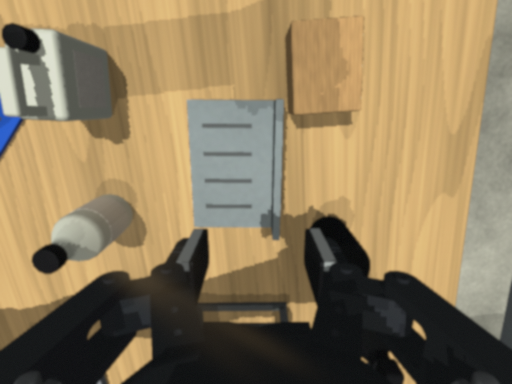

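Run:
```python
from h import *
im=cv2.imread('pics/w2.png'); crop(im,180,90,300,250,3.7,'pics/w2c.png')
```

```text
(no output)
```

View pics/w2c.png

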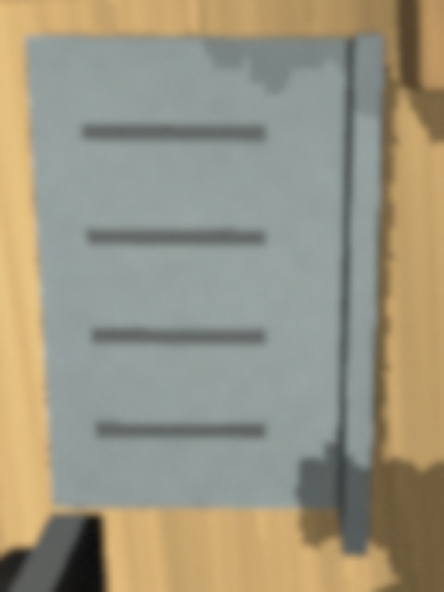

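Run:
```python
from h import *
d=np.load('w2.npz'); c=cam('wrist',{'ee_pos':d['p'],'tool_rot':d['r']})
P=lambda x,y:((x+.5)/3.7+180-.5,(y+.5)/3.7+90-.5)
for n,a,b,z,x in [('rear',(26,36),(54,505),8,-65),('stopout',(384,36),(368,553),53,65),('stopin',(355,38),(343,553),53,55)]:
    A,B=onz(c,P(*a),z),onz(c,P(*b),z); v=A-B; yaw=np.arctan2(-v[0],v[1])
    m=(A+B)[:2]/2; print(n,A.round(1),B.round(1),'len',np.linalg.norm(v).round(1),'yaw',yaw.round(4),'origin',(m-x*np.array([np.cos(-.074),np.sin(-.074)])).round(1))
```

```text
rear [565.3 284.9   8. ] [550.5  97.1   8. ] len 188.4 yaw -0.0788 origin [622.7 186.2]
stopout [693.9 274.1  53. ] [678.9  87.1  53. ] len 187.6 yaw -0.0801 origin [621.6 185.4]
stopin [684.3 274.2  53. ] [669.4  87.8  53. ] len 186.9 yaw -0.0797 origin [622.  185.1]
```

>>> send_rows:
  series:
    - [28.2,-17.6,-163,0,0,-0.005,0.6]
    - [28.2,-17.6,-163,0,0,-0.005,0.6]
    - [28.2,-17.6,-163,0,0,-0.005,0.6]
    - [28.2,-17.6,-163,0,0,-0.005,0.6]
    - [28.2,-17.6,-163,0,0,-0.005,0.6]
    - [28.2,-17.6,-163,0,0,-0.005,0.6]
    - [28.2,-17.6,-163,0,0,-0.005,0.6]

```text
time: 4.0
ee_pos: [683.0, 182.1, 81.6]
tool_rot: [2.306, 2.132, 0.004]
ft_force: [0.9, 0.4, -0.1]
width: 0.601
```

Run:
```python
from h import *
st=sensors.get_state(); im=imaging.camera('wrist'); cv2.imwrite('pics/w3.png',im)
print(st['ee_pos'],st['tool_rot'],st['joint_velocities'].round(3))
```

```text
[682.98546506 182.10858712  81.62179393] [2.30605831 2.13158775 0.00376968] [-0.011 -0.03   0.008 -0.02  -0.    -0.004  0.004]
```

View pics/w3.png

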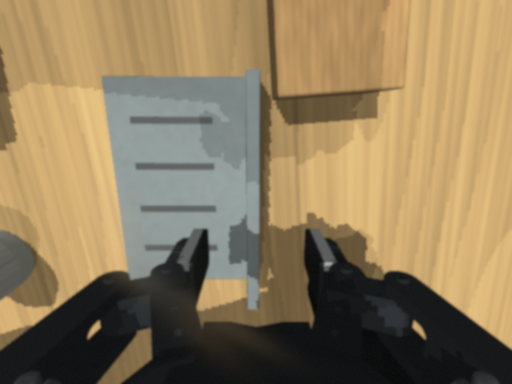

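>>> send_rows:
  series:
    - [-1,-1,-35,0,0,0,0.6]
    - [-1,-1,-63,0,0,0,0.6]
    - [-1,-1,-63,0,0,0,0.6]
    - [-1,-1,-63,0,0,0,0.6]
    - [-1,-1,-63,0,0,0,0.6]

```text
time: 4.47
ee_pos: [682.7, 181.7, 19.6]
tool_rot: [2.305, 2.132, 0.006]
ft_force: [-0.3, -0.2, 0.0]
width: 0.596
```

>>> send_rows:
  series:
    - [0,0,0,0,0,0,0.0]
    - [0,0,0,0,0,0,0.0]
    - [0,0,0,0,0,0,0.0]
    - [0,0,0,0,0,0,0.0]
    - [0,0,0,0,0,0,0.0]
    - [0,0,0,0,0,0,0.0]
  squeeze: 80

```text
time: 4.97
ee_pos: [680.9, 181.5, 17.7]
tool_rot: [-2.306, -2.133, -0.002]
ft_force: [-2.7, 0.6, 6.3]
width: 0.049
```

>>> send_rows:
  series:
    - [0,0,0,0,0,0,0.0]
    - [0,0,0,0,0,0,0.0]

```text
time: 5.13
ee_pos: [681.0, 181.5, 17.8]
tool_rot: [-2.306, -2.133, -0.002]
ft_force: [-2.3, -0.1, 7.4]
width: 0.049
```

Run:
```python
from h import *
st=sensors.get_state(); im=imaging.camera('wrist'); cv2.imwrite('pics/w4.png',im)
print(st)
```

```text
{'time': 5.1333, 'qpos': array([-0.68093078,  0.77205701,  0.50833573,  1.62866789, -0.46431151,
        0.86288775, -0.06457844]), 'joint_velocities': array([ 8.22055953e-05,  9.11137979e-04,  7.35441378e-05,  1.02437815e-03,
       -1.10084157e-03,  9.17388399e-04,  8.21992610e-04]), 'tau': array([ 5.79850897e-01, -6.11080885e+01,  1.18195125e+01, -2.06668335e+01,
        2.22211587e-02, -9.53614712e-01,  6.39391001e-03]), 'ee_pos': array([680.9503876 , 181.45592127,  17.76089672]), 'tool_rot': array([-2.30615910e+00, -2.13293879e+00, -1.63738533e-03]), 'ft_force': array([-2.25693142, -0.13644171,  7.44717203]), 'torque': array([-0.04917532,  0.55869511,  0.01438199]), 'width': 0.04893926706351693}
```

View pics/w4.png

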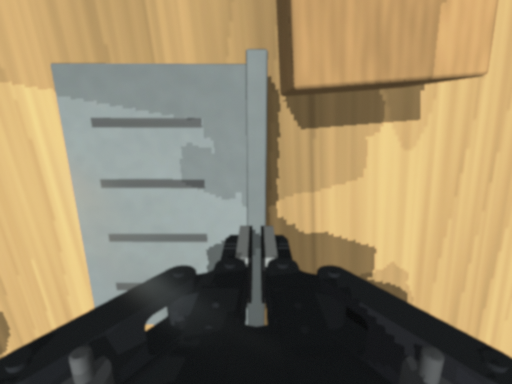

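>>> send_rows:
  series:
    - [0,0,10,0,0,0,0]
    - [0,0,30,0,0,0,0]
    - [-15,0,55,0,0,0,0]
    - [-30,0,80,0,0,0,0]
    - [-50,0,110,0,0,0,0]
    - [-50,0,140,0,0,0,0]
    - [-50,0,150,0,0,0,0]
    - [-50,0,150,0,0,0,0]
    - [-50,0,150,0,0,0,0]
    - [-50,0,150,0,0,0,0]

```text
time: 6.02
ee_pos: [630.0, 181.1, 165.0]
tool_rot: [-2.306, -2.133, 0.003]
ft_force: [0.7, 1.1, -0.4]
width: -0.001
```

Run:
```python
from h import *
st=sensors.get_state(); im=imaging.camera('wrist'); cv2.imwrite('pics/w5.png',im); cv2.imwrite('pics/s5.png',imaging.camera('side'))
print(st['ee_pos'],st['tool_rot'],st['ft_force'],st['torque'],st['width'],st['qpos'])
crop(cv2.imread('pics/s5.png'),150,80,400,280,3,'pics/s5c.png')
```

```text
[629.97667735 181.05971993 165.03052749] [-2.30585444 -2.1327128   0.00263471] [ 0.7427816   1.06978748 -0.36702536] [-0.00399539  0.0507935  -0.02747115] -0.0010867135331366772 [-0.80188127  0.53706126  0.61315765  1.66675656 -0.34598901  1.05029509
 -0.15814135]
```

View pics/w5.png

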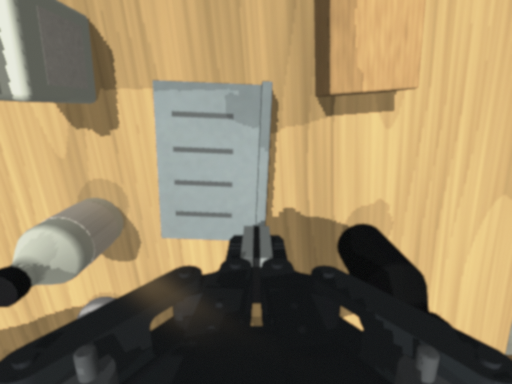

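View pics/s5c.png

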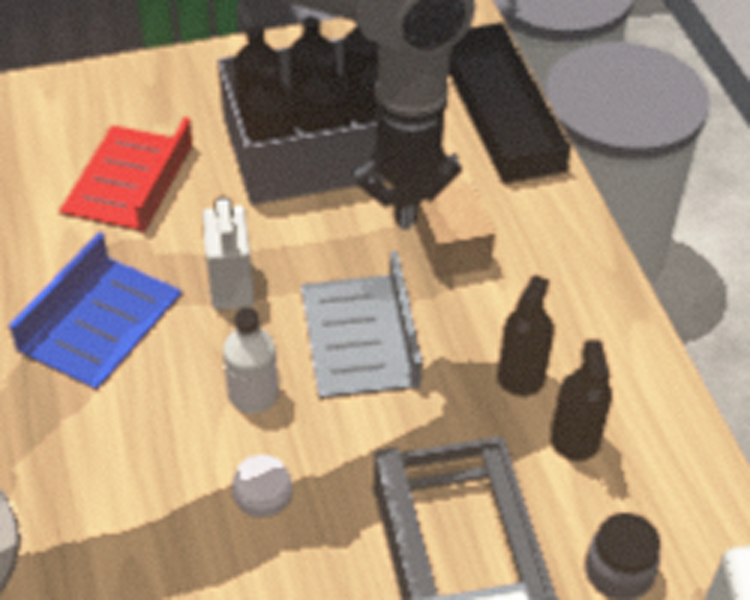

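Run:
```python
from h import *
st=sensors.get_state(); np.savez('w5.npz',p=st['ee_pos'],r=st['tool_rot'])
im=cv2.imread('pics/w5.png'); crop(im,145,70,285,250,3.3,'pics/w5c.png')
```

```text
(no output)
```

View pics/w5c.png

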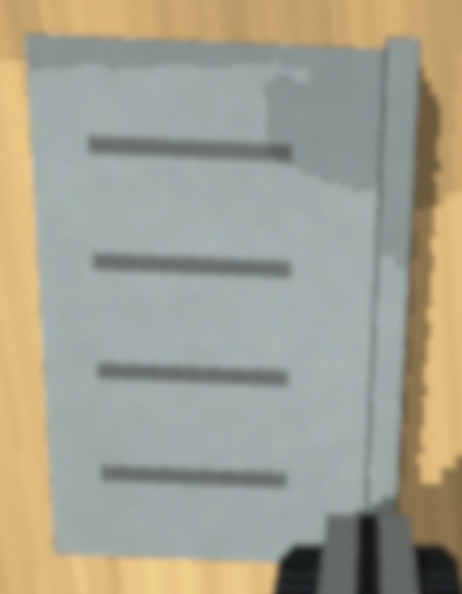

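Run:
```python
from h import *
d=np.load('w5.npz'); c=cam('wrist',{'ee_pos':d['p'],'tool_rot':d['r']})
P=lambda x,y:((x+.5)/3.3+145-.5,(y+.5)/3.3+70-.5)
rA,rB=onz(c,P(27,36),8),onz(c,P(55,552),8)
v=rA-rB; yaw=np.arctan2(-v[0],v[1]); X=np.array([np.cos(yaw),np.sin(yaw)]);print(rA,rB,np.linalg.norm(v),yaw,(rA+rB)[:2]/2+65*X)
for a,b in (((420,40),(397,500)),((388,40),(367,500))):
    A,B=onz(c,P(*a),53),onz(c,P(*b),53); v=A-B; print(A,B,np.arctan2(-v[0],v[1]))
print(R.from_rotvec(d['r']).as_matrix().round(4))
```

```text
[525.27720711 286.0781308    8.        ] [502.76946523  99.88823136   8.        ] 187.54540009455113 -0.12030220243669261 [578.55354302 185.18238606]
[652.83288714 271.24186889  53.        ] [636.46532913 129.96682312  53.        ] -0.11534174584255819
[643.66543595 271.95564251  53.        ] [626.61271364 130.72112333  53.        ] -0.1201588211398684
[[ 0.078   0.9969 -0.0025]
 [ 0.997  -0.078  -0.0012]
 [-0.0014 -0.0024 -1.    ]]
```

>>> send_rows:
  series:
    - [7.7,-3,0,0,0,-0.04,0.6]
    - [7.7,-3,0,0,0,-0.04,0.6]
    - [7.7,-3,0,0,0,-0.04,0.6]
    - [7.7,-3,-40,0,0,-0.04,0.6]
    - [7.7,-3,-80,0,0,-0.04,0.6]
    - [7.7,-3,-120,0,0,-0.04,0.6]
    - [7.7,-3,-140,0,0,-0.04,0.6]
    - [7.7,-3,-149,0,0,-0.04,0.6]
    - [7.7,-3,-149,0,0,-0.04,0.6]
    - [7.7,-3,-149,0,0,-0.04,0.6]
    - [7.7,-3,-149,0,0,-0.04,0.6]

```text
time: 7.03
ee_pos: [640.0, 178.4, 19.3]
tool_rot: [2.347, 2.086, 0.005]
ft_force: [0.0, 0.6, 0.3]
width: 0.601
```

>>> send_rows:
  series:
    - [0,0,0,0,0,0,0.2]
    - [0,0,0,0,0,0,0.2]
    - [0,0,0,0,0,0,0.1]
    - [0,0,0,0,0,0,0.0]
    - [0,0,0,0,0,0,0.0]
    - [0,0,0,0,0,0,0.0]
    - [0,0,0,0,0,0,0.0]
    - [0,0,0,0,0,0,0.0]
  squeeze: 120

```text
time: 7.7
ee_pos: [638.3, 178.5, 18.3]
tool_rot: [-2.348, -2.086, -0.001]
ft_force: [-3.1, 0.6, 6.9]
width: 0.025
```

Run:
```python
from h import *
st=sensors.get_state(); im=imaging.camera('wrist'); cv2.imwrite('pics/w6.png',im)
print(st['ee_pos'],R.from_rotvec(st['tool_rot']).as_matrix().round(4),st['ft_force'],st['torque'],st['width'])
```

```text
[638.26753329 178.48619242  18.2672873 ] [[ 1.176e-01  9.931e-01 -1.000e-04]
 [ 9.931e-01 -1.176e-01  8.000e-04]
 [ 8.000e-04 -2.000e-04 -1.000e+00]] [-3.05109851  0.62609823  6.91217643] [ 0.00697677  0.63995508 -0.01169554] 0.024994870743396565
```

View pics/w6.png

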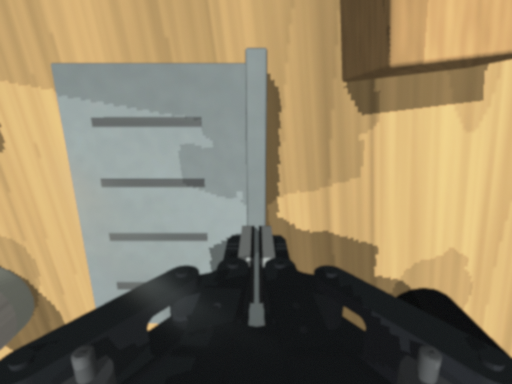

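>>> send_rows:
  series:
    - [0,0,0,0,0,0,0.25]
    - [0,0,0,0,0,0,0.25]
    - [0,0,0,0,0,0,0.0]
    - [0,0,0,0,0,0,0.0]
    - [0,0,0,0,0,0,0.0]
    - [0,0,0,0,0,0,0.0]
  squeeze: 40

```text
time: 8.25
ee_pos: [638.4, 178.1, 17.4]
tool_rot: [-2.349, -2.086, -0.0]
ft_force: [-1.5, -0.0, 3.0]
width: 0.084
```

>>> send_rows:
  series:
    - [0,0,2,0,0,0,0.0]
    - [0,0,5,0,0,0,0.0]
    - [0,0,10,0,0,0,0.0]
    - [0,0,15,0,0,0,0.0]
    - [0,0,20,0,0,0,0.0]
    - [0,0,20,0,0,0,0.0]

```text
time: 8.75
ee_pos: [639.2, 178.2, 38.6]
tool_rot: [2.348, 2.086, 0.003]
ft_force: [-0.3, -0.0, -2.8]
width: 0.084
```

Run:
```python
from h import *
st=sensors.get_state(); im=imaging.camera('wrist'); cv2.imwrite('pics/w7.png',im); s=imaging.camera('side');crop(s,220,120,360,230,5,'pics/s7.png')
print(st['ee_pos'],R.from_rotvec(st['tool_rot']).as_matrix().round(4),st['ft_force'],st['torque'],st['width'])
```

```text
[639.22042935 178.21393423  38.59114169] [[ 1.179e-01  9.930e-01  1.900e-03]
 [ 9.930e-01 -1.179e-01  5.000e-04]
 [ 7.000e-04  1.800e-03 -1.000e+00]] [-0.31371681 -0.03751624 -2.77815375] [-0.01418656 -0.152605    0.00108712] 0.08414388444081129
```

View pics/w7.png

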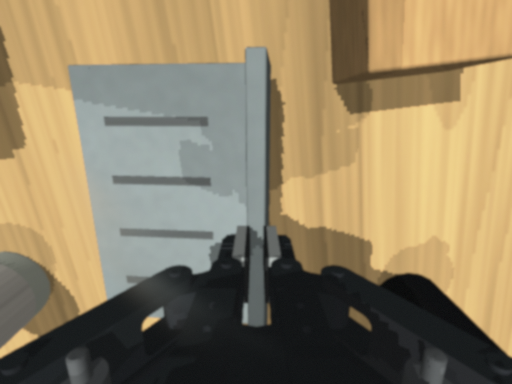

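View pics/s7.png

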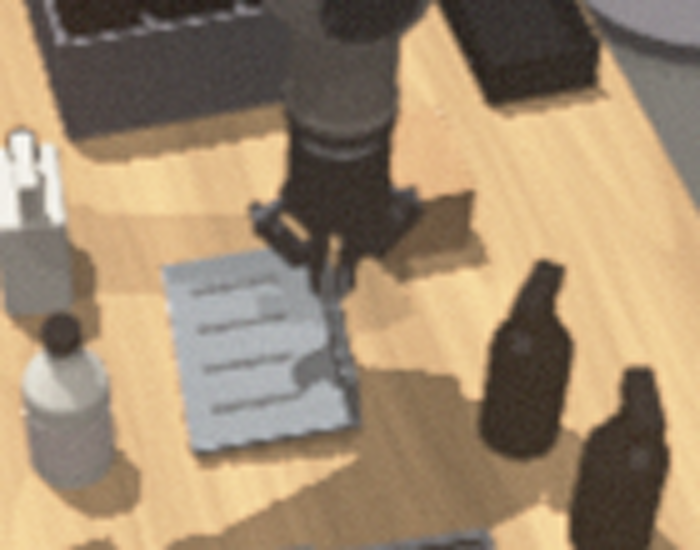

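>>> send_rows:
  series:
    - [0,0,8,0,0,0,0.0]
    - [0,0,16,0,0,0,0.0]
    - [0,0,24,0,0,0,0.0]
    - [0,0,32,0,0,0,0.0]
    - [0,0,40,0,0,0,0.0]
    - [0,0,40,0,0,0,0.0]
    - [0,0,40,0,0,0,0.0]

```text
time: 9.43
ee_pos: [638.8, 178.4, 78.1]
tool_rot: [2.348, 2.086, 0.002]
ft_force: [-1.0, -0.6, -4.9]
width: 0.082
```

Run:
```python
from h import *
st=sensors.get_state(); im=imaging.camera('wrist'); cv2.imwrite('pics/w8.png',im); s=imaging.camera('side');crop(s,220,120,360,230,5,'pics/s8.png')
np.savez('w8.npz',p=st['ee_pos'],r=st['tool_rot'])
print(st['ee_pos'],R.from_rotvec(st['tool_rot']).as_matrix().round(4),st['ft_force'],st['torque'],st['width'])
```

```text
[638.8404834  178.36224493  78.14404158] [[ 1.177e-01  9.930e-01  1.400e-03]
 [ 9.930e-01 -1.177e-01  7.000e-04]
 [ 9.000e-04  1.300e-03 -1.000e+00]] [-1.00290928 -0.63012425 -4.92679396] [-0.04697246 -0.21559968  0.0143002 ] 0.08223131298268453
```

View pics/w8.png

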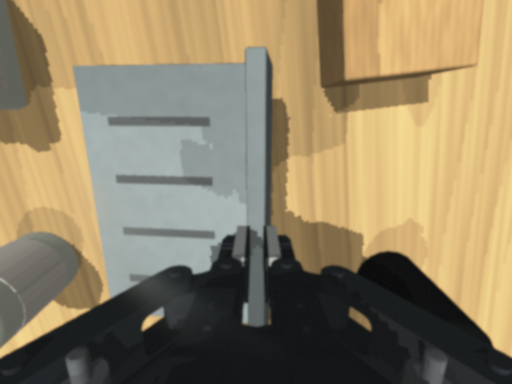

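View pics/s8.png

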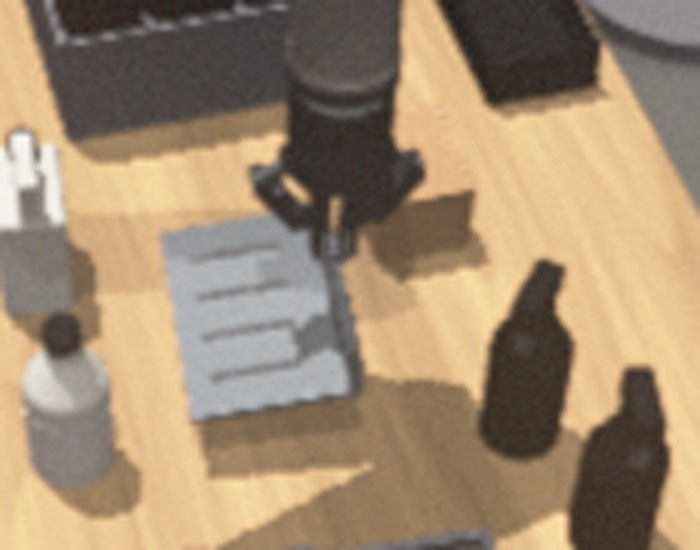

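Run:
```python
from h import *
H=np.array(imaging.camera_model('wrist')['hand_eye']);K=imaging.camera_model('wrist')['mtx']
for nm,uv in (('w6',(52,63)),('w7',(70,66)),('w8',(76,67))):
    d=H[:3,:3]@np.linalg.inv(K)@np.array([*uv,1.]); o=H[:3,3]
    # cylinder about y=0,z=-18.7 radius r
    for nmz,pv in (('hold',(0,-18.7)),):
        r=np.hypot(125,18.7+17.8-8)
        a=d[1]**2+d[2]**2; b=2*(d[1]*(o[1]-pv[0])+d[2]*(o[2]-pv[1])); c=(o[1]-pv[0])**2+(o[2]-pv[1])**2-r*r
        disc=b*b-4*a*c
        if disc<0: print(nm,'none'); continue
        for t in ((-b+np.sqrt(disc))/2/a,(-b-np.sqrt(disc))/2/a):
            p=o+t*d; ang=np.arctan2(p[2]-pv[1],-(p[1]-pv[0]))-np.arctan2(28.5,125); print(nm,p.round(1),'sag',ang.round(3))
    # rear at z plane
```

```text
w6 [  94.7 -124.2   13.1] sag 0.027
w6 [  72.7  -19.5 -145.4] sag -1.642
w7 [  94.6 -120.6   24.9] sag 0.123
w7 [  72.4  -17.5 -145.7] sag -1.658
w8 [  94.5 -119.    28.9] sag 0.156
w8 [  72.3  -16.9 -145.8] sag -1.663
```

>>> send_rows:
  series:
    - [0,0,12,0,0,0,0]
    - [0,-6,30,0,0,0,0]
    - [0,-20,50,0,0,0,0]
    - [0,-40,70,0,0,0,0]
    - [0,-62,86,0,-0.03,0.01,0]
    - [0,-86,96,0,-0.06,0.02,0]
    - [0,-112,98,-0.008,-0.09,0.03,0]
    - [4,-138,98,-0.008,-0.12,0.04,0]
    - [8,-164,98,-0.008,-0.12,0.052,0]
    - [12,-190,98,-0.008,-0.12,0.052,0]
    - [16,-216,98,-0.008,-0.12,0.052,0]
    - [20,-242,98,-0.008,-0.12,0.052,0]
    - [24,-268,98,-0.008,-0.12,0.052,0]
    - [28,-292,95,-0.008,-0.12,0.052,0]
    - [32,-314,90,-0.008,-0.12,0.052,0]
    - [35,-330,84,-0.008,-0.12,0.052,0]
    - [37,-339,78,-0.008,-0.12,0.052,0]
    - [37,-343,72,-0.008,-0.12,0.052,0]
    - [37,-343,70,-0.008,-0.12,0.052,0]
    - [37,-343,70,-0.008,-0.12,0.052,0]

```text
time: 11.2
ee_pos: [674.7, -163.2, 146.2]
tool_rot: [2.23, 2.089, 0.128]
ft_force: [-0.2, -0.0, -3.6]
width: 0.088
```

```bash
cat >> h.py <<'E'
RO=np.array([602.3,-161.5,0.]); RY=-0.066
Rr=R.from_euler('z',RY).as_matrix()
def torack(p): return Rr.T@(np.asarray(p)-RO)
def toworld(p): return Rr@np.asarray(p)+RO
def deckpt(st,dp,s,oy=0.):
    v=R.from_rotvec([0,-s,0]).as_matrix()@(np.array(dp,float)-[60,0,36.3])
    t=np.array([v[1]-oy,v[0],-v[2]-18.7])
    return R.from_rotvec(st['tool_rot']).as_matrix()@t+st['ee_pos']
E
cat > look.py <<'E'
import sys
from h import *
n=sys.argv[1]
st=sensors.get_state(); im=imaging.camera('wrist'); cv2.imwrite(f'pics/w{n}.png',im); s=imaging.camera('side'); cv2.imwrite(f'pics/s{n}.png',s); t=imaging.camera('top'); cv2.imwrite(f'pics/t{n}.png',t)
np.savez(f'w{n}.npz',p=st['ee_pos'],r=st['tool_rot'])
print('t',st['time'],'ee',st['ee_pos'].round(1),'rack',torack(st['ee_pos']).round(1)); print(R.from_rotvec(st['tool_rot']).as_matrix().round(3).tolist()); print('F',st['ft_force'].round(1),'M',st['torque'].round(2),'w',round(st['width'],3),'q',st['qpos'].round(2))
E
python3 look.py 9
python3 - <<'E'
from h import *
s=cv2.imread('pics/s9.png'); crop(s,240,190,360,330,4.2,'pics/s9c.png')
E
```

```text
t 11.2 ee [ 674.7 -163.2  146.2] rack [ 72.4   3.1 146.2]
[[0.065, 0.991, 0.118], [0.998, -0.065, -0.003], [0.004, 0.118, -0.993]]
F [-0.2 -0.  -3.6] M [-0.01  0.12  0.02] w 0.088 q [-0.27  0.55  0.6   1.69 -0.42  0.9   0.43]
```

View pics/w9.png

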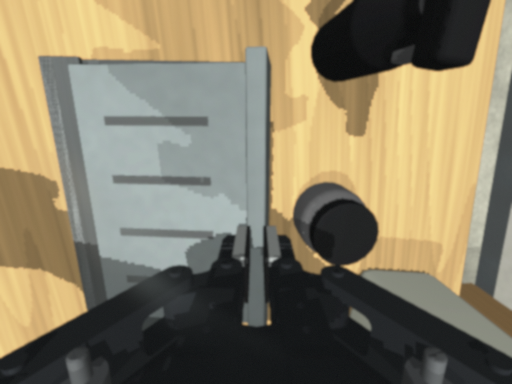

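View pics/s9c.png

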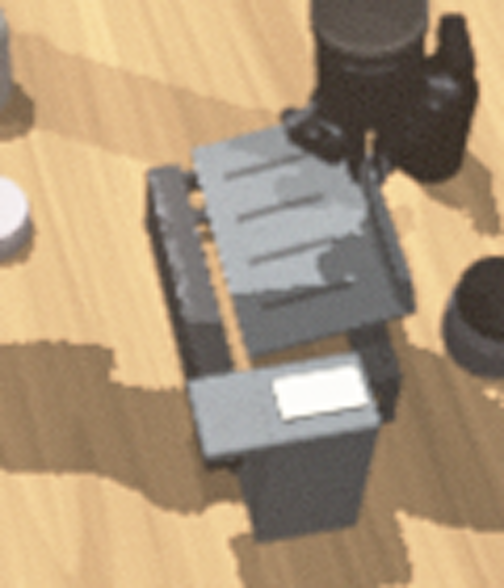

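Run:
```python
from h import *
im=cv2.imread('pics/w9.png'); crop(im,30,40,150,170,4.6,'pics/w9c.png')
```

```text
(no output)
```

View pics/w9c.png

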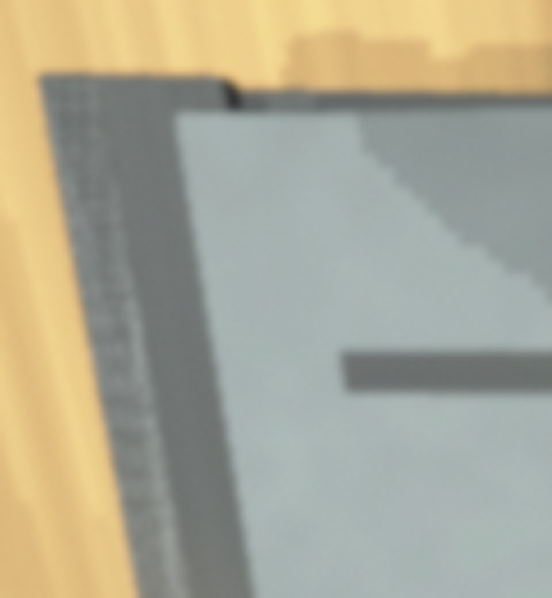

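```bash
cat >> h.py <<'E'
def sagof(uv,r0=(125,28.3)):
    m=imaging.camera_model('wrist'); H=np.array(m['hand_eye']);K=m['mtx']
    d=H[:3,:3]@np.linalg.inv(K)@np.array([*uv,1.]); o=H[:3,3]; pv=(0,-18.7); r=np.hypot(*r0)
    a=d[1]**2+d[2]**2; b=2*(d[1]*(o[1]-pv[0])+d[2]*(o[2]-pv[1])); c=(o[1]-pv[0])**2+(o[2]-pv[1])**2-r*r
    t=(-b+np.sqrt(b*b-4*a*c))/2/a; p=o+t*d
    return p, np.arctan2(p[2]-pv[1],-(p[1]-pv[0]))-np.arctan2(r0[1],r0[0])
E
python3 - <<'E'
from h import *
d=np.load('w9.npz'); st={'ee_pos':d['p'],'tool_rot':d['r']}; c=cam('wrist',st)
p,s=sagof((68.5,64.2)); print(p,s)
for uv in ((38.6,56.8),(78.0,57.2)): w=onz(c,uv,82); print('lip',w.round(1),torack(w).round(1))
for ss in (s,s-.027):
  for dp in ((-65,95,8),(-65,0,0),(-65,0,8),(65,0,0),(0,0,0)): print(ss.round(3),dp,torack(deckpt(st,dp,ss)).round(1))
print(torack(R.from_rotvec(st['tool_rot']).as_matrix()@p+st['ee_pos']).round(1))
E
```

```text
[  95.46262103 -120.81789868   24.06593689] 0.11756078418349258
lip [533.2 -50.1  82. ] [-76.3 106.6  82. ]
lip [559.8 -51.6  82. ] [-49.7 106.9  82. ]
0.118 (-65, 95, 8) [-44.9  98.1 108.5]
0.118 (-65, 0, 0) [-42.9   3.1 100.3]
0.118 (-65, 0, 8) [-44.7   3.1 108.1]
0.118 (65, 0, 0) [ 83.5   3.2 130.7]
0.118 (0, 0, 0) [ 20.3   3.1 115.5]
0.091 (-65, 95, 8) [-46.4  98.1 111.6]
0.091 (-65, 0, 0) [-44.6   3.1 103.4]
0.091 (-65, 0, 8) [-46.2   3.1 111.2]
0.091 (65, 0, 0) [ 82.6   3.2 130.3]
0.091 (0, 0, 0) [ 19.    3.1 116.9]
[-44.9  98.6 108.5]
```

>>> send_rows:
  series:
    - [1,-3.5,-8,0,0,0,0]
    - [1,-3.5,-18,0,0,0,0]
    - [1,-3.5,-28,0,0,0,0]
    - [1,-3.5,-35,0,0,0,0]
    - [1,-3.5,-37,0,0,0,0]
    - [1,-3.5,-37,0,0,0,0]
    - [1,-3.5,-37,0,0,0,0]

```text
time: 11.93
ee_pos: [676.3, -168.4, 110.1]
tool_rot: [2.229, 2.087, 0.129]
ft_force: [0.6, -0.3, -4.2]
width: 0.087
```

```bash
python3 look.py 10
python3 - <<'E'
from h import *
im=cv2.imread('pics/w10.png'); crop(im,30,40,150,170,4.6,'pics/w10c.png')
s=cv2.imread('pics/s10.png'); crop(s,240,190,360,330,4.2,'pics/s10c.png')
E
```

```text
t 11.9333 ee [ 676.3 -168.4  110.1] rack [ 74.3  -2.  110.1]
[[0.066, 0.991, 0.12], [0.998, -0.066, -0.005], [0.003, 0.12, -0.993]]
F [ 0.6 -0.3 -4.2] M [0.01 0.07 0.  ] w 0.087 q [-0.24  0.6   0.57  1.72 -0.45  0.84  0.46]
```

View pics/w10c.png

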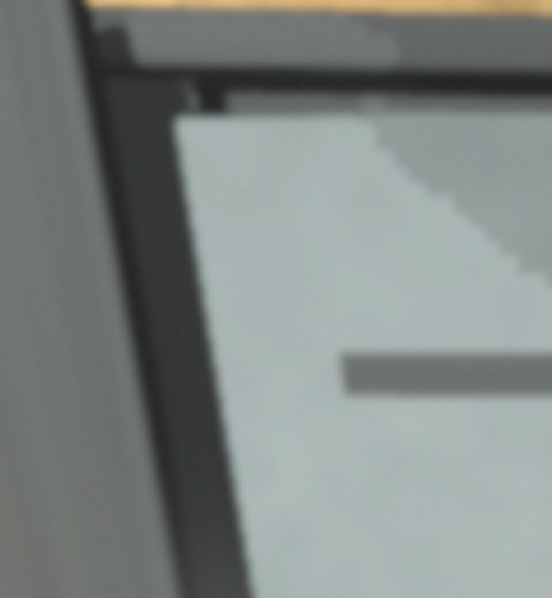

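View pics/s10c.png

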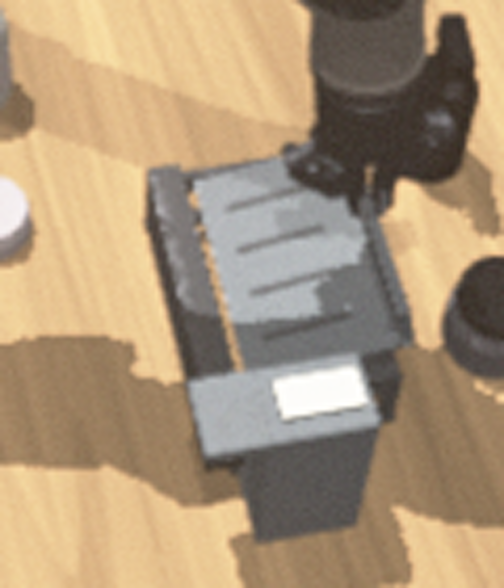

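>>> send_rows:
  series:
    - [0,0,-1.5,0,0,0,0]
    - [0,0,-1.5,0,0,0,0]
    - [0,0,-1.5,0,0,0,0]

```text
time: 12.33
ee_pos: [676.3, -168.3, 108.9]
tool_rot: [2.229, 2.087, 0.129]
ft_force: [0.3, -0.9, -4.3]
width: 0.083
```

>>> send_rows:
  series:
    - [0,0,-1,0,0,0,0]
    - [0,0,-1,0,0,0,0]
    - [0,0,-1,0,0,0,0]

```text
time: 12.58
ee_pos: [676.3, -168.3, 107.7]
tool_rot: [2.229, 2.087, 0.129]
ft_force: [0.9, 0.7, -4.0]
width: 0.08
```

>>> send_rows:
  series:
    - [0,0,-1,0,0,0,0]
    - [0,0,-1,0,0,0,0]
    - [0,0,-1,0,0,0,0]

```text
time: 12.83
ee_pos: [676.2, -168.3, 106.7]
tool_rot: [2.229, 2.087, 0.129]
ft_force: [-0.2, -0.7, -3.3]
width: 0.079
```

>>> send_rows:
  series:
    - [0,0,-1,0,0,0,0]
    - [0,0,-1,0,0,0,0]
    - [0,0,-1,0,0,0,0]

```text
time: 13.08
ee_pos: [676.3, -168.3, 105.7]
tool_rot: [2.229, 2.087, 0.129]
ft_force: [-0.8, 0.3, -2.7]
width: 0.084
```

```bash
python3 look.py 11
python3 - <<'E'
from h import *
im=cv2.imread('pics/w11.png'); crop(im,30,40,150,170,4.6,'pics/w11c.png')
E
```

```text
t 13.0833 ee [ 676.3 -168.3  105.7] rack [ 74.3  -1.9 105.7]
[[0.066, 0.991, 0.12], [0.998, -0.066, -0.005], [0.003, 0.12, -0.993]]
F [-0.8  0.3 -2.7] M [-0.01  0.1   0.03] w 0.084 q [-0.24  0.6   0.57  1.72 -0.46  0.83  0.47]
```

View pics/w11c.png

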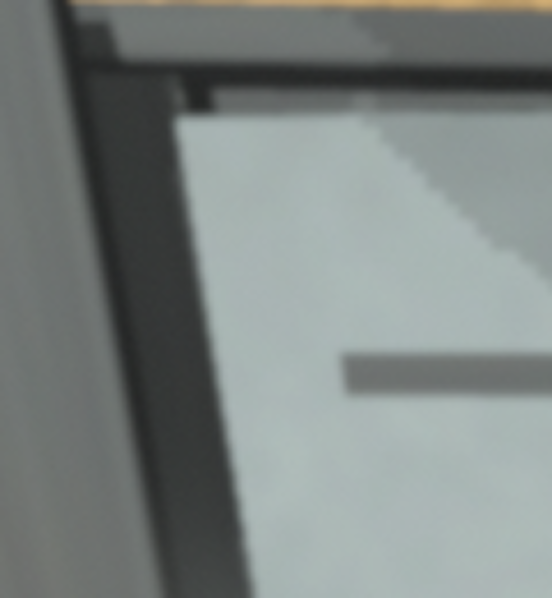

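>>> send_rows:
  series:
    - [-4,0.3,0.5,0,0,0,0]
    - [-8,0.5,0.5,0,0,0,0]
    - [-12,0.8,0.5,0,0,0,0]
    - [-16,1.1,0.5,0,0,0,0]
    - [-18,1.2,0.5,0,0,0,0]
    - [-18,1.2,0.5,0,0,0,0]
    - [-18,1.2,0.5,0,0,0,0]

```text
time: 13.82
ee_pos: [658.3, -167.1, 106.4]
tool_rot: [2.229, 2.086, 0.129]
ft_force: [0.5, 0.7, -4.9]
width: 0.087
```

>>> send_rows:
  series:
    - [-2,0.1,0,0,0,0,0]
    - [-2,0.1,0,0,0,0,0]
    - [-2,0.1,0,0,0,0,0]

```text
time: 14.07
ee_pos: [656.3, -167.0, 106.3]
tool_rot: [2.229, 2.087, 0.129]
ft_force: [0.1, 0.7, -3.8]
width: 0.081
```

```bash
python3 look.py 12
python3 - <<'E'
from h import *
im=cv2.imread('pics/w12.png'); crop(im,0,0,170,170,3.5,'pics/w12c.png')
s=cv2.imread('pics/s12.png'); crop(s,240,190,360,330,4.2,'pics/s12c.png')
E
```

```text
t 14.0667 ee [ 656.3 -167.   106.3] rack [ 54.2  -2.  106.3]
[[0.066, 0.991, 0.12], [0.998, -0.066, -0.005], [0.003, 0.12, -0.993]]
F [ 0.1  0.7 -3.8] M [-0.03  0.08 -0.02] w 0.081 q [-0.25  0.57  0.58  1.77 -0.45  0.81  0.47]
```

View pics/w12c.png

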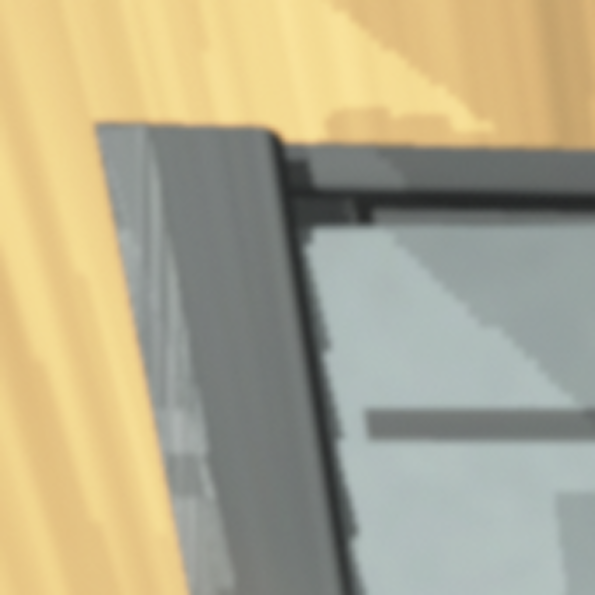

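View pics/s12c.png

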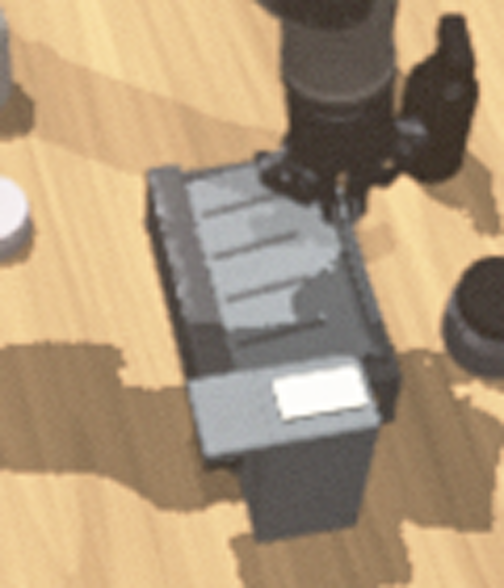

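>>> send_rows:
  series:
    - [-1,0.1,0,0,0,0,0]
    - [-2,0.1,0,0,0,0,0]
    - [-2,0.1,0,0,0,0,0]
    - [-0.8,0.05,-3.2,0.002,0.0275,0,0]
    - [0.3,0,-6.5,0.004,0.055,0,0]
    - [1.3,-0.1,-9.8,0.005,0.082,0,0]
    - [2.3,-0.2,-13.1,0.007,0.11,0,0]
    - [3.1,-0.2,-16.5,0.009,0.138,0,0]
    - [3.9,-0.3,-19.8,0.011,0.165,0,0]
    - [3.9,-0.3,-19.8,0.011,0.165,0,0]
    - [3.9,-0.3,-19.8,0.011,0.165,0,0]

```text
time: 15.13
ee_pos: [660.5, -167.3, 86.0]
tool_rot: [-2.268, -2.123, 0.044]
ft_force: [0.3, -0.0, -4.6]
width: 0.083
```

```bash
python3 look.py 13
python3 - <<'E'
from h import *
s=cv2.imread('pics/s13.png'); crop(s,240,190,360,330,4.2,'pics/s13c.png')
E
```

```text
t 15.1333 ee [ 660.5 -167.3   86. ] rack [58.4 -1.9 86. ]
[[0.066, 0.997, -0.045], [0.998, -0.066, 0.006], [0.003, -0.045, -0.999]]
F [ 0.3 -0.  -4.6] M [-0.02 -0.19  0.02] w 0.083 q [-0.23  0.69  0.58  1.62 -0.42  1.01  0.43]
```

View pics/w13.png

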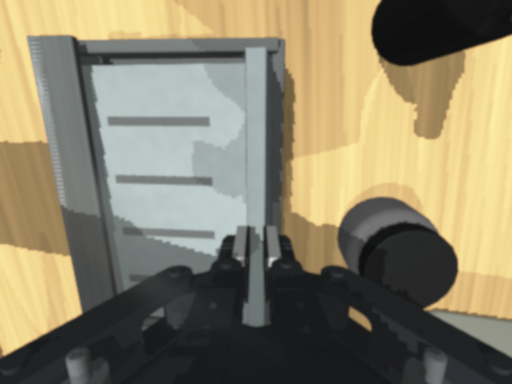

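View pics/s13c.png

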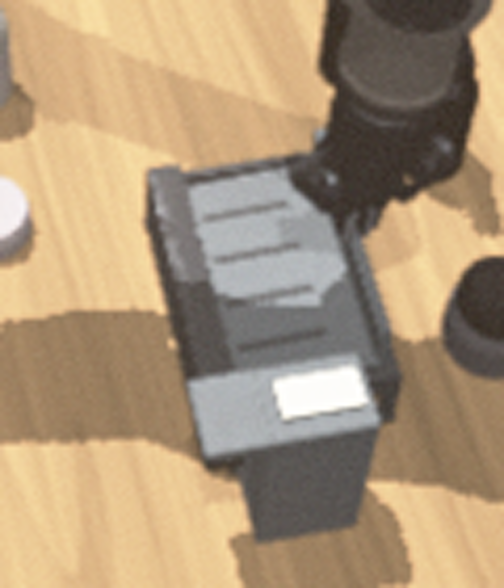

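Run:
```python
from h import *
d=np.load('w13.npz'); st={'ee_pos':d['p'],'tool_rot':d['r']}; c=cam('wrist',st)
for ss in (.118,.091):
  for dp in ((-65,0,0),(65,0,0),(0,0,0)): print(ss,dp,torack(deckpt(st,dp,ss)).round(1))
im=cv2.imread('pics/w13.png'); crop(im,20,25,300,175,2.8,'pics/w13c.png')
```

```text
0.118 (-65, 0, 0) [-62.8  -1.9  59.4]
0.118 (65, 0, 0) [66.9 -1.9 68.9]
0.118 (0, 0, 0) [ 2.1 -1.9 64.1]
0.091 (-65, 0, 0) [-63.9  -1.9  62.7]
0.091 (65, 0, 0) [65.9 -1.9 68.7]
0.091 (0, 0, 0) [ 1.  -1.9 65.7]
```

View pics/w13c.png

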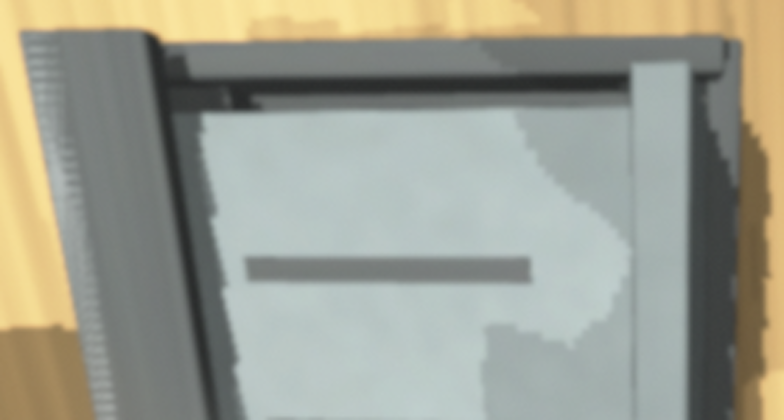

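>>> send_rows:
  series:
    - [-1.3,0.1,-1,0,0,0,0]
    - [-1,0.1,-3,0.001,0.02,0,0]
    - [-0.6,0.1,-5.5,0.003,0.043,0,0]
    - [-0.1,0,-8,0.004,0.065,0,0]
    - [-0.1,0,-8,0.004,0.065,0,0]
    - [-0.1,0,-8,0.004,0.065,0,0]

```text
time: 15.78
ee_pos: [660.3, -167.3, 78.2]
tool_rot: [-2.232, -2.089, 0.112]
ft_force: [0.1, 0.7, -3.5]
width: 0.078
```

```bash
python3 look.py 14
python3 - <<'E'
from h import *
im=cv2.imread('pics/w14.png'); crop(im,20,25,300,175,2.8,'pics/w14c.png')
d=np.load('w14.npz'); st={'ee_pos':d['p'],'tool_rot':d['r']}; c=cam('wrist',st)
for ss in (.118,.091):
  for dp in ((-65,0,0),(65,0,0),(0,0,0)): print(ss,dp,torack(deckpt(st,dp,ss)).round(1))
E
```

```text
t 15.7833 ee [ 660.3 -167.3   78.2] rack [58.3 -2.  78.2]
[[0.066, 0.992, -0.11], [0.998, -0.065, 0.01], [0.003, -0.11, -0.994]]
F [ 0.1  0.7 -3.5] M [-0.02 -0.38  0.05] w 0.078 q [-0.22  0.74  0.58  1.56 -0.41  1.08  0.41]
0.118 (-65, 0, 0) [-64.4  -1.9  59.5]
0.118 (65, 0, 0) [65.6 -1.9 60.5]
0.118 (0, 0, 0) [ 0.6 -1.9 60. ]
0.091 (-65, 0, 0) [-65.3  -1.9  62.9]
0.091 (65, 0, 0) [64.7 -1.9 60.4]
0.091 (0, 0, 0) [-0.3 -1.9 61.7]
```

View pics/w14c.png

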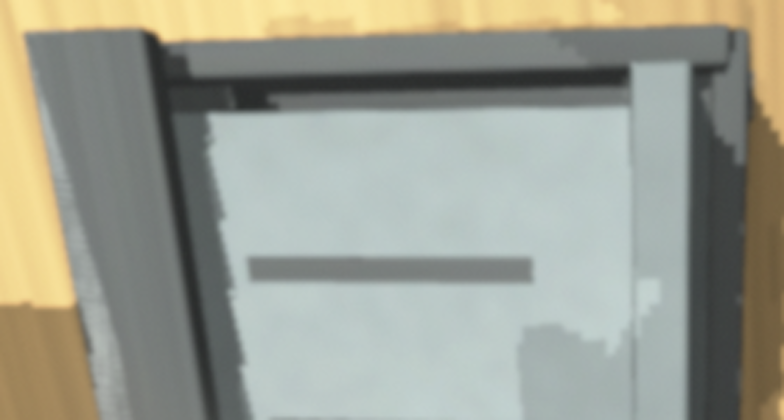

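>>> send_rows:
  series:
    - [0,0,-1,0,0,0,0]
    - [0,0,-1.5,0,0,0,0]
    - [0,0,-1.5,0,0,0,0.15]
    - [0,0,-1.5,0,0,0,0.25]
    - [0,0,-1.5,0,0,0,0.4]
    - [0,0,-1.5,0,0,0,0.4]
    - [0,0,-1.5,0,0,0,0.4]

```text
time: 16.52
ee_pos: [660.2, -167.4, 77.1]
tool_rot: [-2.232, -2.089, 0.112]
ft_force: [-0.2, -0.4, -0.4]
width: 0.398
```

>>> send_rows:
  series:
    - [-1,0,10,0,0,0,0.4]
    - [-4,0,40,0,0,0,0.4]
    - [-8,0,80,0,-0.08,0,0.4]
    - [-12,0,120,-0.007,-0.11,0,0.4]
    - [-12,0,140,-0.007,-0.11,0,0.4]
    - [-12,0,140,-0.007,-0.11,0,0.4]
    - [-12,0,140,-0.007,-0.11,0,0.4]

```text
time: 17.1
ee_pos: [648.9, -167.6, 219.4]
tool_rot: [2.294, 2.146, 0.008]
ft_force: [-0.7, 0.1, -1.4]
width: 0.401
```

```bash
python3 look.py 15
python3 - <<'E'
from h import *
im=cv2.imread('pics/w15.png'); crop(im,130,60,310,280,2.7,'pics/w15c.png')
im=cv2.imread('pics/s15.png'); crop(im,240,190,360,330,4.2,'pics/s15c.png')
E
```

```text
t 17.1 ee [ 648.9 -167.6  219.4] rack [ 46.9  -3.1 219.4]
[[0.066, 0.998, 0.004], [0.998, -0.066, 0.003], [0.003, 0.004, -1.0]]
F [-0.7  0.1 -1.4] M [0.05 0.   0.02] w 0.401 q [-0.29  0.52  0.66  1.58 -0.34  1.16  0.38]
```

View pics/w15.png

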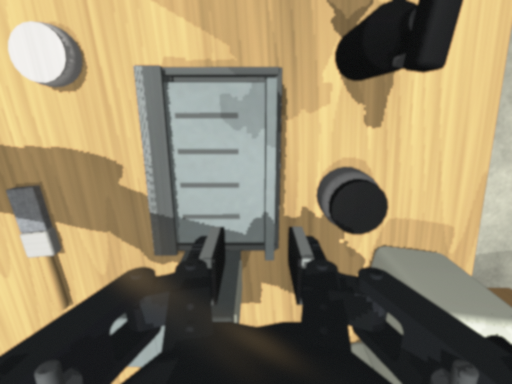

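View pics/s15c.png

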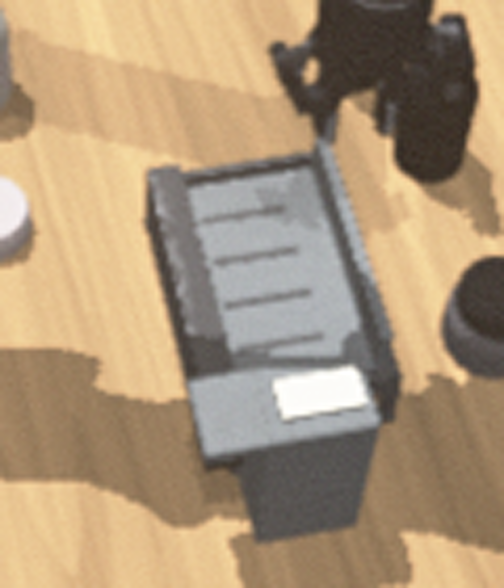

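View pics/w15c.png

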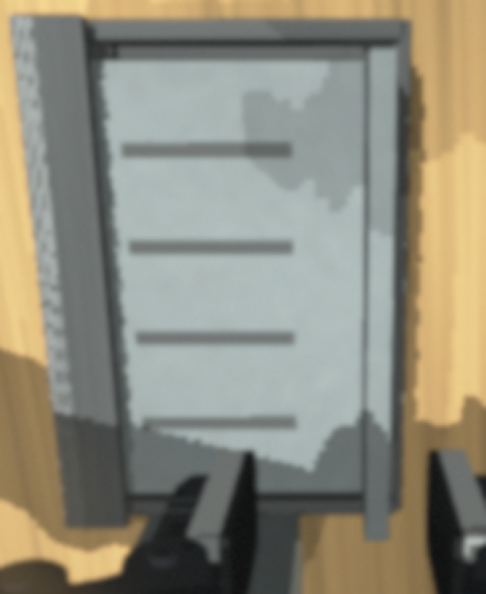

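Run:
```python
from h import *
d=np.load('w15.npz'); st={'ee_pos':d['p'],'tool_rot':d['r']}; c=cam('wrist',st)
P=lambda x,y:((x+.5)/2.7+130-.5,(y+.5)/2.7+60-.5)
for n,x,y,z in (('stop out+',396,46,113),('stop in+',368,46,113),('stop out-',388,538,113),('stop in-',365,538,113),('lipr+',13,17,82),('lipf+',86,20,82),('lipr-',66,525,82),('rail out+',411,22,66),('rail out-',399,508,66),('stop in foot+',363,57,68),('foot-',361,494,68)):
    print(n,torack(onz(c,P(x,y),z)).round(1))
```

```text
stop out+ [ 67.2  93.4 113. ]
stop in+ [ 57.6  93.3 113. ]
stop out- [ 67.7 -95.6 113. ]
stop in- [ 58.2 -95.6 113. ]
lipr+ [-75.4 106.6  82. ]
lipf+ [-47.9 105.6  82. ]
lipr- [ -76.1 -106.3   82. ]
rail out+ [ 76.3 107.   66. ]
rail out- [  76.  -106.3   66. ]
stop in foot+ [57.3 93.8 68. ]
foot- [ 57.9 -98.   68. ]
```

>>> send_rows:
  series:
    - [25,-1.6,0,0,0,0,0]
    - [45,0,0,0,0,0,0]
    - [45,0,-30,0,0,0,0]
    - [45,0,-65,0,0,0,0]
    - [45,0,-100,0,0,0,0]
    - [45,0,-119,0,0,0,0]
    - [45,0,-119,0,0,0,0]
    - [40,0,-119,0,0,0,0]
    - [40,0,-119,0,0,0,0]
  squeeze: 40

```text
time: 18.0
ee_pos: [687.9, -168.2, 98.8]
tool_rot: [-2.293, -2.145, -0.003]
ft_force: [0.2, -0.0, -0.6]
width: -0.0
```

```bash
python3 look.py 16
```

```text
t 18.0 ee [ 687.9 -168.2   98.8] rack [85.8 -1.  98.8]
[[0.067, 0.998, 0.0], [0.998, -0.067, 0.002], [0.002, 0.0, -1.0]]
F [ 0.2 -0.  -0.6] M [-0.07 -0.04  0.02] w -0.0 q [-0.22  0.69  0.58  1.58 -0.44  1.    0.43]
```

View pics/w16.png

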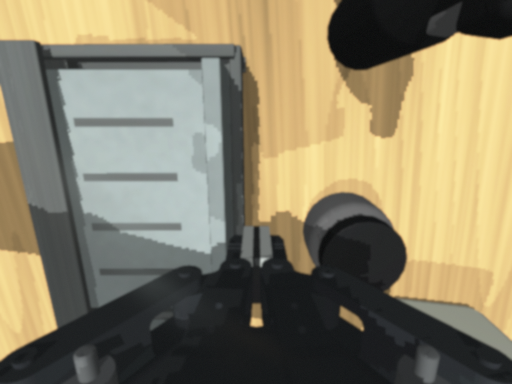

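>>> send_rows:
  series:
    - [-4,0.3,0,0,0,0,0]
    - [-8,0.5,0,0,0,0,0]
    - [-8,0.5,0,0,0,0,0]
    - [-8,0.5,0,0,0,0,0]

```text
time: 18.48
ee_pos: [680.0, -166.8, 98.4]
tool_rot: [-2.292, -2.145, -0.004]
ft_force: [-0.1, -0.4, -0.0]
width: 0.002
```

>>> send_rows:
  series:
    - [-1,0,0,0,0,0,0]
    - [-2,0.1,0,0,0,0,0]
    - [-2,0.1,0,0,0,0,0]

```text
time: 18.73
ee_pos: [678.0, -166.7, 98.0]
tool_rot: [-2.292, -2.145, -0.003]
ft_force: [0.4, 0.2, -0.0]
width: 0.004
```

>>> send_rows:
  series:
    - [-1,0,0,0,0,0,0]
    - [-2,0.1,0,0,0,0,0]
    - [-2,0.1,0,0,0,0,0]

```text
time: 18.98
ee_pos: [675.9, -166.7, 97.9]
tool_rot: [-2.292, -2.145, -0.003]
ft_force: [-0.1, 0.7, -0.2]
width: -0.003
```

```bash
python3 look.py 17
```

```text
t 18.9833 ee [ 675.9 -166.7   97.9] rack [73.8 -0.4 97.9]
[[0.066, 0.998, -0.0], [0.998, -0.066, 0.003], [0.003, -0.0, -1.0]]
F [-0.1  0.7 -0.2] M [-0.05 -0.   -0.03] w -0.003 q [-0.23  0.68  0.59  1.61 -0.43  0.99  0.43]
```

View pics/w17.png

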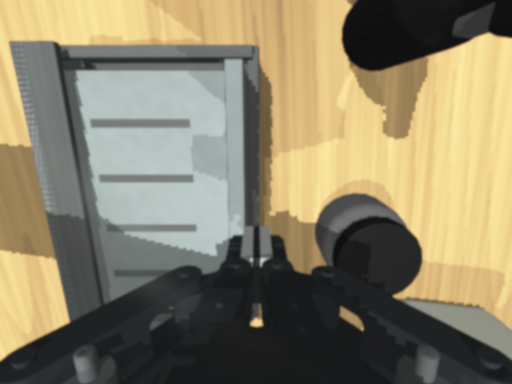

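>>> send_rows:
  series:
    - [-1,0,0,0,0,0,0]
    - [-1,0,0,0,0,0,0]

```text
time: 19.3
ee_pos: [675.0, -166.7, 98.0]
tool_rot: [-2.292, -2.145, -0.003]
ft_force: [-0.5, 0.3, 0.4]
width: -0.005
```

>>> send_rows:
  series:
    - [-1,0,0,0,0,0,0]
    - [-1,0,0,0,0,0,0]

```text
time: 19.47
ee_pos: [673.9, -166.7, 98.0]
tool_rot: [-2.292, -2.145, -0.003]
ft_force: [0.3, -0.0, 0.1]
width: -0.0
```

>>> send_rows:
  series:
    - [-1,0,0,0,0,0,0]
    - [-1,0,0,0,0,0,0]

```text
time: 19.63
ee_pos: [672.9, -166.7, 98.0]
tool_rot: [-2.292, -2.145, -0.003]
ft_force: [-0.9, 0.3, 0.3]
width: -0.0
```

>>> send_rows:
  series:
    - [-1,0,0,0,0,0,0]
    - [-1,0,0,0,0,0,0]

```text
time: 19.8
ee_pos: [671.9, -166.7, 98.0]
tool_rot: [-2.292, -2.145, -0.003]
ft_force: [0.4, -0.3, -0.4]
width: 0.001
```

```bash
python3 look.py 18
python3 - <<'E'
from h import *
crop(cv2.imread('pics/w18.png'),0,30,300,300,2.5,'pics/w18c.png')
E
```

```text
t 19.8 ee [ 671.9 -166.7   98. ] rack [69.8 -0.6 98. ]
[[0.066, 0.998, 0.0], [0.998, -0.066, 0.003], [0.003, -0.0, -1.0]]
F [ 0.4 -0.3 -0.4] M [ 0.06  0.06 -0.02] w 0.001 q [-0.23  0.67  0.59  1.62 -0.43  0.98  0.43]
```

View pics/w18c.png

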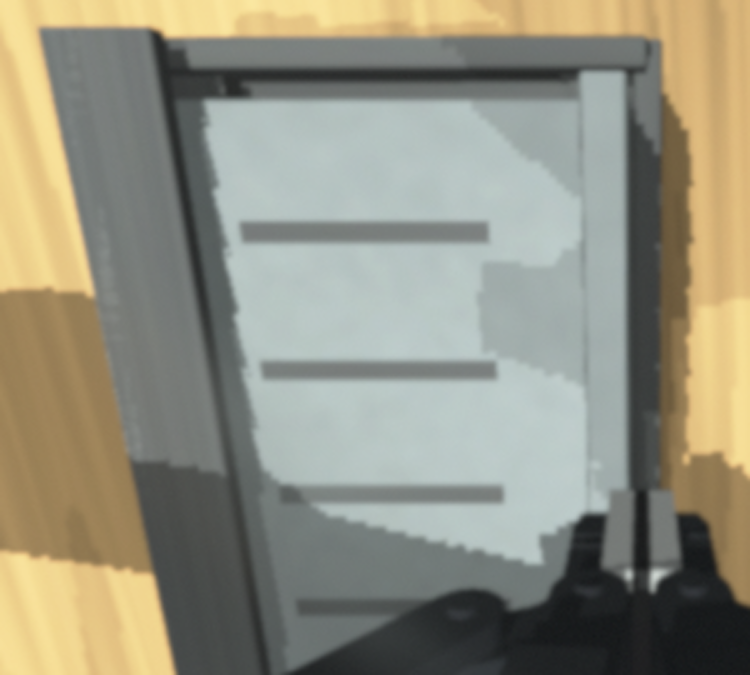

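Run:
```python
from h import *
d=np.load('w18.npz'); st={'ee_pos':d['p'],'tool_rot':d['r']}; c=cam('wrist',st)
P=lambda x,y:((x+.5)/2.5+0-.5,(y+.5)/2.5+30-.5)
for n,x,y,z in (('stop out+',627,72,113),('stop in+',582,72,113),('stop outmid',629,460,113),('stop inmid',586,460,113),('foot in',581,98,68),('lipr+',42,28,82),('lipf+',153,30,82),('rail out+',661,40,66),('railin+',645,75,66)):
    print(n,torack(onz(c,P(x,y),z)).round(1))
im=cv2.imread('pics/t18.png'); crop(im,280,130,400,220,6,'pics/t18c.png')
```

```text
stop out+ [ 68.1  92.4 113. ]
stop in+ [ 58.7  92.4 113. ]
stop outmid [ 68.2   6.  113. ]
stop inmid [ 57.7   6.  113. ]
foot in [54.9 93.  68. ]
lipr+ [-75.9 107.1  82. ]
lipf+ [-48.7 106.7  82. ]
rail out+ [ 76.3 107.5  66. ]
railin+ [72.1 99.  66. ]
```

View pics/t18c.png

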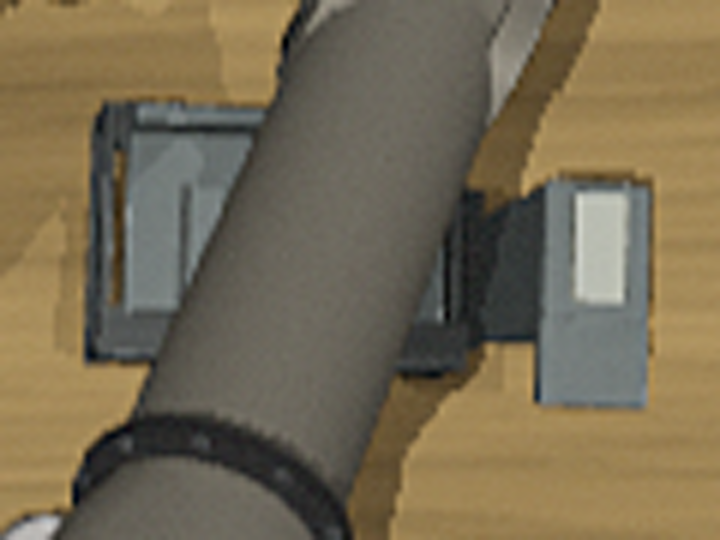

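```bash
python3 - <<'E'
from h import *
d=np.load('w18.npz'); st={'ee_pos':d['p'],'tool_rot':d['r']}; c=cam('wrist',st)
Rm=R.from_rotvec(st['tool_rot']).as_matrix()
for z in (0,-5,-10,-15,-20,-37):
  for x in (11,):
    for y in (-7.5,0):
      q=proj(c,Rm@np.array([x,y,z])+st['ee_pos']); print(z,y,'px',q.round(1),'crop',(q*2.5-[0,75]).round(0))
# stop top edge at y=10
for y in (92,10,-95): print(y,[(proj(c,toworld((x,y,113)))*2.5-[0,75]).round(0) for x in (55,65)])
E
python3 - <<'E'
import sys; sys.path.insert(0,'.')
from h import *
crop(cv2.imread('pics/s18.png'),270,200,350,270,9,'pics/s18c.png')
E
```

```text
0 -7.5 px [242.7 199.3] crop [607. 423.]
0 0 px [254.2 199.3] crop [636. 423.]
-5 -7.5 px [242.4 201.7] crop [606. 429.]
-5 0 px [254.2 201.7] crop [635. 429.]
-10 -7.5 px [242.  204.2] crop [605. 436.]
-10 0 px [254.1 204.2] crop [635. 436.]
-15 -7.5 px [241.6 206.9] crop [604. 442.]
-15 0 px [254.1 207. ] crop [635. 442.]
-20 -7.5 px [241.2 209.8] crop [603. 449.]
-20 0 px [254.  209.8] crop [635. 450.]
-37 -7.5 px [239.5 220.9] crop [599. 477.]
-37 0 px [253.8 220.9] crop [634. 477.]
92 [array([564.,  73.]), array([611.,  73.])]
10 [array([573., 444.]), array([615., 444.])]
-95 [array([583., 797.]), array([619., 797.])]
```

View pics/s18c.png

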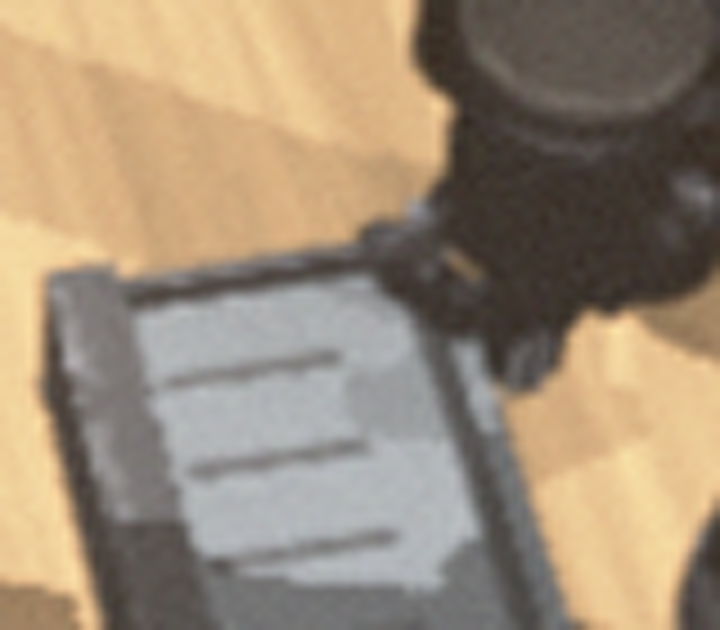

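>>> send_rows:
  series:
    - [7,-0.5,0,0,0,0,0]
    - [14,-0.9,0,0,0,0,0]
    - [14,-0.9,0,0,0,0,0]
    - [14,-0.9,-9,0,0,0,0]
    - [14,-0.9,-18,0,0,0,0]
    - [14,-0.9,-18,0,0,0,0]
    - [11,-0.7,-18,0,0,0,0]
    - [8,-0.5,-18,0,0,0,0]
    - [8,-0.5,-18,0,0,0,0]

```text
time: 20.7
ee_pos: [679.4, -167.4, 80.2]
tool_rot: [-2.293, -2.145, -0.003]
ft_force: [0.1, -0.8, -0.9]
width: 0.002
```

>>> send_rows:
  series:
    - [-1,0,0,0,0,0,0]
    - [-1,0,0,0,0,0,0]

```text
time: 20.87
ee_pos: [679.1, -167.2, 80.4]
tool_rot: [-2.292, -2.145, -0.004]
ft_force: [0.6, -0.0, 1.0]
width: -0.001
```

>>> send_rows:
  series:
    - [-1,0,0,0,0,0,0]
    - [-1,0,0,0,0,0,0]

```text
time: 21.03
ee_pos: [678.1, -167.2, 80.2]
tool_rot: [-2.292, -2.145, -0.004]
ft_force: [-0.4, -0.6, -0.0]
width: 0.002
```

>>> send_rows:
  series:
    - [-1,0,0,0,0,0,0]
    - [-1,0,0,0,0,0,0]

```text
time: 21.2
ee_pos: [677.0, -167.2, 80.0]
tool_rot: [-2.292, -2.145, -0.004]
ft_force: [-0.0, -0.2, 0.7]
width: -0.002
```

>>> send_rows:
  series:
    - [-1,0,0,0,0,0,0]
    - [-1,0,0,0,0,0,0]

```text
time: 21.37
ee_pos: [676.0, -167.2, 80.0]
tool_rot: [-2.292, -2.145, -0.003]
ft_force: [-0.0, -0.8, -0.3]
width: 0.002
```

>>> send_rows:
  series:
    - [-1,0,0,0,0,0,0]
    - [-1,0,0,0,0,0,0]

```text
time: 21.53
ee_pos: [675.0, -167.2, 79.9]
tool_rot: [-2.292, -2.145, -0.003]
ft_force: [-0.3, 0.2, 0.0]
width: 0.002
```

```bash
python3 look.py 19
python3 - <<'E'
from h import *
crop(cv2.imread('pics/w19.png'),0,30,300,300,2.5,'pics/w19c.png')
E
```

```text
t 21.5333 ee [ 675.  -167.2   79.9] rack [72.9 -0.9 79.9]
[[0.066, 0.998, 0.0], [0.998, -0.066, 0.003], [0.003, -0.0, -1.0]]
F [-0.3  0.2  0. ] M [-0.07 -0.03 -0.03] w 0.002 q [-0.22  0.69  0.57  1.63 -0.44  0.96  0.44]
```

View pics/w19c.png

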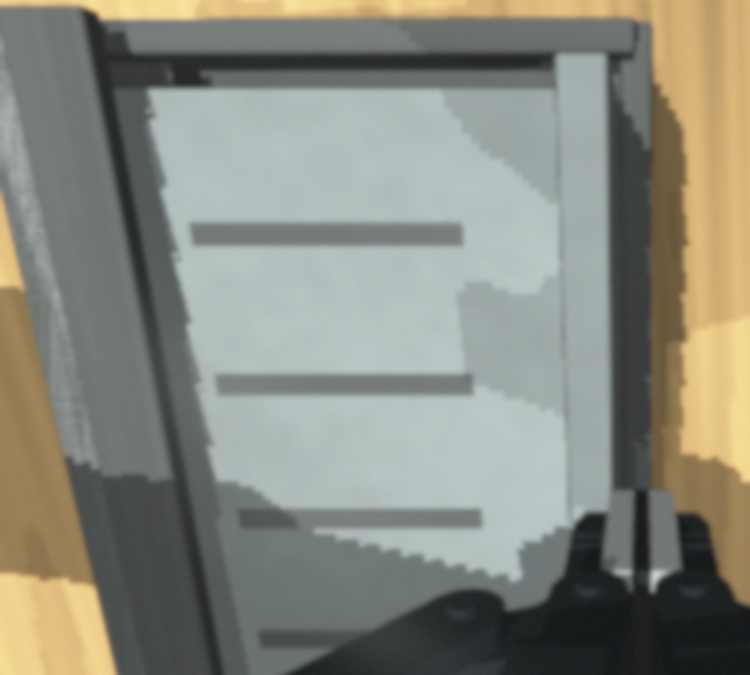

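>>> send_rows:
  series:
    - [-1,0,0,0,0,0,0]
    - [-1,0,0,0,0,0,0]

```text
time: 21.85
ee_pos: [674.0, -167.2, 80.0]
tool_rot: [-2.292, -2.145, -0.003]
ft_force: [0.5, 0.7, 0.3]
width: 0.0
```

>>> send_rows:
  series:
    - [-1,0,0,0,0,0,0]
    - [-1,0,0,0,0,0,0]

```text
time: 22.02
ee_pos: [672.9, -167.2, 80.0]
tool_rot: [-2.292, -2.145, -0.003]
ft_force: [-0.3, -0.6, 0.4]
width: -0.0
```

>>> send_rows:
  series:
    - [-1,0,0,0,0,0,0]
    - [-1,0,0,0,0,0,0]

```text
time: 22.18
ee_pos: [671.9, -167.2, 80.0]
tool_rot: [-2.292, -2.145, -0.003]
ft_force: [-0.9, 0.7, -0.7]
width: -0.001
```

```bash
python3 look.py 20
python3 - <<'E'
from h import *
crop(cv2.imread('pics/w20.png'),0,30,300,300,2.5,'pics/w20c.png')
E
```

```text
t 22.1833 ee [ 671.9 -167.2   80. ] rack [69.9 -1.1 80. ]
[[0.066, 0.998, 0.0], [0.998, -0.066, 0.003], [0.003, -0.0, -1.0]]
F [-0.9  0.7 -0.7] M [-0.01 -0.    0.01] w -0.001 q [-0.22  0.69  0.58  1.63 -0.44  0.95  0.44]
```

View pics/w20c.png

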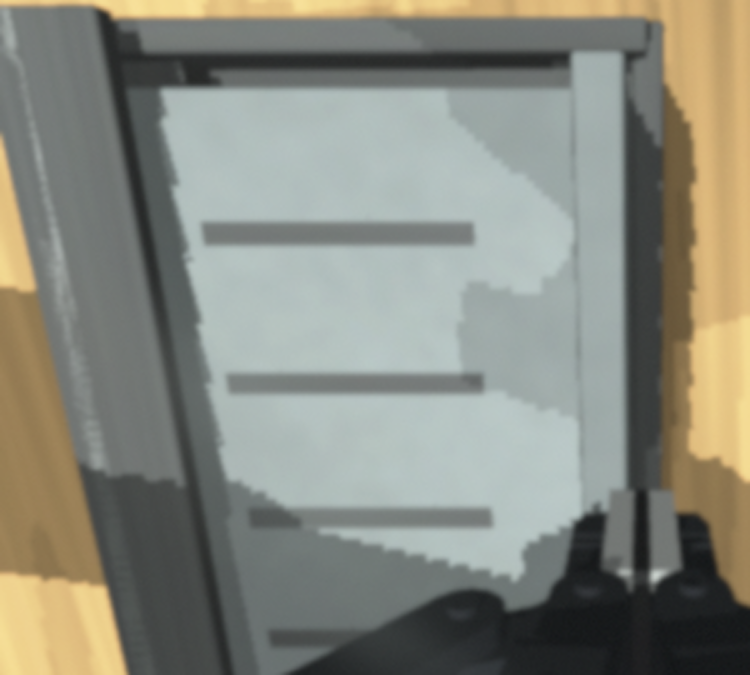

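Run:
```python
from h import *
a=cv2.imread('pics/s20.png')[195:330,270:370]; b=cv2.imread('pics/s15.png')[195:330,270:370]
cv2.imwrite('pics/s20c.png',cv2.resize(np.hstack([a,b]),None,fx=4,fy=4,interpolation=cv2.INTER_CUBIC))
s=cam('side')
for p in ((65,95,113),(55,95,113),(65,-95,113),(55,-95,113),(77,108,66),(77,-108,66),(-77,108,82),(69.9,0,80),(69.9,0,100),(69.9,0,120)):
    q=proj(s,toworld(p)); print(p,q.round(1),((q-[270,195])*4).round(0))
```

```text
(65, 95, 113) [316.6 220.8] [186. 103.]
(55, 95, 113) [313.7 221.3] [175. 105.]
(65, -95, 113) [332.7 269.3] [251. 297.]
(55, -95, 113) [329.6 269.8] [238. 299.]
(77, 108, 66) [317.7 225.3] [191. 121.]
(77, -108, 66) [335.7 279.7] [263. 339.]
(-77, 108, 82) [274.5 229.5] [ 18. 138.]
(69.9, 0, 80) [324.7 249.3] [219. 217.]
(69.9, 0, 100) [325.3 246. ] [221. 204.]
(69.9, 0, 120) [326.  242.6] [224. 191.]
```

View pics/s20c.png

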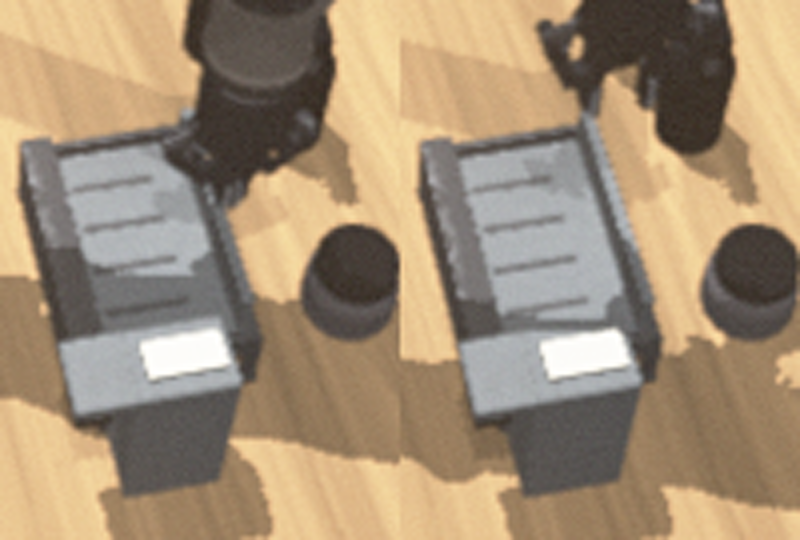

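>>> send_rows:
  series:
    - [-1,0,0,0,0,0,0]
    - [-1,0,0,0,0,0,0]

```text
time: 22.5
ee_pos: [670.9, -167.2, 79.9]
tool_rot: [-2.292, -2.145, -0.003]
ft_force: [0.8, 0.6, 0.4]
width: 0.001
```

>>> send_rows:
  series:
    - [-1,0,0,0,0,0,0]
    - [-1,0,0,0,0,0,0]

```text
time: 22.67
ee_pos: [669.9, -167.2, 80.0]
tool_rot: [-2.292, -2.145, -0.003]
ft_force: [-0.8, 0.3, -0.6]
width: 0.004
```

>>> send_rows:
  series:
    - [-1,0,0,0,0,0,0]
    - [-1,0,0,0,0,0,0]

```text
time: 22.83
ee_pos: [668.9, -167.2, 80.0]
tool_rot: [-2.292, -2.145, -0.003]
ft_force: [-0.3, 0.3, 0.0]
width: 0.0
```

```bash
python3 look.py 21
python3 - <<'E'
from h import *
crop(cv2.imread('pics/w21.png'),0,30,300,300,2.5,'pics/w21c.png')
E
```

```text
t 22.8333 ee [ 668.9 -167.2   80. ] rack [66.9 -1.3 80. ]
[[0.066, 0.998, -0.0], [0.998, -0.066, 0.003], [0.003, -0.0, -1.0]]
F [-0.3  0.3  0. ] M [ 0.03  0.   -0.02] w 0.0 q [-0.23  0.69  0.58  1.64 -0.44  0.95  0.44]
```

View pics/w21c.png

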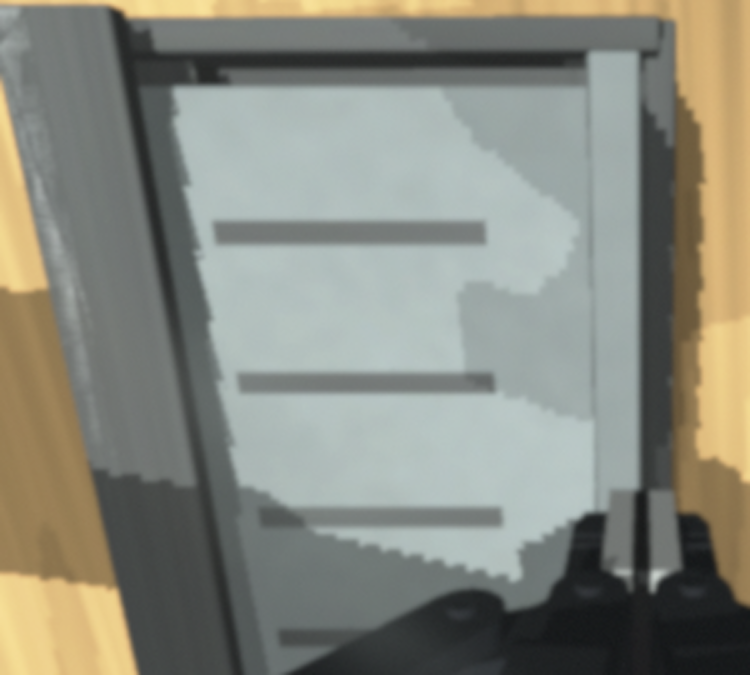

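Run:
```python
from h import *
d=np.load('w15.npz'); st={'ee_pos':d['p'],'tool_rot':d['r']}; c=cam('wrist',st)
for uv in ((358,205),(331,205),(386,205)): print(torack(onz(c,uv,70)).round(0))
t=cam('top'); print(torack(onz(t,(342,123),70)))
```

```text
[172. -47.  70.]
[139. -47.  70.]
[206. -47.  70.]
[167.40544565 -47.24027311  70.        ]
```

>>> send_rows:
  series:
    - [10,-0.7,2,0,0,0,0]
    - [20,-1.3,2,0,0,0,0]
    - [29,-1.9,0,0,0,0,0]
    - [29,-1.9,-10,0,0,0,0]
    - [29,-1.9,-20,0,0,0,0]
    - [29,-1.9,-20,0,0,0,0]

```text
time: 23.48
ee_pos: [695.6, -168.3, 56.5]
tool_rot: [-2.289, -2.142, 0.001]
ft_force: [-1.0, -0.2, -1.8]
width: -0.001
```

```bash
python3 look.py 22
python3 - <<'E'
from h import *
crop(cv2.imread('pics/w22.png'),0,30,300,300,2.5,'pics/w22c.png')
E
```

```text
t 23.4833 ee [ 695.6 -168.3   56.5] rack [93.6 -0.7 56.5]
[[0.066, 0.998, -0.005], [0.998, -0.066, 0.004], [0.004, -0.005, -1.0]]
F [-1.  -0.2 -1.8] M [-0.03  0.03 -0.03] w -0.001 q [-0.2   0.75  0.56  1.58 -0.46  0.95  0.44]
```

View pics/w22.png

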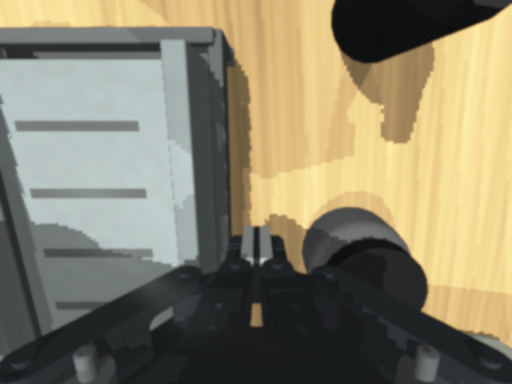

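>>> send_rows:
  series:
    - [2,0,25,0,0,0,0.3]
    - [2,0,60,0,0,0,0.35]
    - [-10,0.7,72,0,0,0,0.35]
    - [-30.9,2,72,0,0,0,0.35]
    - [-30.9,2,72,0,0,0,0.35]
    - [-30.9,2,50,0,0,0,0.35]
    - [-30.9,2,30,0,0,0,0.35]
    - [-30.9,2,24,0,0,0,0.35]
    - [-30.9,2,24,0,0,0,0.35]

```text
time: 24.38
ee_pos: [665.9, -166.4, 82.1]
tool_rot: [-2.29, -2.143, -0.0]
ft_force: [0.4, -0.2, 0.0]
width: 0.349
```

```bash
python3 look.py 23
```

```text
t 24.3833 ee [ 665.9 -166.4   82.1] rack [63.8 -0.7 82.1]
[[0.066, 0.998, -0.003], [0.998, -0.066, 0.004], [0.004, -0.004, -1.0]]
F [ 0.4 -0.2  0. ] M [ 0.03 -0.03 -0.01] w 0.349 q [-0.23  0.68  0.58  1.65 -0.44  0.95  0.44]
```

View pics/w23.png

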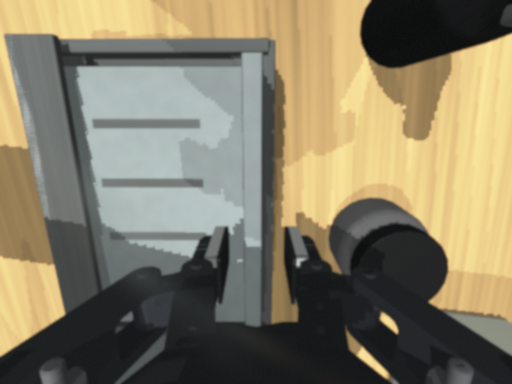

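>>> send_rows:
  series:
    - [-2,0.1,-6,0,0,0,0.35]
    - [-2,0.1,-11,0,0,0,0.35]
    - [-2,0.1,-11,0,0,0,0.35]

```text
time: 24.78
ee_pos: [664.6, -166.7, 72.2]
tool_rot: [-2.291, -2.145, -0.003]
ft_force: [0.1, 1.0, -0.8]
width: 0.352
```

>>> send_rows:
  series:
    - [0,0,-4,0,0,0,0.35]
    - [0,0,-4,0,0,0,0.35]
    - [0,0,-4,0,0,0,0.35]

```text
time: 25.03
ee_pos: [665.1, -166.9, 68.8]
tool_rot: [-2.292, -2.145, -0.003]
ft_force: [0.7, 0.3, -0.0]
width: 0.35
```

>>> send_rows:
  series:
    - [0,0,-4,0,0,0,0.35]
    - [0,0,-4,0,0,0,0.35]
    - [0,0,-4,0,0,0,0.35]

```text
time: 25.28
ee_pos: [665.1, -166.9, 64.7]
tool_rot: [-2.292, -2.145, -0.003]
ft_force: [-0.4, -0.6, -0.1]
width: 0.348
```

>>> send_rows:
  series:
    - [0,0,0,0,0,0,0.15]
    - [0,0,0,0,0,0,0.1]
    - [0,0,0,0,0,0,0.0]
    - [0,0,0,0,0,0,0.0]
    - [0,0,0,0,0,0,0.0]
  squeeze: 25

```text
time: 25.7
ee_pos: [664.9, -167.0, 65.1]
tool_rot: [-2.292, -2.145, -0.003]
ft_force: [-4.4, 0.5, 2.2]
width: 0.104
```

```bash
python3 look.py 24
```

```text
t 25.7 ee [ 664.9 -167.    65.1] rack [62.8 -1.3 65.1]
[[0.066, 0.998, -0.0], [0.998, -0.066, 0.003], [0.003, -0.001, -1.0]]
F [-4.4  0.5  2.2] M [0.07 0.56 0.06] w 0.104 q [-0.22  0.7   0.57  1.66 -0.45  0.92  0.45]
```

View pics/w24.png

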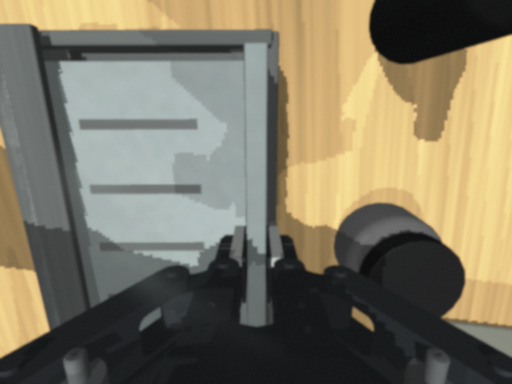

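>>> send_rows:
  series:
    - [-1.5,0.1,0,0,0,0,0]
    - [-3,0.2,0,0,0,0,0]
    - [-3,0.2,0,0,0,0,0]
    - [-3,0.2,0,0,0,0,0]

```text
time: 26.18
ee_pos: [662.9, -166.7, 65.1]
tool_rot: [-2.293, -2.146, -0.005]
ft_force: [1.2, -0.2, -0.8]
width: 0.109
```

>>> send_rows:
  series:
    - [0,0,0,0,0,0,0.2]
    - [0,0,0,0,0,0,0.35]
    - [0,0,0,0,0,0,0.35]
    - [0,0,40,0,0,0,0.35]
    - [-5,0,80,0,0,0,0.35]
    - [-15,0,120,0,0,0,0.35]
    - [-15,0,160,0,0,0,0.35]
    - [-15,0,160,0,0,0,0.35]
    - [-15,0,160,0,0,0,0.35]

```text
time: 26.93
ee_pos: [648.6, -167.5, 228.0]
tool_rot: [2.293, 2.145, 0.009]
ft_force: [0.5, 0.9, -0.8]
width: 0.35
```

```bash
python3 look.py 25;python3 - <<'E'
from h import *
im=cv2.imread('pics/w25.png'); crop(im,130,60,310,280,2.7,'pics/w25c.png')
E
```

```text
t 26.9333 ee [ 648.6 -167.5  228. ] rack [ 46.6  -2.9 228. ]
[[0.066, 0.998, 0.006], [0.998, -0.066, 0.003], [0.003, 0.005, -1.0]]
F [ 0.5  0.9 -0.8] M [ 0.02 -0.02  0.  ] w 0.35 q [-0.29  0.51  0.67  1.57 -0.34  1.17  0.38]
```

View pics/w25c.png

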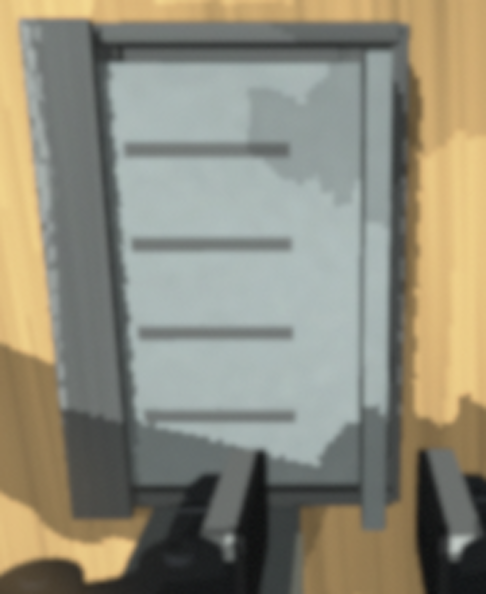

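Run:
```python
from h import *
d=np.load('w25.npz'); st={'ee_pos':d['p'],'tool_rot':d['r']}; c=cam('wrist',st)
P=lambda x,y:((x+.5)/2.7+130-.5,(y+.5)/2.7+60-.5)
for n,x,y,z in (('stop out+',391,50,113),('stop in+',365,50,113),('stop out-',384,528,113),('stop in-',361,528,113),('lipr+',21,21,82),('lipf+',93,24,82),('lipr-',73,517,82),('rail out+',410,26,66),('rail out-',398,500,66),('foot+',360,62,68),('foot-',358,486,68)):
    print(n,torack(onz(c,P(x,y),z)).round(1))
```

```text
stop out+ [ 66.  93. 113.]
stop in+ [ 56.8  93.  113. ]
stop out- [ 66.4 -95.7 113. ]
stop in- [ 56.7 -95.7 113. ]
lipr+ [-75.7 106.4  82. ]
lipf+ [-47.9 105.3  82. ]
lipr- [ -75.9 -106.7   82. ]
rail out+ [ 76.7 106.7  66. ]
rail out- [  76.1 -106.5   66. ]
foot+ [56.3 92.7 68. ]
foot- [ 56.6 -98.   68. ]
```

>>> send_rows:
  series:
    - [-210,480,10,0,0,-0.044,0.6]
    - [-210,480,10,0,0,-0.044,0.6]
    - [-210,480,10,0,0,-0.044,0.6]
    - [-210,480,10,0,0,-0.044,0.6]
    - [-210,480,10,0,0,-0.044,0.6]
    - [-210,480,10,0,0,-0.044,0.6]
    - [-210,480,10,0,0,-0.044,0.6]
    - [-210,480,10,0,0,-0.044,0.6]
    - [-210,480,10,0,0,-0.044,0.6]
    - [-210,480,10,0,0,-0.044,0.6]
    - [-210,480,10,0,0,-0.044,0.6]
    - [-210,480,10,0,0,-0.044,0.6]
    - [-210,480,10,0,0,-0.044,0.6]
    - [-210,480,10,0,0,-0.044,0.6]
    - [-210,480,10,0,0,-0.044,0.6]
    - [-210,480,10,0,0,-0.044,0.6]
    - [-210,480,10,0,0,-0.044,0.6]

```text
time: 28.5
ee_pos: [437.7, 311.4, 234.3]
tool_rot: [-2.342, -2.092, -0.001]
ft_force: [-0.3, 0.3, 0.9]
width: 0.599
```

```bash
python3 look.py 26
```

```text
t 28.5 ee [437.7 311.4 234.3] rack [-195.4  461.   234.3]
[[0.113, 0.994, -0.0], [0.994, -0.113, 0.002], [0.001, -0.001, -1.0]]
F [-0.3  0.3  0.9] M [ 0.04 -0.    0.03] w 0.599 q [-1.2   0.23  0.55  1.87 -0.14  1.08 -0.7 ]
```

View pics/w26.png

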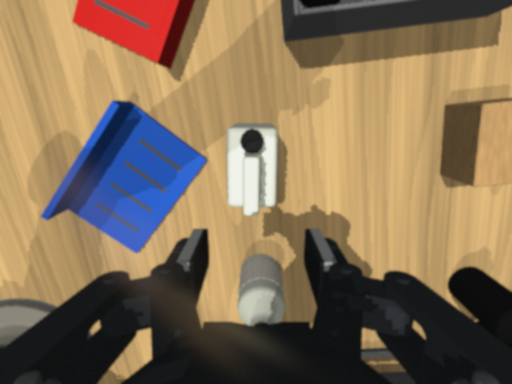

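Run:
```python
from h import *
im=cv2.imread('pics/w26.png'); crop(im,212,115,292,225,5.4,'pics/w26c.png')
```

```text
(no output)
```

View pics/w26c.png

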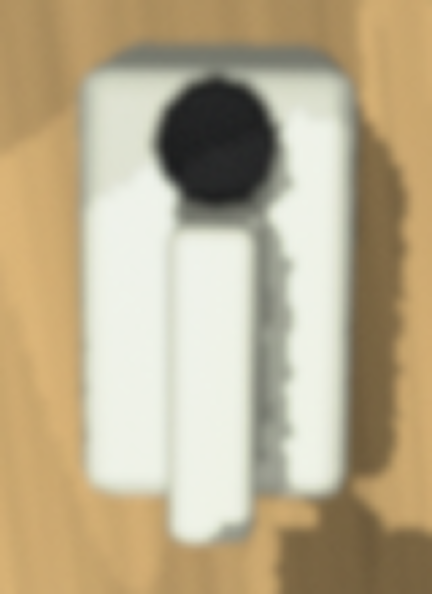

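Run:
```python
from h import *
d=np.load('w26.npz'); st={'ee_pos':d['p'],'tool_rot':d['r']}; c=cam('wrist',st)
P=lambda x,y:((x+.5)/5.4+212-.5,(y+.5)/5.4+115-.5)
g={}
for n,x,y,z in (('h+l',169,226,143),('h+r',256,226,143),('h-l',168,545,143),('h-r',251,545,143),('b+l',82,66,105),('b+r',353,66,105),('b-l',86,495,105),('b-r',347,495,105),('cap',217,140,124)):
    g[n]=onz(c,P(x,y),z); print(n,g[n].round(1))
hm=(g['h+l']+g['h+r']+g['h-l']+g['h-r'])/4; bm=(g['b+l']+g['b+r']+g['b-l']+g['b-r'])/4
v=(g['h+l']+g['h+r']-g['h-l']-g['h-r'])/2; print(hm,bm,np.linalg.norm(v),np.arctan2(-v[0],v[1]))
v=(g['b+l']+g['b+r']-g['b-l']-g['b-r'])/2; print(np.linalg.norm(v),np.arctan2(-v[0],v[1]), np.linalg.norm(g['h+l']-g['h+r']))
print('cap-bm', g['cap']-bm)
```

```text
h+l [429.3 336.7 143. ]
h+r [444.4 335.  143. ]
h-l [421.6 277.5 143. ]
h-r [437.  275.8 143. ]
b+l [413.9 363.7 105. ]
b+r [466.2 357.8 105. ]
b-l [402.3 276.2 105. ]
b-r [456.9 270.1 105. ]
cap [438.8 348.6 124. ]
[433.06426272 306.2448812  143.        ] [434.82311869 316.95949966 105.        ] 59.70993350909986 -0.1264832353438062
88.25422254546963 -0.11862907693840971 15.25263156349246
cap-bm [ 3.99865726 31.65593075 19.        ]
```

>>> send_rows:
  series:
    - [-4.6,-5.2,-30,0,0,-0.007,0.6]
    - [-4.6,-5.2,-65,0,0,-0.007,0.6]
    - [-4.6,-5.2,-100,0,0,-0.007,0.6]
    - [-4.6,-5.2,-127,0,0,-0.007,0.5]
    - [-4.6,-5.2,-127,0,0,-0.007,0.5]
    - [-4.6,-5.2,-127,0,0,-0.007,0.5]
    - [-4.6,-5.2,-127,0,0,-0.007,0.5]

```text
time: 29.23
ee_pos: [434.0, 308.3, 109.5]
tool_rot: [-2.347, -2.085, -0.007]
ft_force: [0.1, -0.8, 0.3]
width: 0.5
```

```bash
python3 look.py 27
```

```text
t 29.2333 ee [434.  308.3 109.5] rack [-199.   457.6  109.5]
[[0.118, 0.993, 0.002], [0.993, -0.118, 0.004], [0.005, 0.001, -1.0]]
F [ 0.1 -0.8  0.3] M [ 0.01 -0.01  0.04] w 0.5 q [-1.14  0.38  0.5   2.01 -0.25  0.81 -0.61]
```

View pics/w27.png

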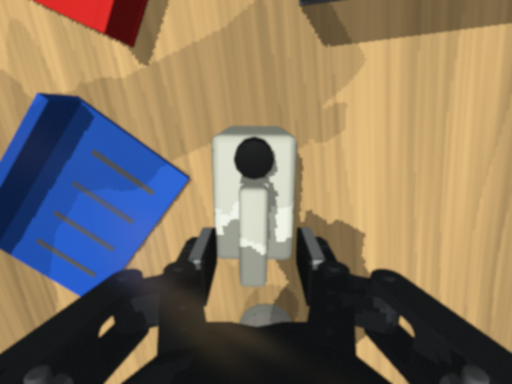

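>>> send_rows:
  series:
    - [-1,-1.5,-8,0,0,0,0.5]
    - [-1,-1.5,-15,0,0,0,0.5]
    - [-1,-1.5,-15,0,0,0,0.5]

```text
time: 29.63
ee_pos: [430.7, 306.1, 91.8]
tool_rot: [-2.346, -2.086, -0.001]
ft_force: [-0.7, 0.0, -1.0]
width: 0.498
```

>>> send_rows:
  series:
    - [0,0,-5,0,0,0,0.5]
    - [0,0,-7,0,0,0,0.5]
    - [0,0,-7,0,0,0,0.5]

```text
time: 29.88
ee_pos: [431.3, 306.3, 85.3]
tool_rot: [-2.346, -2.086, -0.002]
ft_force: [-0.3, -0.3, 0.0]
width: 0.499
```

```bash
python3 look.py 28
python3 - <<'E'
from h import *
crop(cv2.imread('pics/s28.png'),195,130,265,215,7,'pics/s28c.png')
E
```

```text
t 29.8833 ee [431.3 306.3  85.3] rack [-201.5  455.5   85.3]
[[0.117, 0.993, -0.0], [0.993, -0.117, 0.002], [0.002, -0.001, -1.0]]
F [-0.3 -0.3  0. ] M [-0.08  0.    0.01] w 0.499 q [-1.12  0.41  0.49  2.03 -0.28  0.76 -0.58]
```

View pics/w28.png

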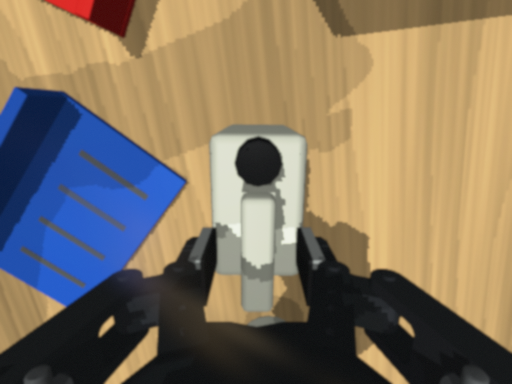

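View pics/s28c.png

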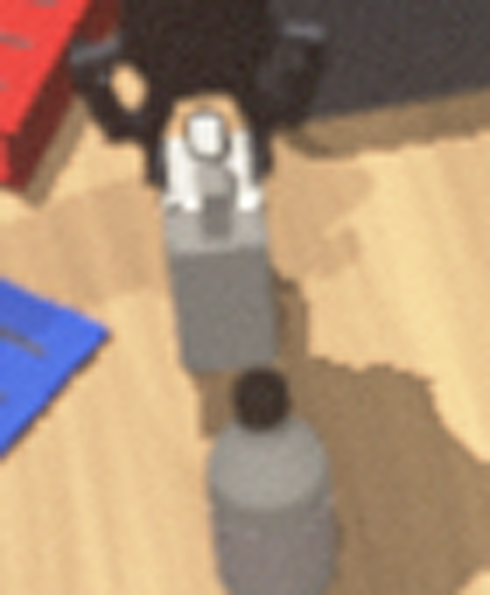

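>>> send_rows:
  series:
    - [0.7,0,-4,0,0,0,0.5]
    - [0.7,0,-8,0,0,0,0.5]
    - [0.7,0,-8,0,0,0,0.5]

```text
time: 30.28
ee_pos: [431.9, 306.3, 77.2]
tool_rot: [-2.346, -2.086, -0.002]
ft_force: [-0.1, -0.0, -0.2]
width: 0.495
```

>>> send_rows:
  series:
    - [0,0,0,0,0,0,0.3]
    - [0,0,0,0,0,0,0.2]
    - [0,0,0,0,0,0,0.1]
    - [0,0,0,0,0,0,0.0]
    - [0,0,0,0,0,0,0.0]
    - [0,0,0,0,0,0,0.0]
  squeeze: 50

```text
time: 30.78
ee_pos: [432.3, 306.5, 78.0]
tool_rot: [-2.346, -2.086, -0.003]
ft_force: [-0.8, -0.1, 0.3]
width: 0.175
```

```bash
python3 look.py 29
```

```text
t 30.7833 ee [432.3 306.5  78. ] rack [-200.5  455.8   78. ]
[[0.117, 0.993, 0.0], [0.993, -0.117, 0.003], [0.003, -0.0, -1.0]]
F [-0.8 -0.1  0.3] M [-0.13  0.12  0.03] w 0.175 q [-1.11  0.43  0.48  2.03 -0.29  0.74 -0.58]
```

View pics/w29.png

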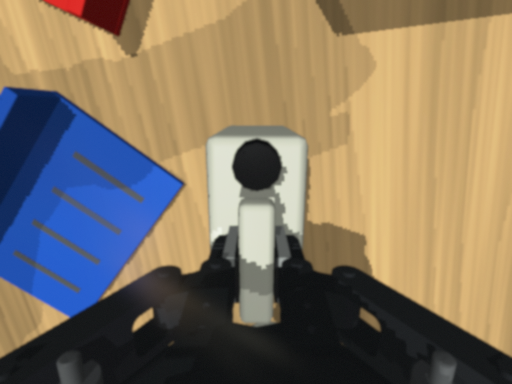

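>>> send_rows:
  series:
    - [0,0,1,0,0,0,0]
    - [0,0,3,0,0,0,0]
    - [0,0,6,0,0,0,0]
    - [0,0,10,0,0,0,0]
    - [0,0,15,0,0,0,0]
    - [0,0,15,0,0,0,0]
  squeeze: 65

```text
time: 31.43
ee_pos: [432.9, 306.9, 94.0]
tool_rot: [-2.346, -2.086, -0.006]
ft_force: [0.3, -0.6, -5.7]
width: 0.177
```

```bash
python3 look.py 30
python3 - <<'E'
from h import *
crop(cv2.imread('pics/s30.png'),195,130,265,215,7,'pics/s30c.png')
E
```

```text
t 31.4333 ee [432.9 306.9  94. ] rack [-199.9  456.2   94. ]
[[0.117, 0.993, 0.001], [0.993, -0.117, 0.004], [0.004, 0.001, -1.0]]
F [ 0.3 -0.6 -5.7] M [-0.1  -0.03 -0.03] w 0.177 q [-1.13  0.4   0.49  2.02 -0.27  0.77 -0.59]
```

View pics/w30.png

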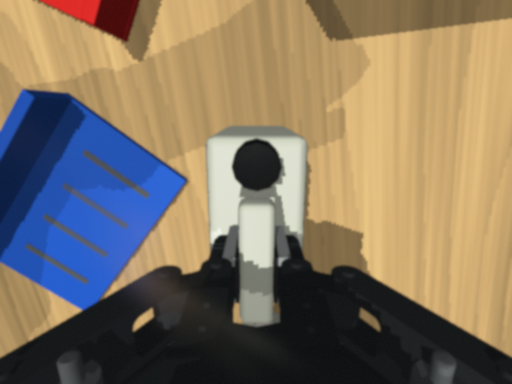

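View pics/s30c.png

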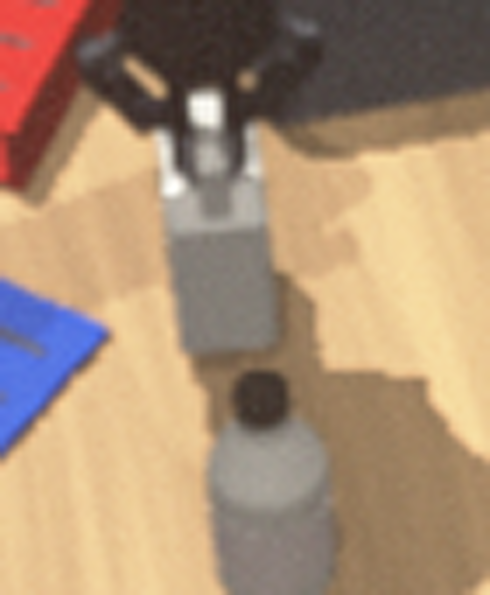

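>>> send_rows:
  series:
    - [0,0,6,0,0,0,0]
    - [0,0,18,0,0,0,0]
    - [0,0,36,0,0,0,0]
    - [2,-4,58,0,0,0,0]
    - [4,-12,80,0,0,0,0]
    - [9,-24,102,0,0,0,0]
    - [15,-40,122,0,0,0,0]
    - [22,-60,140,0,0,0,0]
    - [30,-82,150,0,0,0.01,0]
    - [38,-106,154,0,0,0.02,0]
    - [47,-130,154,0,0,0.03,0]
    - [56,-155,154,0,0,0.04,0]
    - [65,-180,154,0,0,0.051,0]
    - [74,-205,154,0,0,0.051,0]
    - [83,-230,154,0,0,0.051,0]
    - [92,-255,154,0,0,0.051,0]
    - [101,-280,154,0,0,0.051,0]
    - [110,-305,154,0,0,0.051,0]
    - [119,-330,154,0,0,0.051,0]
    - [128,-354,152,0,0,0.051,0]

```text
time: 33.25
ee_pos: [560.7, -49.1, 246.3]
tool_rot: [-2.293, -2.145, -0.005]
ft_force: [-0.3, -0.5, -5.5]
width: 0.178
```

>>> send_rows:
  series:
    - [9,-24,0,0,0,0,0]
    - [18,-47,0,0,0,0,0]
    - [26,-69,0,0,0,0,0]
    - [33,-88,-2,0,0,0,0]
    - [38,-104,-8,0,0,0,0]
    - [42,-115,-18,0,0,0,0]
    - [44,-121,-32,0,0,0,0]
    - [45,-123,-48,0,0,0,0]
    - [45,-123,-62,0,0,0,0]
    - [45,-123,-72,0,0,0,0]
    - [45,-123,-76,0,0,0,0]
    - [45,-123,-76,0,0,0,0]
    - [45,-123,-76,0,0,0,0]

```text
time: 34.33
ee_pos: [605.6, -170.2, 169.5]
tool_rot: [-2.292, -2.146, -0.004]
ft_force: [0.2, -0.3, -5.9]
width: 0.175
```

```bash
python3 look.py 31
python3 - <<'E'
from h import *
crop(cv2.imread('pics/s31.png'),250,180,360,320,4.2,'pics/s31c.png')
E
```

```text
t 34.3333 ee [ 605.6 -170.2  169.5] rack [  3.9  -8.4 169.5]
[[0.066, 0.998, 0.001], [0.998, -0.066, 0.003], [0.003, 0.0, -1.0]]
F [ 0.2 -0.3 -5.9] M [-0.09 -0.06  0.  ] w 0.175 q [-0.33  0.51  0.71  1.73 -0.38  1.04  0.45]
```

View pics/w31.png

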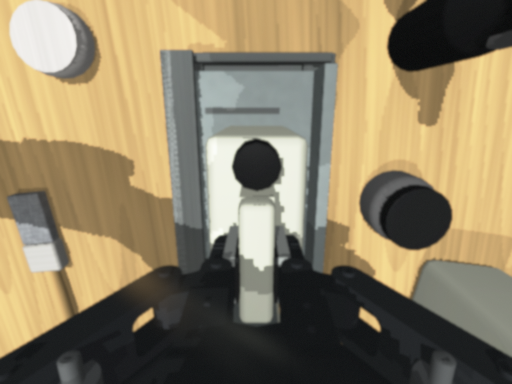

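View pics/s31c.png

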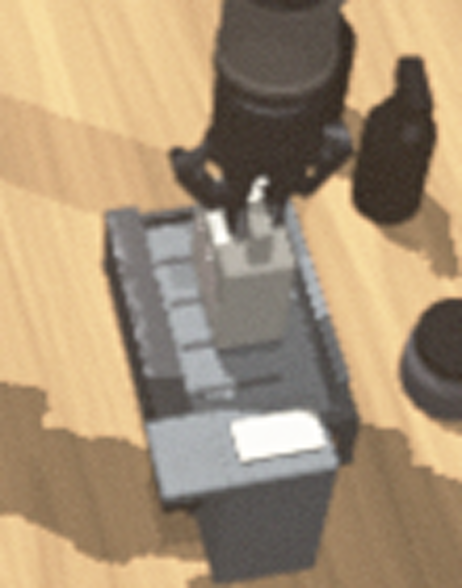

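>>> send_rows:
  series:
    - [1,-1,-5,0,0,0,0]
    - [1,-1,-11,0,0,0,0]
    - [1,-1,-17,0,0,0,0]
    - [1,-1,-20,0,0,0,0]
    - [1,-1,-20,0,0,0,0]
    - [1,-1,-20,0,0,0,0]

```text
time: 34.98
ee_pos: [606.1, -171.4, 148.6]
tool_rot: [-2.292, -2.145, -0.003]
ft_force: [0.5, 0.2, -5.6]
width: 0.174
```

>>> send_rows:
  series:
    - [0,0,-1,0,0,0,0]
    - [0,0,-2,0,0,0,0]
    - [0,0,-2,0,0,0,0]

```text
time: 35.23
ee_pos: [606.4, -171.4, 147.0]
tool_rot: [-2.292, -2.145, -0.004]
ft_force: [-0.0, -0.8, -6.0]
width: 0.169
```

>>> send_rows:
  series:
    - [0,0,-1,0,0,0,0]
    - [0,0,-1,0,0,0,0]
    - [0,0,-1,0,0,0,0]

```text
time: 35.48
ee_pos: [606.5, -171.7, 146.3]
tool_rot: [-2.293, -2.145, -0.004]
ft_force: [-0.1, -0.5, -3.8]
width: 0.178
```

>>> send_rows:
  series:
    - [0,0,-0.8,0,0,0,0]
    - [0,0,-0.8,0,0,0,0]
    - [0,0,-0.8,0,0,0,0]

```text
time: 35.73
ee_pos: [606.7, -171.9, 146.2]
tool_rot: [-2.293, -2.146, -0.005]
ft_force: [-2.8, -0.7, 4.3]
width: 0.178
```

>>> send_rows:
  series:
    - [0,0,0,0,0,0,0.2]
    - [0,0,0,0,0,0,0.25]
    - [0,0,0,0,0,0,0.35]
    - [0,0,0,0,0,0,0.5]
    - [0,0,0,0,0,0,0.5]
    - [0,0,0,0,0,0,0.5]

```text
time: 36.23
ee_pos: [606.4, -171.4, 145.1]
tool_rot: [-2.292, -2.145, -0.004]
ft_force: [-0.2, -0.6, 0.0]
width: 0.504
```

>>> send_rows:
  series:
    - [0,0,15,0,0,0,0.5]
    - [0,0,40,0,0,0,0.5]
    - [0,0,80,0,0,0,0.5]
    - [0,0,110,0,0,0,0.5]
    - [0,0,110,0,0,0,0.5]
    - [0,0,110,0,0,0,0.5]

```text
time: 36.73
ee_pos: [607.5, -172.0, 257.2]
tool_rot: [2.293, 2.146, 0.008]
ft_force: [-0.1, 1.2, -0.4]
width: 0.503
```

```bash
python3 look.py 32
python3 - <<'E'
from h import *
crop(cv2.imread('pics/s32.png'),250,180,360,320,4.2,'pics/s32c.png')
E
```

```text
t 36.7333 ee [ 607.5 -172.   257.2] rack [  5.9 -10.1 257.2]
[[0.066, 0.998, 0.004], [0.998, -0.066, 0.003], [0.003, 0.004, -1.0]]
F [-0.1  1.2 -0.4] M [0.   0.02 0.02] w 0.503 q [-0.36  0.43  0.75  1.64 -0.31  1.2   0.4 ]
```

View pics/w32.png

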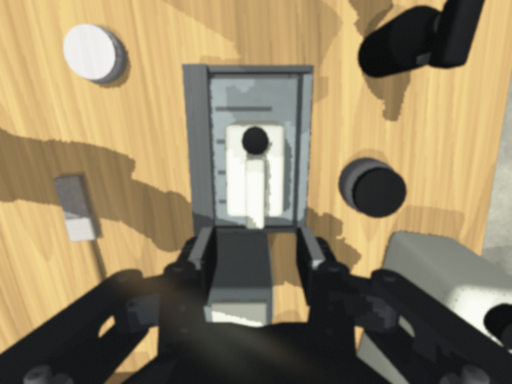

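View pics/s32c.png

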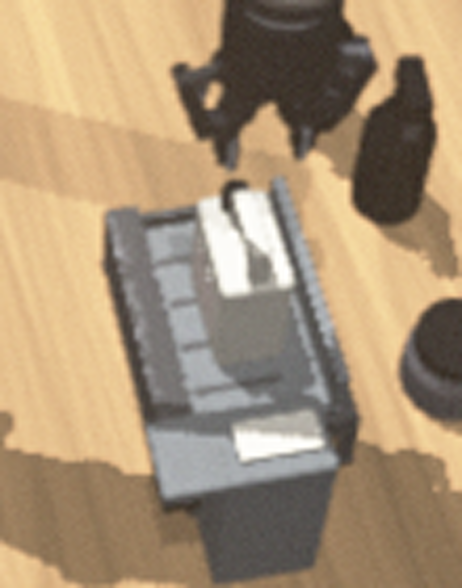

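Run:
```python
from h import *
st=sensors.get_state(); R0=R.from_rotvec(st['tool_rot'])
a=np.pi/4
for nm,cols in (('A',np.array([[np.sin(a),0,np.cos(a)],[0,-1,0],[np.cos(a),0,-np.sin(a)]]).T),('B',np.array([[-np.sin(a),0,-np.cos(a)],[0,1,0],[np.cos(a),0,-np.sin(a)]]).T)):
    Rt=Rr@cols; print(nm,np.linalg.det(cols),(R.from_matrix(Rt)*R0.inv()).as_rotvec().round(4))
for p in ((-170,-160,257),(-146.5,-160,54.5),(-66.5,-160,54.5)):
    print(p,toworld(p).round(1),(toworld(p)-st['ee_pos']).round(1))
```

```text
A 1.0 [ 0.5678 -0.6517 -1.4839]
B 1.0 [-0.6546 -0.5766  1.4822]
(-170, -160, 257) [ 422.1 -309.9  257. ] [-183.5 -139.     3.2]
(-146.5, -160, 54.5) [ 445.6 -311.5   54.5] [-160.  -140.6 -199.3]
(-66.5, -160, 54.5) [ 525.4 -316.8   54.5] [ -80.2 -145.9 -199.3]
```

>>> send_rows:
  series:
    - [-60,-45,0,-0.2,-0.17,0.45,0.2]
    - [-120,-90,0,-0.4,-0.35,0.9,0]
    - [-150,-139,0,-0.6546,-0.5766,1.482,0]
    - [-150,-139,0,-0.6546,-0.5766,1.482,0]
    - [-150,-139,0,-0.6546,-0.5766,1.482,0]
    - [-150,-139,0,-0.6546,-0.5766,1.482,0]
    - [-150,-139,0,-0.6546,-0.5766,1.482,0]
    - [-150,-139,0,-0.6546,-0.5766,1.482,0]
    - [-150,-139,0,-0.6546,-0.5766,1.482,0]
    - [-150,-139,0,-0.6546,-0.5766,1.482,0]
    - [-150,-139,0,-0.6546,-0.5766,1.482,0]
    - [-150,-139,0,-0.6546,-0.5766,1.482,0]
    - [-150,-139,0,-0.6546,-0.5766,1.482,0]
    - [-150,-139,0,-0.6546,-0.5766,1.482,0]
    - [-150,-139,0,-0.6546,-0.5766,1.482,0]
    - [-150,-139,0,-0.6546,-0.5766,1.482,0]
    - [-150,-139,0,-0.6546,-0.5766,1.482,0]
    - [-150,-139,0,-0.6546,-0.5766,1.482,0]

```text
time: 38.38
ee_pos: [455.3, -310.3, 253.9]
tool_rot: [0.078, 2.356, -0.029]
ft_force: [1.3, 0.2, -0.6]
width: -0.001
```

```bash
python3 look.py 33
python3 - <<'E'
from h import *
st=sensors.get_state(); print((Rr.T@R.from_rotvec(st['tool_rot']).as_matrix()).round(3))
E
```

```text
t 38.3833 ee [ 455.3 -310.3  253.9] rack [-136.9 -158.2  253.9]
[[-0.706, 0.065, 0.705], [0.048, 0.998, -0.045], [-0.706, 0.002, -0.708]]
F [ 1.3  0.2 -0.6] M [ 0.1   0.75 -0.02] w -0.001 q [-0.58 -0.34  1.23  2.36 -0.52  0.3   2.7 ]
[[-0.708 -0.001  0.706]
 [ 0.001  1.     0.002]
 [-0.706  0.002 -0.708]]
```

View pics/w33.png

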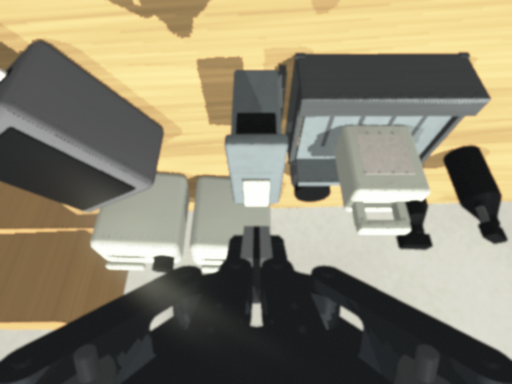

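View pics/s33.png

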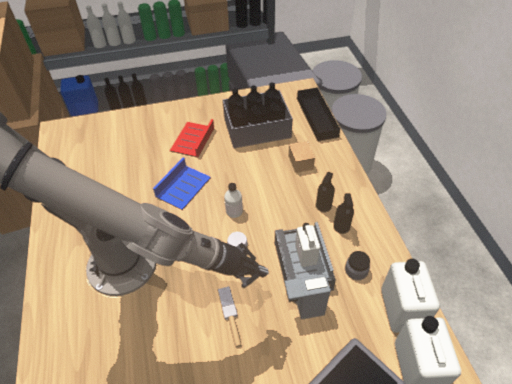

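>>> send_rows:
  series:
    - [-4,-2,-40,0,0,0,0]
    - [-4,-2,-80,0,0,0,0]
    - [-4,-2,-120,0,0,0,0]
    - [-4,-2,-160,0,0,0,0]
    - [-4,-2,-199,0,0,0,0]
    - [-4,-2,-199,0,0,0,0]
    - [-4,-2,-199,0,0,0,0]
    - [-4,-2,-199,0,0,0,0]
    - [-4,-2,-199,0,0,0,0]
    - [-4,-2,-199,0,0,0,0]

```text
time: 39.37
ee_pos: [451.0, -295.9, 198.5]
tool_rot: [0.084, 2.381, -0.04]
ft_force: [-0.4, -0.4, 0.5]
width: -0.006
```

```bash
python3 look.py 34
python3 - <<'E'
from h import *
st=sensors.get_state(); print((Rr.T@R.from_rotvec(st['tool_rot']).as_matrix()).round(3))
E
```

```text
t 39.3667 ee [ 451.  -295.9  198.5] rack [-142.1 -144.1  198.5]
[[-0.724, 0.072, 0.686], [0.049, 0.997, -0.053], [-0.688, -0.005, -0.725]]
F [-0.4 -0.4  0.5] M [ 0.06  0.73 -0.03] w -0.006 q [-0.8  -0.34  1.45  2.44 -0.74  0.17  2.96]
[[-0.725  0.006  0.688]
 [ 0.001  1.    -0.007]
 [-0.688 -0.005 -0.725]]
```

View pics/w34.png

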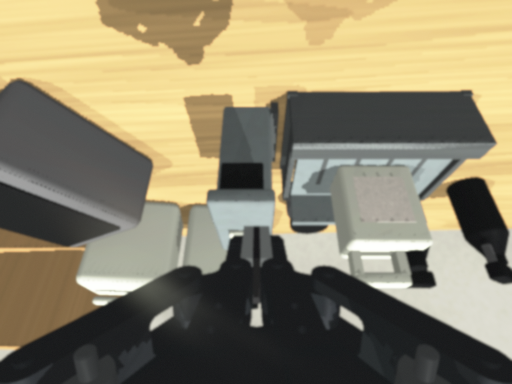

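View pics/s34.png

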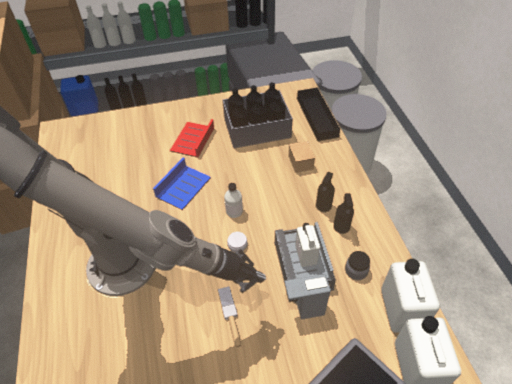

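```bash
cat > kin.py <<'E'
import itertools
from h import *
Q={9:[-0.27,0.55,0.6,1.69,-0.42,0.9,0.43],10:[-0.24,0.6,0.57,1.72,-0.45,0.84,0.46],12:[-0.25,0.57,0.58,1.77,-0.45,0.81,0.47],13:[-0.23,0.69,0.58,1.62,-0.42,1.01,0.43],14:[-0.22,0.74,0.58,1.56,-0.41,1.08,0.41],15:[-0.29,0.52,0.66,1.58,-0.34,1.16,0.38],16:[-0.22,0.69,0.58,1.58,-0.44,1.0,0.43],22:[-0.2,0.75,0.56,1.58,-0.46,0.95,0.44],26:[-1.2,0.23,0.55,1.87,-0.14,1.08,-0.7],27:[-1.14,0.38,0.5,2.01,-0.25,0.81,-0.61],29:[-1.11,0.43,0.48,2.03,-0.29,0.74,-0.58],31:[-0.33,0.51,0.71,1.73,-0.38,1.04,0.45],32:[-0.36,0.43,0.75,1.64,-0.31,1.2,0.4],33:[-0.58,-0.34,1.23,2.36,-0.52,0.3,2.7],34:[-0.8,-0.34,1.45,2.44,-0.74,0.17,2.96],
 1:[-0.45204654,0.35,0.72767698,1.66074295,-0.24493202,1.22582205,0.27382457],2:[-0.80709554,0.51458644,0.631448,1.51345484,-0.31527216,1.21610647,-0.20233302],5:[-0.80188127,0.53706126,0.61315765,1.66675656,-0.34598901,1.05029509,-0.15814135]}
dat=[(np.array([-1.40310762,0.4778023,0.02236284,1.55643301,-0.01151832,1.1093395,-0.08309425]),np.array([183.654,648.85,196.23]),np.array([-4.31820992e-01,-3.11164799e+00,2.90535678e-03]))]
for k,q in Q.items():
    d=np.load(f'w{k}.npz'); dat.append((np.array(q),d['p'],d['r']))
def chain(q,s,c1,c7,c5=0):
    a=[('z',s[0]*q[0]+c1),('y',s[4]*q[1]),('z',s[1]*q[2]),('y',s[5]*q[3]),('z',s[2]*q[4]+c5),('y',s[6]*q[5]),('z',s[3]*q[6]+c7)]
    T=R.identity(); out=[]
    for ax,v in a: T=T*R.from_euler(ax,v); out.append(T)
    return out
if __name__=='__main__':
    from scipy.optimize import least_squares
    best=[]
    for s in itertools.product((1,-1),repeat=7):
        if s[4]==-1: continue
        f=lambda x:np.concatenate([(chain(q,s,x[0],x[1],x[2])[-1].inv()*R.from_rotvec(r)).as_rotvec() for q,p,r in dat])
        for x0 in itertools.product((0,1.57,3.14,-1.57),(0,3.14),(0,3.14)):
            f0=f(x0)
            best.append((np.sqrt(np.mean(f0**2)),s,x0))
    best.sort(key=lambda b:b[0]); 
    res=[]
    for b in best[:12]:
        s=b[1]; f=lambda x:np.concatenate([(chain(q,s,x[0],x[1],x[2])[-1].inv()*R.from_rotvec(r)).as_rotvec() for q,p,r in dat])
        o=least_squares(f,b[2]); res.append((np.sqrt(np.mean(o.fun**2)),s,o.x))
    res.sort(key=lambda b:b[0])
    for r in res[:4]: print(r)
    rm,s,x=res[0]
    A=[];B=[]
    for q,p,r in dat:
        Ts=[np.eye(3)]+[t.as_matrix() for t in chain(q,s,*x)]
        A.append(np.hstack(Ts)); B.append(p)
    A=np.vstack(A);B=np.concatenate(B)
    sol=np.linalg.lstsq(np.vstack([A,np.eye(24)*1e-2]),np.concatenate([B,np.zeros(24)]),rcond=None)[0]
    print('pos rms',np.sqrt(np.mean((A@sol-B)**2))); print(sol.reshape(8,3).round(1))
    np.savez('kin.npz',s=s,x=x,sol=sol)
E
time python3 kin.py
```

```text
(np.float64(0.004093788351828598), (-1, -1, -1, -1, 1, 1, -1), array([-0.01124602,  4.70280743,  3.14245692]))
(np.float64(0.00409378835182861), (-1, -1, -1, -1, 1, 1, -1), array([-0.01124602, -1.58037787,  3.14245692]))
(np.float64(0.004093788351828619), (-1, -1, -1, -1, 1, 1, 1), array([-1.12460217e-02,  1.56121478e+00,  8.64267511e-04]))
(np.float64(0.004093788351828632), (-1, -1, -1, -1, 1, 1, 1), array([-1.12460228e-02,  1.56121478e+00,  8.64267207e-04]))
pos rms 2.0697299674456775
[[  1.5  -2.8 147.2]
 [  0.7 -11.5 147.2]
 [ -2.9 -11.5 270.7]
 [  2.1 -15.6 270.7]
 [ -8.6 -15.6 237.6]
 [ -9.6   0.9 237.6]
 [  2.    0.9 182.8]
 [  2.5  -1.6 182.8]]
real	0m6.906s
user	0m7.068s
sys	0m0.195s
```

```bash
cat > ik.py <<'E'
from kin import *
from scipy.optimize import least_squares
k=np.load('kin.npz'); s=tuple(k['s']); x=k['x']; sol=k['sol']
lo=np.array([-2.96,-.34,-1.41,.24,-1.37,.17,-2.96]); hi=np.array([2.96,2.1,1.46,2.44,4.51,1.92,2.96])
def fk(q):
    ch=[np.eye(3)]+[t.as_matrix() for t in chain(q,s,*x)]
    return np.hstack(ch)@sol, ch[-1]
def tool(beta,tau,flip):
    z=np.array([np.cos(beta)*np.cos(tau),np.sin(beta)*np.cos(tau),-np.sin(tau)])
    y=np.array([-np.sin(beta),np.cos(beta),0])*flip
    return Rr@np.array([np.cross(y,z),y,z]).T
def ik(p,Rm,q0,lo=lo+.08,hi=hi-.08):
    def f(q):
        pp,RR=fk(q); return np.concatenate([(pp-p)/10,R.from_matrix(Rm.T@RR).as_rotvec()*20,(q-q0)*.01])
    o=least_squares(f,np.clip(q0,lo+1e-3,hi-1e-3),bounds=(lo,hi)); 
    return o.x,np.abs(f(o.x)[:6]).max()
E
cat > ik_run.py <<'E'
from ik import *
rng=np.random.default_rng(0)
cur=sensors.get_state()['qpos']
for tau in (np.pi/4,np.radians(50)):
  for bd in (0,-30,-50,-60,-75,-90,30,60,90):
    for flip in (1,-1):
        Rm=tool(np.radians(bd),tau,flip); tip=np.array([-88,-150 if bd<0 else -165 if bd>0 else -160,100])
        p=toworld(tip)+36*Rm[:,2]
        best=None
        for i in range(4):
            q0=np.array([-.33,.5,.6,1.7,-.4,1.,.4]) if i==0 else lo+(hi-lo)*rng.random(7)
            q,e=ik(p,Rm,q0)
            if best is None or e<best[1]-.05: best=(q,e)
        print(round(np.degrees(tau)),bd,flip,'err',best[1].round(2),best[0].round(2))
E
timeout 400 python3 ik_run.py
```

```text
45 0 1 err 0.0 [ 1.61  0.77 -1.15  2.34  2.51  0.28 -0.14]
45 0 -1 err 0.0 [ 1.6   0.75 -1.11  2.34  2.64  0.27  2.88]
45 -30 1 err 1.49 [ 1.4   0.82 -1.33  2.36  2.01  0.92 -0.29]
45 -30 -1 err 1.7 [ 1.41  0.82 -1.33  2.36  2.    0.91  2.86]
45 -50 1 err 0.1 [ 1.19  0.89 -1.33  2.36  1.94  1.34 -0.65]
45 -50 -1 err 0.28 [ 1.19  0.9  -1.33  2.36  1.93  1.34  2.49]
45 -60 1 err 0.0 [-0.01  0.46  0.09  2.35  1.75  0.63 -1.12]
45 -60 -1 err 0.0 [ 0.23  0.46 -0.19  2.35  1.75  0.75  2.06]
45 -75 1 err 0.0 [-0.67  0.76  0.9   2.25  0.88  0.25 -0.63]
45 -75 -1 err 0.0 [-0.86  1.17  1.33  2.26 -1.29  0.35 -1.71]
45 -90 1 err 0.0 [-0.77  1.01  1.14  2.11 -0.21  0.43  0.21]
45 -90 -1 err 0.0 [-0.3   0.61  0.38  2.1   0.94  0.74  2.3 ]
45 30 1 err 0.0 [ 1.75  0.99 -1.26  2.06  0.44  0.4   2.49]
45 30 -1 err 0.0 [ 0.92  0.56 -0.07  2.1  -1.29  0.75  0.86]
45 60 1 err 0.52 [ 1.66  1.16 -1.33  1.78  0.42  0.94  2.88]
45 60 -1 err 0.0 [ 0.54  0.74  0.44  1.83 -1.09  1.3   1.03]
45 90 1 err 0.0 [ 0.62  0.82  0.23  1.55 -0.7   1.47 -2.05]
45 90 -1 err 0.0 [ 0.54  0.85  0.35  1.55 -0.77  1.51  1.15]

[... 391 characters left out ...]
0.21  2.32  1.62  0.48 -0.95]
50 -60 -1 err 0.0 [ 1.14  0.86 -1.3   2.28  1.75  1.34  2.43]
50 -75 1 err 0.0 [-0.62  0.7   0.89  2.22  0.59  0.25 -0.28]
50 -75 -1 err 0.0 [-0.82  1.15  1.37  2.24 -1.29  0.46 -1.66]
50 -90 1 err 0.0 [-0.71  0.91  1.1   2.1  -0.19  0.45  0.24]
50 -90 -1 err 0.0 [-0.23  0.57  0.34  2.09  0.87  0.71  2.4 ]
50 30 1 err 0.0 [ 1.67  0.88 -1.19  2.05  0.36  0.41  2.5 ]
50 30 -1 err 0.0 [ 0.68  0.54  0.18  2.1  -1.29  0.8   0.8 ]
50 60 1 err 0.0 [ 1.63  1.1  -1.31  1.79  0.43  0.93  2.88]
50 60 -1 err 0.0 [ 0.49  0.71  0.47  1.84 -1.05  1.23  0.98]
50 90 1 err 0.0 [ 1.39  1.06 -1.11  1.55  0.27  1.29 -2.88]
50 90 -1 err 0.0 [ 0.5   0.81  0.38  1.59 -0.75  1.44  1.13]
```

Run:
```python
from ik import *
st=sensors.get_state(); Rc=R.from_rotvec(st['tool_rot']).as_matrix()
y=np.array([.866,-.5,0]);y/=np.linalg.norm(y);z=np.array([0,0,-1.]);Rn=Rr@np.array([np.cross(y,z),y,z]).T
Rf=tool(np.radians(60),np.pi/4,-1)
print((R.from_matrix(Rn@Rc.T)).as_rotvec().round(3),(R.from_matrix(Rf@Rn.T)).as_rotvec().round(3))
for p in ((-170,-200,240),(-119,-223.5,200),(-119,-223.5,54.5)): print(p,toworld(p).round(1),(toworld(p)-st['ee_pos']).round(1))
print(st['ee_pos'])
q0=np.array([-.33,.5,.6,1.7,-.4,1.,.4])
for pp,RR in (((-170,-200,240),Rn),((-119,-223.5,200),Rf),((-119,-223.5,54.5),Rf)):
    q0,e=ik(toworld(pp),RR,q0); print(q0.round(2),round(e,2))
```

```text
[ 0.819  0.395 -1.972] [ 0.653 -0.437  0.   ]
(-170, -200, 240) [ 419.5 -349.9  240. ] [-31.7 -54.2  41.5]
(-119, -223.5, 200) [ 468.8 -376.7  200. ] [ 17.7 -81.    1.5]
(-119, -223.5, 54.5) [ 468.8 -376.7   54.5] [  17.7  -81.  -144. ]
[ 451.14757748 -295.67946607  198.51705267]
[-0.14  0.3   0.9   1.86 -0.26  1.11  0.26] 0.0
[ 0.59  0.64  0.58  1.68 -0.96  1.54  0.93] 0.0
[ 0.64  0.84  0.51  1.73 -1.06  1.4   1.11] 0.0
```

>>> send_rows:
  series:
    - [-10,-10,40,0.2,0.1,-0.49,0]
    - [-30,-55,42,0.4,0.2,-0.99,0]
    - [-30,-55,42,0.819,0.395,-1.972,0]
    - [-30,-55,42,0.819,0.395,-1.972,0]
    - [-30,-55,42,0.819,0.395,-1.972,0]
    - [-30,-55,42,0.819,0.395,-1.972,0]
    - [-30,-55,42,0.819,0.395,-1.972,0]
    - [-30,-55,42,0.819,0.395,-1.972,0]
    - [-30,-55,42,0.819,0.395,-1.972,0]
    - [-30,-55,42,0.819,0.395,-1.972,0]
    - [-30,-55,42,0.819,0.395,-1.972,0]
    - [-30,-55,42,0.819,0.395,-1.972,0]
    - [-30,-55,42,0.819,0.395,-1.972,0]
    - [-30,-55,42,0.819,0.395,-1.972,0]
    - [-30,-55,42,0.819,0.395,-1.972,0]
    - [-30,-55,42,0.819,0.395,-1.972,0]
    - [-30,-55,42,0.819,0.395,-1.972,0]
    - [-30,-55,42,0.819,0.395,-1.972,0]
    - [-30,-55,42,0.819,0.395,-1.972,0]
    - [-30,-55,42,0.819,0.395,-1.972,0]

```text
time: 41.18
ee_pos: [421.8, -349.9, 240.3]
tool_rot: [2.527, 1.704, -0.006]
ft_force: [0.3, 0.5, 0.2]
width: -0.003
```

Run:
```python
from ik import *
st=sensors.get_state(); Rc=R.from_rotvec(st['tool_rot']).as_matrix()
print(st['time'],st['ee_pos'].round(1),st['qpos'].round(2),(Rr.T@Rc).round(3))
Rf=tool(np.radians(60),np.pi/4,-1)
print((R.from_matrix(Rf@Rc.T)).as_rotvec().round(3))
for p in ((-119,-223.5,200),): print(p,(toworld(p)-st['ee_pos']).round(1))
print(ik(toworld((-119,-223.5,200)),Rf,st['qpos'])[0].round(2))
```

```text
41.1833 [ 421.8 -349.9  240.3] [ 0.24  0.17  0.36  1.9  -0.02  0.99  0.22] [[ 0.314  0.948  0.054]
 [ 0.948 -0.31  -0.077]
 [-0.056  0.075 -0.996]]
[ 0.778 -0.33  -0.164]
(-119, -223.5, 200) [ 47.  -26.8 -40.3]
[ 0.87  0.58  0.16  1.66 -0.79  1.4   0.78]
```

>>> send_rows:
  series:
    - [20,-27,0,0.778,-0.33,-0.164,0]
    - [47,-27,-20,0.778,-0.33,-0.164,0]
    - [47,-27,-40,0.778,-0.33,-0.164,0]
    - [47,-27,-40,0.778,-0.33,-0.164,0]
    - [47,-27,-40,0.778,-0.33,-0.164,0]
    - [47,-27,-40,0.778,-0.33,-0.164,0]
    - [47,-27,-40,0.778,-0.33,-0.164,0]
    - [47,-27,-40,0.778,-0.33,-0.164,0]
    - [47,-27,-40,0.778,-0.33,-0.164,0]
    - [47,-27,-40,0.778,-0.33,-0.164,0]
    - [47,-27,-40,0.778,-0.33,-0.164,0]

```text
time: 42.1
ee_pos: [469.9, -376.2, 201.7]
tool_rot: [-2.302, -1.24, -0.955]
ft_force: [0.5, 0.1, 0.4]
width: 0.001
```

```bash
python3 look.py 35
python3 - <<'E'
from h import *
st=sensors.get_state(); print((Rr.T@R.from_rotvec(st['tool_rot']).as_matrix()).round(3))
E
```

```text
t 42.1 ee [ 469.9 -376.2  201.7] rack [-118.  -223.   201.7]
[[0.388, 0.834, 0.394], [0.593, -0.552, 0.585], [0.705, 0.007, -0.709]]
F [0.5 0.1 0.4] M [-0.66  0.38  0.04] w 0.001 q [ 0.8   0.58  0.25  1.66 -0.84  1.42  0.8 ]
[[ 0.348  0.868  0.355]
 [ 0.617 -0.497  0.61 ]
 [ 0.706  0.007 -0.709]]
```

View pics/w35.png

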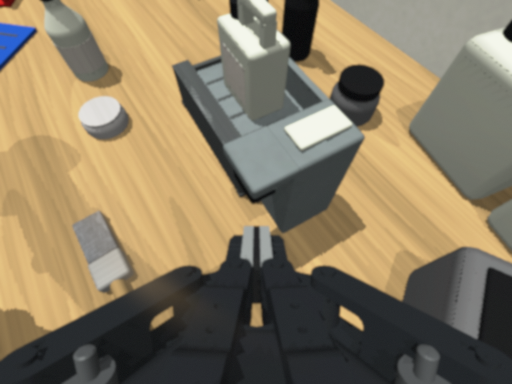

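View pics/s35.png

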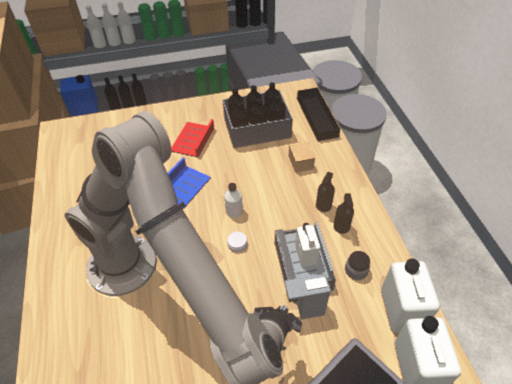

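Run:
```python
from ik import *
c=cam('top')
b=onz(c,(441,275),0); print('base',b)
for z in (50,100,150,200,250,300): print(z,onz(c,(462,275),z).round(0), onz(c,(462,234),z).round(0), 'monitor corner',onz(c,(411,170),z).round(0),onz(c,(455,213),z).round(0))
st=sensors.get_state(); q=st['qpos']
ch=[np.eye(3)]+[t.as_matrix() for t in chain(q,s,*x)]; o=np.array(sol).reshape(8,3); P=np.zeros(3)
for i in range(8): P=P+ch[i]@o[i]; print(i,P.round(0))
q2,e=ik(toworld((-119,-223.5,54.5)),tool(np.radians(60),np.pi/4,-1),q); print(q2.round(2),e)
ch=[np.eye(3)]+[t.as_matrix() for t in chain(q2,s,*x)]; P=np.zeros(3)
for i in range(8): P=P+ch[i]@o[i]; print(i,P.round(0))
```

```text
base [ 210.41268546 -574.58996091    0.        ]
50 [ 216. -627.   50.] [ 360. -634.   50.] monitor corner [ 593. -465.   50.] [ 435. -614.   50.]
100 [ 224. -604.  100.] [ 363. -611.  100.] monitor corner [ 588. -447.  100.] [ 435. -591.  100.]
150 [ 231. -580.  150.] [ 365. -587.  150.] monitor corner [ 583. -429.  150.] [ 435. -568.  150.]
200 [ 238. -557.  200.] [ 368. -563.  200.] monitor corner [ 577. -411.  200.] [ 435. -545.  200.]
250 [ 245. -533.  250.] [ 370. -540.  250.] monitor corner [ 572. -393.  250.] [ 435. -522.  250.]
300 [ 252. -510.  300.] [ 373. -516.  300.] monitor corner [ 567. -375.  300.] [ 435. -499.  300.]
0 [  1.  -3. 147.]
1 [ -6. -11. 294.]
2 [  86. -125.  522.]
3 [ 177. -242.  749.]
4 [ 250. -425.  614.]
5 [ 334. -588.  464.]
6 [ 408. -484.  333.]
7 [ 481. -375.  206.]
[ 0.84  0.78  0.21  1.72 -0.9   1.26  0.99] 1.4738322623978631e-06
0 [  1.  -3. 147.]
1 [ -7. -11. 294.]
2 [ 109. -160.  489.]
3 [ 222. -313.  682.]
4 [ 268. -463.  504.]
5 [ 326. -593.  313.]
6 [ 397. -487.  182.]
7 [ 469. -377.   55.]
```

>>> send_rows:
  series:
    - [-1,0,-35,0,0,0,0]
    - [-1,0,-70,0,0,0,0]
    - [-1,0,-105,0,0,0,0]
    - [-1,0,-135,0,0,0,0]
    - [-1,0,-147,0,0,0,0]
    - [-1,0,-147,0,0,0,0]
    - [-1,0,-147,0,0,0,0]

```text
time: 42.83
ee_pos: [467.9, -377.6, 54.5]
tool_rot: [-2.303, -1.235, -0.956]
ft_force: [-0.3, -0.6, 0.4]
width: 0.004
```

```bash
python3 look.py 36
python3 - <<'E'
from h import *
st=sensors.get_state(); M=R.from_rotvec(st['tool_rot']).as_matrix(); print((Rr.T@M).round(3))
print('tip rack',torack(st['ee_pos']-36*M[:,2]).round(1))
c=cam('wrist',st)
for n,p in (('sw corners',(-96,-180,118)),('',(-68,-180,118)),('',(-96,-140,118)),('hood',(-100,-190,150)),('',(-50,-190,150)),('',(-100,-130,150)),('tip',torack(st['ee_pos']-36*M[:,2]))): print(n,p,proj(c,toworld(p)).round(0))
crop(cv2.imread('pics/s36.png'),250,230,350,330,6,'pics/s36c.png')
E
```

```text
t 42.8333 ee [ 467.9 -377.6   54.5] rack [-119.9 -224.5   54.5]
[[0.39, 0.832, 0.395], [0.591, -0.555, 0.586], [0.706, 0.005, -0.708]]
F [-0.3 -0.6  0.4] M [-0.63  0.43 -0.03] w 0.004 q [ 0.83  0.77  0.21  1.71 -0.91  1.25  0.99]
[[ 0.349  0.866  0.357]
 [ 0.617 -0.499  0.608]
 [ 0.705  0.008 -0.709]]
tip rack [-132.3 -247.5   81.3]
sw corners (-96, -180, 118) [249.  88.]
 (-68, -180, 118) [291.  72.]
 (-96, -140, 118) [218.  49.]
hood (-100, -190, 150) [251.  48.]
 (-50, -190, 150) [341.  16.]
 (-100, -130, 150) [196. -15.]
tip [-132.34262237 -247.4749409    81.28749924] [252. 241.]
```

View pics/w36.png

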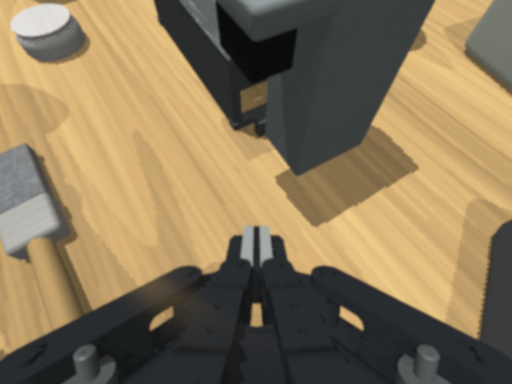

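View pics/s36c.png

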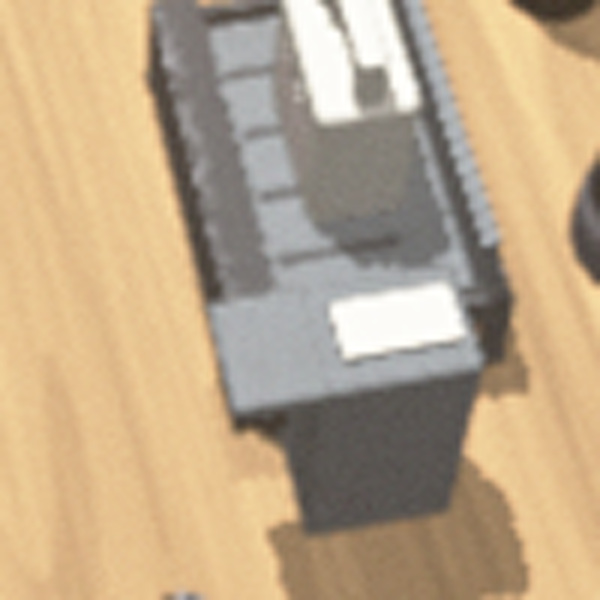

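>>> send_rows:
  series:
    - [10,15,0,0,0,0,0]
    - [23,34,0,0,0,0,0]
    - [35,52,0,0,0,0,0]
    - [42,63,0,0,0,0,0]
    - [45.4,68.2,0,0,0,0,0]
    - [45.4,68.2,0,0,0,0,0]
    - [45.4,68.2,0,0,0,0,0]

```text
time: 43.57
ee_pos: [512.5, -310.1, 53.8]
tool_rot: [-2.305, -1.235, -0.955]
ft_force: [-0.2, -0.5, 0.3]
width: -0.002
```

```bash
python3 look.py 37
python3 - <<'E'
from h import *
st=sensors.get_state(); M=R.from_rotvec(st['tool_rot']).as_matrix(); 
print('tip rack',torack(st['ee_pos']-36*M[:,2]).round(1))
crop(cv2.imread('pics/w37.png'),130,60,390,300,2.5,'pics/w37c.png')
E
```

```text
t 43.5667 ee [ 512.5 -310.1   53.8] rack [ -79.8 -154.2   53.8]
[[0.391, 0.831, 0.395], [0.591, -0.556, 0.584], [0.705, 0.005, -0.709]]
F [-0.2 -0.5  0.3] M [-0.64  0.39  0.03] w -0.002 q [ 0.74  0.73  0.16  1.8  -0.97  1.15  0.95]
tip rack [ -93.1 -177.    78.9]
```

View pics/w37c.png

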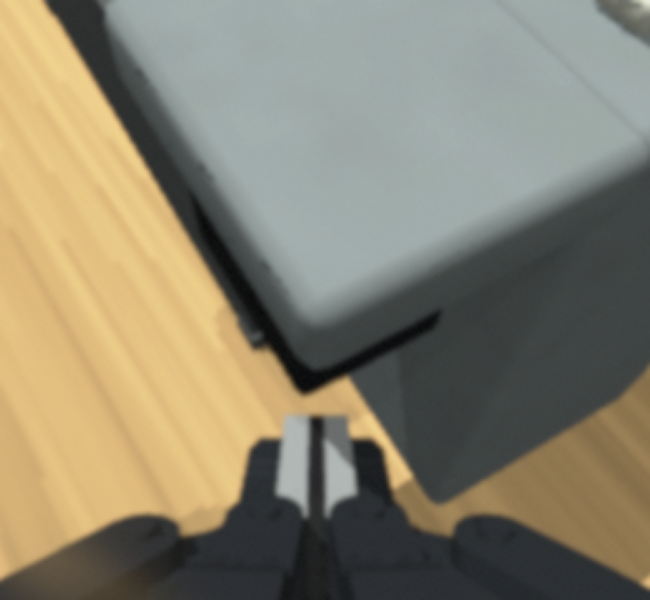

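Run:
```python
from h import *
d=np.load('w37.npz'); st={'ee_pos':d['p'],'tool_rot':d['r']}; M=R.from_rotvec(st['tool_rot']).as_matrix(); c=cam('wrist',st)
for p in ((-96,-180,118),(-68,-180,118),(-96,-140,118),(-100,-190,150)): print(p,proj(c,toworld(p)).round(1))
for t in (30,36,42):
  for tx in (11,0,-11): print(t,tx,proj(c,st['ee_pos']-t*M[:,2]+tx*M[:,0]).round(1),torack(st['ee_pos']-t*M[:,2]+tx*M[:,0]).round(1))
```

```text
(-96, -180, 118) [249.4 222.4]
(-68, -180, 118) [304.7 193.1]
(-96, -140, 118) [208.3 154.5]
(-100, -190, 150) [252.4 214.8]
30 11 [252.5 217.9] [ -86.6 -165.7   82.9]
30 0 [252.5 236.1] [ -90.5 -172.4   75.1]
30 -11 [252.6 253.6] [ -94.4 -179.2   67.3]
36 11 [252.3 222.1] [ -88.8 -169.3   87.1]
36 0 [252.4 240.8] [ -92.6 -176.1   79.4]
36 -11 [252.5 258.9] [ -96.5 -182.9   71.6]
42 11 [252.2 226.6] [ -90.9 -173.    91.4]
42 0 [252.2 246. ] [ -94.8 -179.7   83.6]
42 -11 [252.3 264.6] [ -98.6 -186.5   75.9]
```

>>> send_rows:
  series:
    - [2,3,0,0,0,0,0]
    - [3.9,5.8,2,0,0,0,0]
    - [3.9,5.8,6,0,0,0,0]
    - [3.9,5.8,8,0,0,0,0]
    - [3.9,5.8,8,0,0,0,0]

```text
time: 44.13
ee_pos: [516.9, -303.8, 62.2]
tool_rot: [-2.304, -1.235, -0.956]
ft_force: [-0.2, -0.9, -0.6]
width: -0.0
```

>>> send_rows:
  series:
    - [0,0,1,0,0,0,0]
    - [0,0,2,0,0,0,0]
    - [0,0,2,0,0,0,0]

```text
time: 44.38
ee_pos: [516.6, -303.7, 63.7]
tool_rot: [-2.304, -1.234, -0.956]
ft_force: [0.6, -0.2, 0.6]
width: 0.0
```

>>> send_rows:
  series:
    - [0,0,1,0,0,0,0]
    - [0,0,2,0,0,0,0]
    - [0,0,2,0,0,0,0]

```text
time: 44.63
ee_pos: [516.6, -303.6, 65.7]
tool_rot: [-2.304, -1.235, -0.956]
ft_force: [-0.1, -0.1, -0.3]
width: -0.002
```

>>> send_rows:
  series:
    - [0,0,1,0,0,0,0]
    - [0,0,2,0,0,0,0]
    - [0,0,2,0,0,0,0]

```text
time: 44.88
ee_pos: [516.5, -303.6, 67.6]
tool_rot: [-2.304, -1.235, -0.955]
ft_force: [-0.8, 0.3, -1.5]
width: -0.008
```

```bash
python3 look.py 38
python3 - <<'E'
from h import *
crop(cv2.imread('pics/w38.png'),130,60,390,300,2.5,'pics/w38c.png')
crop(cv2.imread('pics/s38.png'),250,230,350,330,6,'pics/s38c.png')
E
```

```text
t 44.8833 ee [ 516.5 -303.6   67.6] rack [ -76.2 -147.5   67.6]
[[0.391, 0.832, 0.395], [0.591, -0.555, 0.585], [0.706, 0.004, -0.708]]
F [-0.8  0.3 -1.5] M [-0.75  0.51 -0.01] w -0.008 q [ 0.73  0.71  0.17  1.8  -0.97  1.16  0.93]
```

View pics/w38c.png

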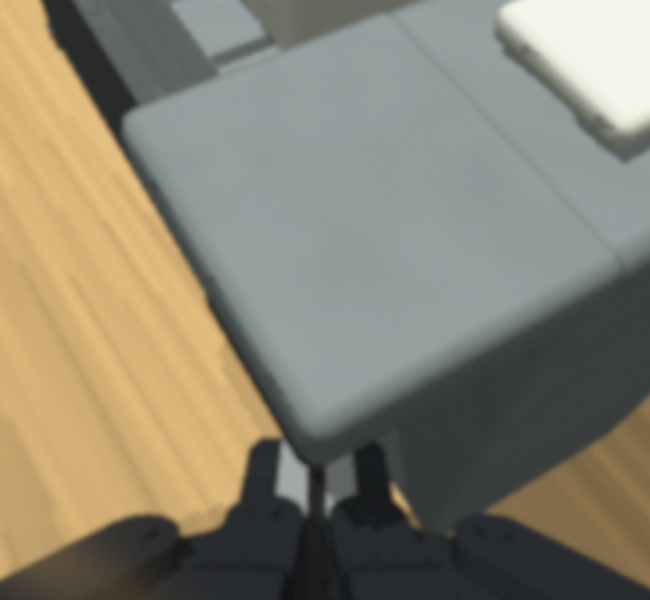

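View pics/s38c.png

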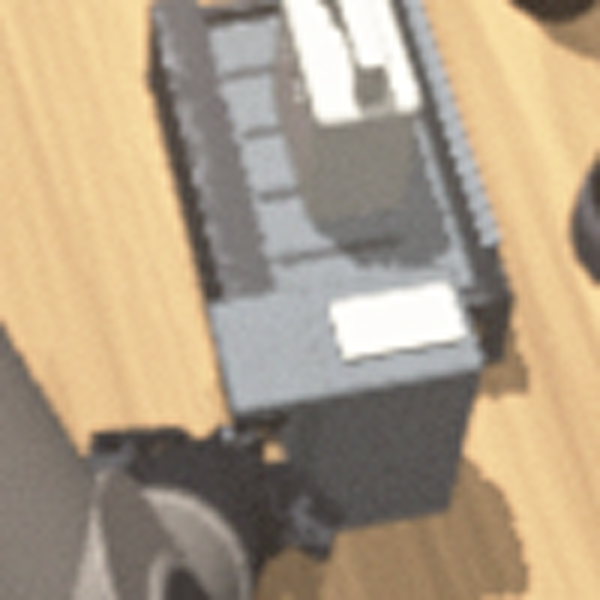

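>>> send_rows:
  series:
    - [0,0,1,0,0,0,0]
    - [0,0,2,0,0,0,0]
    - [0,0,2,0,0,0,0]

```text
time: 45.28
ee_pos: [516.3, -303.7, 69.4]
tool_rot: [-2.304, -1.234, -0.955]
ft_force: [-0.7, -0.3, -2.6]
width: -0.001
```

>>> send_rows:
  series:
    - [0,0,1,0,0,0,0]
    - [0,0,2,0,0,0,0]
    - [0,0,2,0,0,0,0]

```text
time: 45.53
ee_pos: [516.5, -303.6, 71.6]
tool_rot: [-2.304, -1.235, -0.956]
ft_force: [-0.5, -0.9, -3.3]
width: -0.003
```

>>> send_rows:
  series:
    - [0,0,1,0,0,0,0]
    - [0,0,2,0,0,0,0]
    - [0,0,2,0,0,0,0]

```text
time: 45.78
ee_pos: [516.5, -303.6, 73.7]
tool_rot: [-2.304, -1.235, -0.956]
ft_force: [-1.5, -0.9, -2.5]
width: 0.001
```

Pushing against about 3 N now, as expected for the switch. I'll continue to the hard stop.

>>> send_rows:
  series:
    - [0,0,1,0,0,0,0]
    - [0,0,1,0,0,0,0]
    - [0,0,1,0,0,0,0]

```text
time: 46.03
ee_pos: [516.5, -303.6, 74.6]
tool_rot: [-2.304, -1.234, -0.956]
ft_force: [-0.9, -0.8, -2.4]
width: -0.003
```

>>> send_rows:
  series:
    - [0,0,1,0,0,0,0]
    - [0,0,1,0,0,0,0]
    - [0,0,1,0,0,0,0]

```text
time: 46.28
ee_pos: [516.4, -303.6, 75.3]
tool_rot: [-2.304, -1.234, -0.955]
ft_force: [-1.6, -1.4, -4.1]
width: 0.001
```

>>> send_rows:
  series:
    - [0,0,1,0,0,0,0]
    - [0,0,1,0,0,0,0]
    - [0,0,1,0,0,0,0]

```text
time: 46.53
ee_pos: [516.3, -303.8, 76.1]
tool_rot: [-2.305, -1.234, -0.955]
ft_force: [-0.5, -2.3, -7.2]
width: 0.0
```

>>> send_rows:
  series:
    - [0,0,1,0,0,0,0]
    - [0,0,1,0,0,0,0]
    - [0,0,1,0,0,0,0]

```text
time: 46.78
ee_pos: [516.1, -304.0, 76.8]
tool_rot: [-2.305, -1.234, -0.954]
ft_force: [-0.9, -2.1, -11.1]
width: -0.0
```

>>> send_rows:
  series:
    - [0,0,1,0,0,0,0]
    - [0,0,1,0,0,0,0]
    - [0,0,1,0,0,0,0]

```text
time: 47.03
ee_pos: [515.8, -304.4, 77.6]
tool_rot: [-2.306, -1.234, -0.953]
ft_force: [-2.0, -5.0, -15.1]
width: -0.002
```

```bash
python3 look.py 39
python3 - <<'E'
from h import *
crop(cv2.imread('pics/w39.png'),100,0,400,300,2,'pics/w39c.png')
E
```

```text
t 47.0333 ee [ 515.8 -304.4   77.6] rack [ -76.9 -148.3   77.6]
[[0.392, 0.831, 0.394], [0.591, -0.556, 0.584], [0.705, 0.004, -0.71]]
F [ -2.   -5.  -15.1] M [-3.24  1.92 -0.16] w -0.002 q [ 0.72  0.69  0.17  1.8  -0.96  1.17  0.92]
```

View pics/w39c.png

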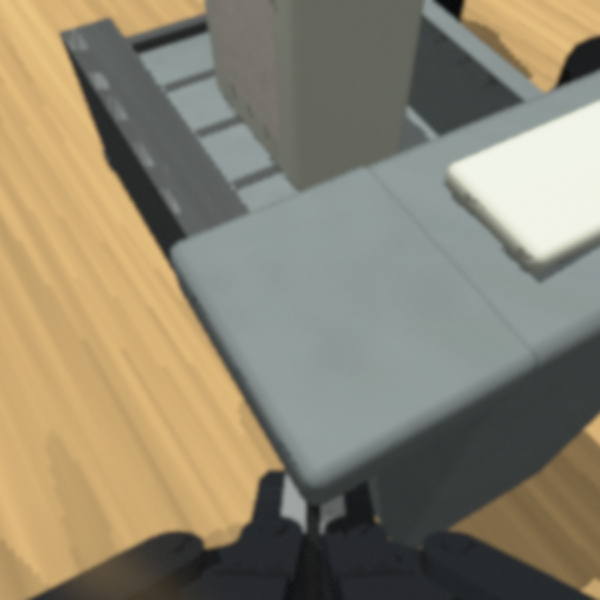

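>>> send_rows:
  series:
    - [0,0,-8,0,0,0,0]
    - [0,0,-20,0,0,0,0]
    - [0,0,-25,0,0,0,0]
    - [-12,-18,-25,0,0,0,0]
    - [-28,-42,-25,0,0,0,0]
    - [-42,-64,-25,0,0,0,0]
    - [-48,-74,-25,0,0,0,0]
    - [-48,-74,-25,0,0,0,0]
    - [-48,-74,-25,0,0,0,0]

```text
time: 47.93
ee_pos: [469.5, -376.7, 53.9]
tool_rot: [-2.302, -1.234, -0.958]
ft_force: [0.7, 0.8, 0.2]
width: -0.0
```

```bash
python3 look.py 40
python3 - <<'E'
from h import *
d=np.load('w40.npz'); st={'ee_pos':d['p'],'tool_rot':d['r']}; c=cam('wrist',st)
for z in (118,126):
  for p in ((-96,-180),(-68,-180),(-96,-140)): print(z,p,proj(c,toworld((*p,z))).round(1))
for p in ((-100,-190,150),(-50,-190,150)): print(p,proj(c,toworld(p)).round(1))
im=cv2.imread('pics/w40.png'); print(im.shape); crop(im,150,0,350,160,3.7,'pics/w40c.png')
im=cv2.imread('pics/w36.png'); crop(im,150,0,350,160,3.7,'pics/w36c.png')
E
```

```text
t 47.9333 ee [ 469.5 -376.7   53.9] rack [-118.4 -223.5   53.9]
[[0.389, 0.832, 0.396], [0.589, -0.555, 0.587], [0.708, 0.005, -0.706]]
F [0.7 0.8 0.2] M [-0.59  0.36  0.04] w -0.0 q [ 0.83  0.78  0.2   1.71 -0.91  1.25  0.99]
118 (-96, -180) [248.8  88.5]
118 (-68, -180) [291.2  71.7]
118 (-96, -140) [216.9  48.6]
126 (-96, -180) [248.5  76.5]
126 (-68, -180) [292.8  59.4]
126 (-96, -140) [215.3  36. ]
(-100, -190, 150) [250.7  47.4]
(-50, -190, 150) [341.6  14.8]
(384, 512, 3)
```

View pics/w40c.png

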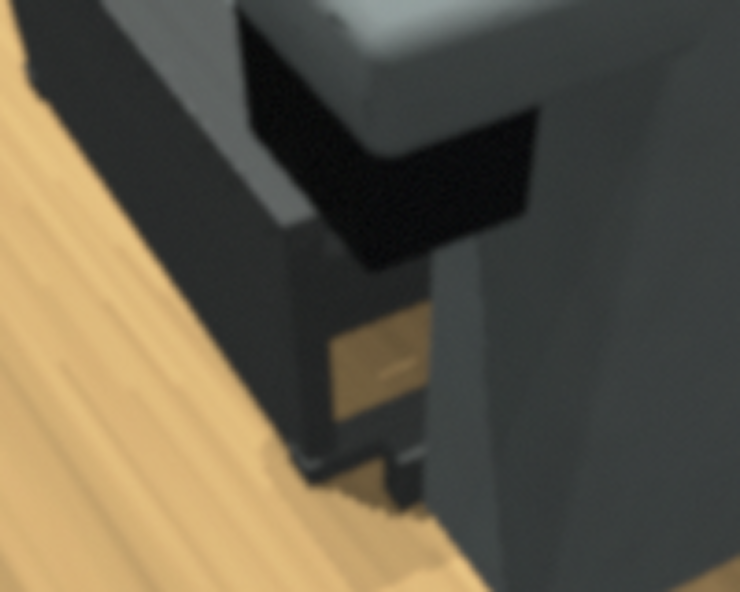

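View pics/w36c.png

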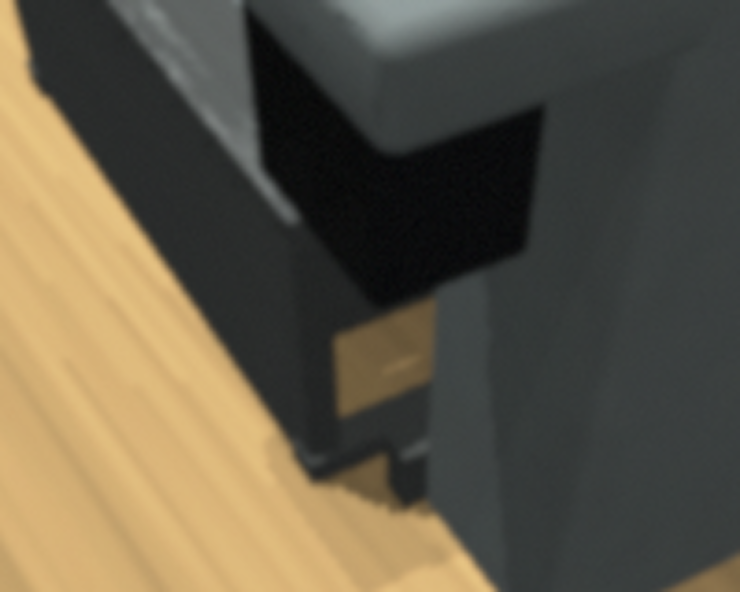

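Run:
```python
from h import *
def run(n,pts):
    d=np.load(f'w{n}.npz'); st={'ee_pos':d['p'],'tool_rot':d['r']}; c=cam('wrist',st)
    for nm,x,y,yp in pts:
        o,dd=ray(c,((x+.5)/3.7+150-.5,(y+.5)/3.7-.5)); o=torack(o); dd=Rr.T@dd
        print(n,nm,(o+dd*(yp-o[1])/dd[1]).round(1))
run(36,[('corner',380,305,-180),('right',525,248,-180),('hoodcorner low',388,155,-190),('hood low r',543,104,-190)])
run(40,[('corner',372,270,-180),('right',522,212,-180),('hoodcorner low',380,157,-190),('hood low r',538,106,-190)])
for n in (36,40):
    g=cv2.cvtColor(cv2.imread(f'pics/w{n}.png'),cv2.COLOR_BGR2GRAY).astype(int)
    for col in (258,265,275,285): print(n,col,g[20:95,col].tolist())
```

```text
36 corner [ -94.8 -180.   121.1]
36 right [ -69.1 -180.   121.1]
36 hoodcorner low [ -99.1 -190.   152. ]
36 hood low r [ -77.2 -190.   151.5]
40 corner [ -95. -180.  128.]
40 right [ -69.7 -180.   128.1]
40 hoodcorner low [ -99.1 -190.   152.2]
40 hood low r [ -77.  -190.   151.6]
36 258 [59, 60, 59, 59, 59, 59, 59, 59, 59, 60, 59, 59, 60, 58, 58, 58, 58, 58, 57, 53, 47, 35, 21, 11, 10, 10, 12, 7, 8, 12, 10, 10, 10, 12, 8, 13, 10, 11, 9, 12, 11, 11, 13, 11, 10, 11, 12, 12, 10, 10, 10, 8, 9, 10, 12, 10, 12, 14, 9, 11, 14, 24, 39, 57, 75, 87, 90, 90, 88, 87, 87, 87, 87, 87, 88]
36 265 [60, 59, 59, 60, 58, 59, 58, 58, 59, 58, 58, 58, 58, 58, 58, 57, 56, 52, 44, 30, 19, 10, 12, 10, 12, 10, 9, 9, 10, 14, 8, 11, 11, 9, 11, 10, 11, 11, 11, 11, 11, 12, 12, 12, 9, 11, 11, 10, 13, 10, 11, 11, 12, 16, 11, 9, 13, 13, 24, 35, 51, 68, 80, 85, 86, 86, 87, 86, 88, 88, 89, 89, 89, 88, 88]
36 275 [60, 60, 59, 59, 59, 59, 59, 59, 59, 58, 57, 58, 57, 53, 48, 35, 22, 12, 9, 10, 10, 12, 11, 12, 12, 10, 12, 12, 12, 10, 11, 10, 12, 13, 12, 10, 12, 11, 10, 8, 10, 11, 10, 11, 9, 12, 10, 12, 11, 13, 9, 12, 13
[... 907 characters left out ...]
 39, 39, 40, 39, 40, 42, 41, 42, 48, 61, 74, 83, 83, 84, 82, 83, 83, 83, 84, 85, 85, 85, 84]
40 275 [60, 61, 60, 59, 60, 59, 59, 59, 59, 58, 58, 57, 57, 54, 48, 36, 23, 14, 11, 9, 12, 10, 11, 10, 12, 11, 10, 10, 9, 11, 10, 11, 11, 12, 13, 12, 12, 11, 12, 9, 11, 12, 14, 25, 42, 56, 64, 66, 68, 67, 67, 67, 67, 67, 68, 68, 68, 68, 68, 68, 69, 67, 69, 68, 67, 68, 67, 67, 67, 67, 67, 68, 67, 68, 67]
40 285 [60, 60, 58, 59, 57, 58, 58, 58, 56, 55, 52, 42, 29, 17, 12, 10, 8, 8, 11, 9, 13, 13, 10, 11, 13, 10, 9, 12, 12, 8, 10, 11, 11, 11, 13, 12, 11, 12, 11, 21, 34, 45, 52, 55, 55, 55, 55, 55, 56, 56, 55, 55, 56, 54, 55, 54, 54, 54, 55, 54, 54, 55, 54, 54, 54, 55, 54, 55, 55, 54, 53, 54, 55, 54, 55]
```

>>> send_rows:
  series:
    - [-10,-10,40,0,0,0,0]
    - [-15,-15,80,0,0,0,0]
    - [-15,-15,120,0,0,0,0]
    - [-15,-15,150,0,0,0,0]
    - [-15,-15,150,0,0,0,0]
    - [-15,-15,150,0,0,0,0]

```text
time: 48.58
ee_pos: [455.1, -391.9, 205.8]
tool_rot: [-2.303, -1.24, -0.958]
ft_force: [1.0, 0.1, -0.8]
width: 0.0
```

```bash
python3 look.py 41
python3 - <<'E'
from h import *
crop(cv2.imread('pics/s41.png'),200,150,380,330,3.3,'pics/s41c.png'); crop(cv2.imread('pics/t41.png'),170,100,400,250,3.3,'pics/t41c.png')
E
```

```text
t 48.5833 ee [ 455.1 -391.9  205.8] rack [-131.7 -239.6  205.8]
[[0.387, 0.833, 0.396], [0.593, -0.553, 0.585], [0.706, 0.009, -0.708]]
F [ 1.   0.1 -0.8] M [-0.68  0.44  0.04] w 0.0 q [ 0.82  0.59  0.26  1.64 -0.83  1.45  0.82]
```

View pics/s41c.png

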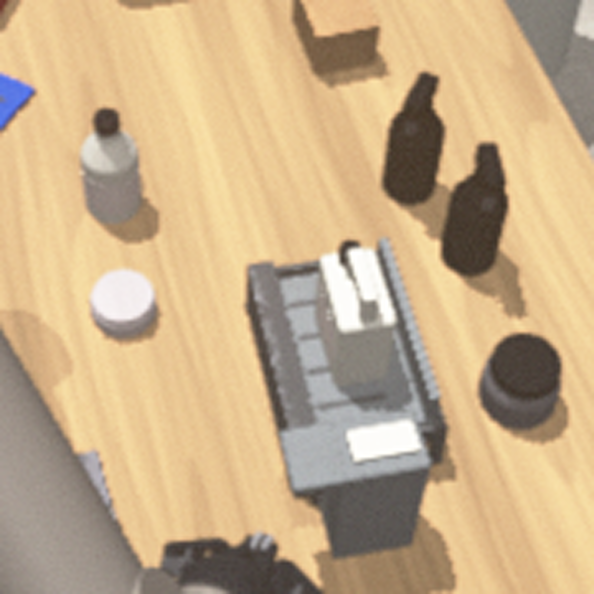

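View pics/t41c.png

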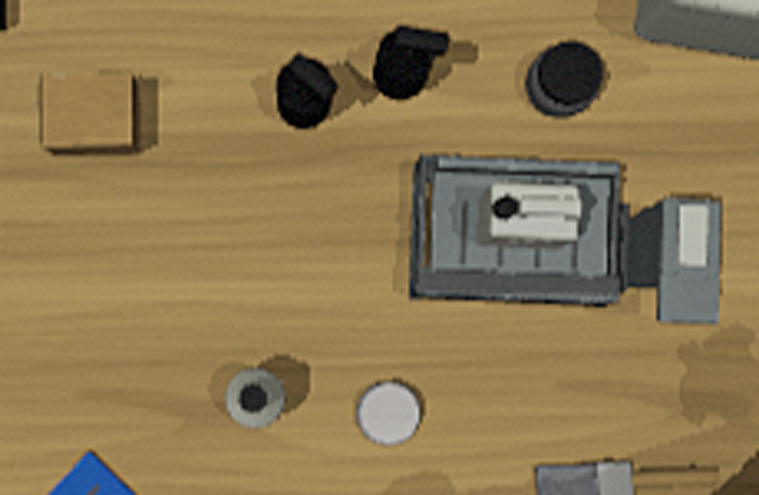

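View pics/w41.png

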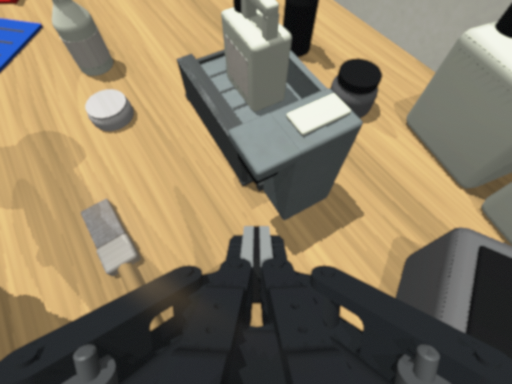

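```bash
python3 -c "
from plant import job_done
print(job_done())"
```

```text
the job is handed in; nothing more can be done
None
```

The deck is home, the canister stands upright on it and the lamp switch is fully up. I handed the job in at about 48.7 s of the 70 s allowed.

- **Deck:** It went in under the rear lip with its front raised about 0.22 rad and was swung down flat. It first measured about 2.5 mm too far forward, so I gripped the stop again and moved it back. My last close check had it about +1 mm in x and −1 mm in y from home, aligned with the rack.
- **Canister:** It was set down with a contact force of about 4 N. It stood upright at about the middle of the deck, rack (5, 0), and the final pictures show the same.
- **Switch:** I measured its face rising 7 mm, from a joint value of about 1.3 mm to about 8 mm. The push went up against a rising force of 15 N at the stop.
- **Other goods:** The final pictures show nothing toppled or visibly moved, and the robot was touching nothing.

What failed or disagreed:
- **First grip slipped:** My first grip on the deck stop (80 N) slipped, and the deck fell back flat on the counter about 40 mm from where it began. I measured it again and lifted it with 40 N.
- **Finger tips:** They sit about 35–40 mm behind the reported TCP, which does not match the description. I worked around this from the camera and force readings.
- **Push attempt on the stop:** Because of that finger offset, my first try at nudging the stop passed over it without touching.
- **Switch approach:** The straight 45° approach along rack x ran into joint limits, so I came in from the robot's side and the right.

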